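# Put a polished specimen away behind the spring flap of a dust cabinet

### The arm

A 6-joint arm with a two-finger parallel gripper is mounted at the origin on a cart in front of the work surface, level with it; the furniture and walls round the work are solid. World frame = base frame: x ahead of the robot, y to its left, z up, the work surface at z = 0. Lengths are in mm, angles in rad, forces in N, time in s.
With the tool pointing down it reaches from about 325 to 850 mm from the base axis. Payload 15.5 kg.
Tool frame: the origin (TCP) lies midway between the tips of the shut fingers; the grasp point (between the pads) lies 19 mm behind it; z points along the fingers, x is the direction in which the jaws open and shut, and the axes are right-handed (so a half turn about z gives the same grasp; the last joint's range is limited). The gripper opens to 91 mm and grips with 3 to 60 N. Pads are 32 mm wide; open, the fingers measure 118 mm over their backs; the gripper's body (76 mm by 178 mm) begins 60 mm behind the grasp point.
Start: joints at [1.198, 0.494, 1.345, -0, 1.302, -0.096], TCP at [171.395, 601.04, 174.015] pointing down, gripper open.
Joint ranges: [-2.91, 2.91], [-0.82, 2.16], [0.22, 2.67], [-1.22, 4.37], [0.12, 2.79], [-3.08, 3.08]. Speed limits (rad/s): [1.89, 1.89, 2.57, 3.01, 3.01, 3.01].

### API

Orientations are given as a unit quaternion [x, y, z, w].
In Python, from station import r gives the robot as it stands.
- The arm moves only by the tool send_rows, never from a script. Its argument "motion" is a list of rows, each an object with "hand": the closure, from 0 (fully open) to 1 (shut); "translation": the shift along the tool's x, y, z in m, a list of three; "spin": the turn about the tool's z in rad. In form: [{"hand": hand, "translation": [dx, dy, dz], "spin": spin}, ...]. A call has 1 to 8 rows; each row is the pose to reach, as a shift and turn from the pose commanded when the call began, along the tool's axes at that moment; what a row does not reach only later rows make up. A row lasts 1/10 s, in which the tool goes at most 50 mm and 8.59 degrees, less where a joint would pass 70% of its speed; a pose out of reach is approached as far as the arm can. A call with a gripper value outside its range is refused whole. The fingers move at their own pace and stop on an object; "force" is the grip in N (left out, the last holds). Time passes only in rows, so rows that repeat a pose let the fingers close. It gives the time, the measured TCP pose, the force and the opening at its end, in the units of the state.
- r.observe(): the state, without advancing time (a new reading comes with each control period).
- r.get_image(name): name is "scene" or "top"; returns a dict with "frame" (400x640x3 uint8, blue, green, red), "range_z" (400x640 float32, mm along the optical axis (not along the pixel's ray), 0 where there is no reading), "fovy" (degrees; the focal length in pixels is half the picture's height over the tangent of half this angle, whatever the lens; pixels are square), "cx", "cy" (the principal point, pixels), "k1" (the pictures are not rectified: a ray, as slopes to the right and down, at radius r is drawn at 1 + k1 r^2 times it, then the intrinsics apply), "R" (3x3) and "t" (3): a world point X has camera coordinates R X + t. Camera axes: x right, y down, z forward; pixel columns grow to the right and rows downward; lengths in mm; the calibration is good to about 2 mm. A picture is of the moment at which its call begins.
- r.job_done(): hands the job in, once; it reports no verdict.
Trained networks look in the newest picture that a camera, given by its name, has taken for a name from the list of things; names that differ only in an ending like _2 or _b are one class to them, and where a whole thing is asked for, a point or a joint stands for the part that bears it (a point fixed in the world has none). Each returns a list of dicts, best first, with "score" (0 to 1); they miss things now and then, are a little off and sometimes report something else, mostly with a low value. They report only what shows in the picture. A call takes as long as a camera call.
- r.outline_of(name, camera): "region" (400x640 bool, what is visible of it) and "extent" ([left, top, right, bottom] in pixels, round what is visible of it).
- r.place_of(name, camera): "uv" ([column, row] in pixels: a listed point, or the origin of a listed thing).
The state is a dict: "time": time; "qpos": joint angles; "joint_vel": joint speeds; "tau": joint torques, N m; "tcp_pos": TCP position; "orientation": TCP orientation; "wrist_force": force on the tool from outside, world axes, zero at the start; "torque": the same for the moment, N m; "finger_gap": finger opening in mm.
Only numpy, scipy, OpenCV 4.12 (cv2) and the standard library are available. Lean on these libraries where they do the work, as an engineer would, in place of code of your own. Each camera call takes 0.05 s, during which the arm holds its last target.

### The job

Put the green mounted specimen away in the blue dust cabinet: push the spring flap inward, keep it open while you pass the specimen through, and set it down gently, polished face up, on the shelf inside; then take the hand out so that the flap swings fully shut. Feel for the shelf, whose height is not known: the specimen must neither be dropped onto it nor pressed hard on it, and the cabinet must not be struck hard. Leave the red and the black specimen and the steel reference block where they are.

Things in the scene. Friction and masses are not known exactly. Their poses are not given: they have to be found in the camera images.
- green_specimen_centre (a point): centre (half-way up) of the loose green resin-mounted specimen, an upright disc 25 mm in diameter and 16 mm high, about 22 g, polished face up (its z axis points up). It stands on the bench.
- red_specimen_centre (a point): centre of a loose red specimen, 30 mm in diameter, 21 mm high; not to be moved.
- black_specimen_centre (a point): centre of a loose black specimen, 30 mm in diameter, 18 mm high; not to be moved.
- reference_block_centre (a point): centre of a loose flat steel block, 60 mm in diameter, 15 mm high; not to be moved.
- cabinet: blue dust cabinet with a grey roof, fixed on the bench, 190 mm deep (its x), 190 wide (y), 212 high. Origin on the bench under the middle of the outer front face; x points level into the cabinet, away from the robot, z up. Side walls 6 mm; back wall's inner face at x = 184 mm; the roof covers it all at z = 206 to 212 mm.
- sill (a point): middle of the upper outer edge of the 5 mm thick upright front sill panel, 46 mm above the bench. Above it is the opening, 168 mm wide and from z = 46 to 196 mm, filled by the flap. Under the roof a hand reaches the shelf only tilted: about 35 to 45 degrees from vertical, fingers pointing down and inward.
- inside (a point): point at bench level (z = 0), 65 mm inside the front face and midway across: a good place for the specimen lies above it. One flat level shelf fills the floor (cabinet x 8 to 182 mm, y -87 to 87 mm). Its upper face is 5 to 26 mm above the bench; the height is set differently each time and is not measured. It stands firm.
- flap (a joint): angle (rad) of the aluminium flap, 164 mm wide, 146 high, 3 thick: 0 = shut, upright; its lower edge turns inward and up, to 1.4 at most, about a level hinge at its top. Pushed by hand or specimen it slides along them; its lower edge always clears a standing specimen.
- flap_hinge (a point): middle of the flap's level hinge line (along the cabinet's y), at the top of the opening, 196 mm above the bench. A light spring shuts the flap: 0.12 N m when shut and 0.12 N m more per rad, some 1 to 2 N at its lower edge.

How it is judged:
By the outcome, as a careful person would: the job done as asked, in the order asked, and still so for the second after the job is handed in, with the robot touching nothing.
It also fails if it takes over 58 s, if anything falls off the work surface, if the arm or the gripper's body presses on something with over 40 N, if the wrist force passes 120 N, or if a joint passes its speed limit or range.

## Working session

There is one attempt and no reset: what is moved stays moved. The work goes in short steps, Python scripts to look and compute and a tool call to move; the robot and the scene stay as the last step left them, time stands still between calls to the robot, and variables do not carry over. Pictures are saved under pics/ and viewed, and the job is handed in when it is done.

Besides the shell and the picture viewer there is one more tool, called after "Emit:" as a command line: name --argument value ..., lists and objects as JSON in quotes. send_rows: Moves the arm, as the interface text tells. Its arguments: {"type":"object","properties":{"motion":{"type":"array","items":{"type":"object","properties":{"hand":{"type":"number"},"translation":{"type":"array","items":{"type":"number"}},"spin":{"type":"number"}}}},"force":{"type":"number"}},"required":["motion"]}

```bash
ls -la; mkdir -p pics; cat > h.py <<'E'
import numpy as np, cv2
from station import r
def K(im):
    f=im["frame"].shape[0]/2/np.tan(np.radians(im["fovy"])/2); return f
def ray(im,u,v):
    f=K(im); xd=(np.asarray(u,float)-im["cx"])/f; yd=(np.asarray(v,float)-im["cy"])/f
    x,y=xd.copy(),yd.copy()
    for _ in range(30):
        s=1+im["k1"]*(x*x+y*y); x,y=xd/s,yd/s
    return x,y
def world(im,u,v,z):
    x,y=ray(im,u,v); P=np.stack([x*z,y*z,z*np.ones_like(x)],-1)
    return (P-np.asarray(im["t"]))@np.asarray(im["R"])
def atz(im,u,v,h):
    x,y=ray(im,u,v); R=np.asarray(im["R"]); c=-R.T@np.asarray(im["t"]); d=R.T@np.array([x,y,1.])
    return c+d*(h-c[2])/d[2]
E
python3 - <<'E'
from h import *
for n in ["scene","top"]:
    im=r.get_image(n); cv2.imwrite(f"pics/{n}0.png",im["frame"])
    print(n,im["fovy"],im["cx"],im["cy"],im["k1"],np.round(im["R"],3).tolist(),np.round(im["t"],1))
    for k in ["green_specimen_centre","red_specimen_centre","black_specimen_centre","reference_block_centre","sill","flap_hinge","inside","cabinet"]:
        o=r.place_of(k,n)
        for d in o[:2]: print(k,np.round(d["score"],2),np.round(d["uv"],1))
print(r.observe())
E
```

```text
total 12
drwxr-xr-x  3 agent agent 4096 Dec  7 06:02 .
drwxr-xr-x 23 root  root  4096 Dec  7 06:02 ..
drwxr-xr-x  2 agent agent 4096 Dec  7 06:02 pics
scene 44.81303249151381 323.2263874114451 189.50575928105582 0.0012346333506094796 [[0.652, -0.758, -0.002], [-0.353, -0.301, -0.886], [0.671, 0.578, -0.464]] [-363.7  302.6  769.7]
red_specimen_centre 0.73 [325.7 270.5]
black_specimen_centre 0.62 [375.  290.9]
reference_block_centre 0.63 [241.7 228.5]
sill 0.88 [351.3 217.4]
sill 0.57 [242.8 227. ]
inside 0.6 [377.6 232. ]
cabinet 0.78 [353.4 236.3]
top 45.79654242952122 325.8821606891022 192.6535347774155 -0.08748557219693932 [[0.013, -1.0, -0.0], [-0.986, -0.012, -0.168], [0.168, 0.002, -0.986]] [ -21.7  567.9 1067.8]
green_specimen_centre 0.44 [316.3 241.9]
red_specimen_centre 0.55 [357.7 245.5]
red_specimen_centre 0.5 [351.1 161.1]
black_specimen_centre 0.67 [409.9 237.7]
reference_block_centre 0.72 [259.4 246.6]
sill 0.87 [347.6 181.7]
flap_hinge 0.92 [351.2 162.3]
cabinet 0.82 [342.3 185.2]
{'time': 0.9, 'qpos': array([ 1.19749925e+00,  4.93602136e-01,  1.34548095e+00,  3.01107288e-05,
        1.30252850e+00, -9.55049496e-02]), 'joint_vel': array([ 0.00191364, -0.00055683, -0.00095156, -0.00129931,  0.00065913,
       -0.00053193]), 'tau': array([ 4.50152031e-03, -8.78690028e+01, -3.82242036e+01,  7.10759824e-02,
        4.42297489e-02,  2.30406619e-05]), 'tcp_pos': array([171.38533905, 601.04466938, 174.02010216]), 'orientation': array([ 7.98198211e-01,  6.02394901e-01, -1.56656773e-05, -7.41224680e-06]), 'wrist_force': array([ 0.55562551,  0.04830198, -0.48100466]), 'torque': array([0.00569324, 0.03771478, 0.0361861 ]), 'finger_gap': 91.33573033539624}
```

The scene picture shows green at (293,250), red at (324,267), black at (378,290) and the steel block at (243,229). In the top picture green is at (319,241), and the cabinet roof corners are near (343,72), (425,102), (388,183) and (309,152). Next I measure these.

```bash
cat > m.py <<'E'
from h import *
for n in ["top","scene"]:
    im=r.get_image(n); F=im["frame"].astype(int); Z=im["range_z"]
    vv,uu=np.mgrid[0:400,0:640]; W=world(im,uu,vv,Z); ok=Z>0
    b,g,rr=F[...,0],F[...,1],F[...,2]
    # specimens
    for nm,(u,v) in dict(green=((319,241),(293,250))[n=="scene"],red=((359,243),(324,267))[n=="scene"],black=((412,239),(378,290))[n=="scene"],ref=((256,245),(243,229))[n=="scene"]).items():
        w=22
        sl=(slice(v-w,v+w),slice(u-w,u+w)); P=W[sl][ok[sl]]
        m=(P[:,2]>9)&(P[:,2]<40)
        Q=P[m]; h=np.percentile(Q[:,2],90) if len(Q) else 0
        T=Q[Q[:,2]>h-4]
        print(n,nm,len(Q),"h",round(h,1),"ctr(top pts)",T.mean(0).round(1),"mid",((T.min(0)+T.max(0))/2).round(1),"ext",(T.max(0)-T.min(0)).round(1))
    bench=W[ok&(abs(W[...,2])<8)]; print("bench z",np.median(bench[:,2]))
    m=ok&(W[...,2]>200)&(W[...,2]<225)&(W[...,0]>350)&(W[...,0]<900)&(abs(W[...,1])<300)
    P=W[m]; print("roof z",np.median(P[:,2]),len(P))
    lab=cv2.connectedComponents(m.astype(np.uint8))[1]; k=np.bincount(lab[m]).argmax(); P=W[lab==k]
    R=cv2.minAreaRect(P[:,:2].astype(np.float32)); print("roof rect",R, cv2.boxPoints(R).round(1).tolist())
E
python3 m.py
```

```text
top green 92 h 19.4 ctr(top pts) [4.562e+02 2.000e-01 1.770e+01] mid [4.563e+02 4.000e-01 1.980e+01] ext [24.1 23.8  8.6]
top red 128 h 24.3 ctr(top pts) [451.6 -93.8  22.7] mid [452.3 -93.4  23.5] ext [28.3 26.2  6.2]
top black 130 h 21.6 ctr(top pts) [ 464.9 -221.    20. ] mid [ 464.6 -221.7   21.1] ext [26.5 29.1  6.8]
top ref 516 h 18.7 ctr(top pts) [442.9 150.2  17.3] mid [435.  151.2  27.1] ext [77.  59.2 24.5]
bench z 0.6326025202043908
roof z 212.9898418054343 10206
roof rect ((685.0681762695312, -94.8021011352539), (195.89944458007812, 196.69003295898438), 68.37840270996094) [[557.5999755859375, -149.60000610351562], [740.4000244140625, -222.10000610351562], [812.5999755859375, -40.0], [629.7000122070312, 32.5]]
scene green 88 h 16.9 ctr(top pts) [453.6  -2.   15.8] mid [454.4  -0.7  16.3] ext [25.1 26.3  5.9]
scene red 161 h 22.2 ctr(top pts) [449.1 -96.3  20.8] mid [449.7 -95.2  20.7] ext [32.1 29.5  4.7]
scene black 173 h 19.0 ctr(top pts) [ 462.  -223.6   17.7] mid [ 462.9 -223.2   18.1] ext [30.7 29.3  6.1]
scene ref 391 h 16.8 ctr(top pts) [439.8 153.7  16.5] mid [444.6 164.9  26.4] ext [82.1 89.  27.1]
bench z -0.248597450598077
roof z 211.6097432587021 5028
roof rect ((685.165771484375, -96.29092407226562), (198.95188903808594, 198.16224670410156), 68.16523742675781) [[556.2000122070312, -151.8000030517578], [740.0999755859375, -225.5], [814.0999755859375, -40.79999923706055], [630.2000122070312, 32.900001525878906]]
```

```bash
python3 - <<'E'
from h import *
im=r.get_image("top"); Z=im["range_z"]; vv,uu=np.mgrid[0:400,0:640]; W=world(im,uu,vv,Z)
P=W[Z>0]; print(P.min(0),P.max(0))
im=r.get_image("scene"); Z=im["range_z"]; W=world(im,uu,vv,Z)
P=np.vstack([P,W[Z>0]])
print("max z per cell, x rows -200..1000, y cols 700..-500")
ys=list(range(700,-500,-100)); print("      ",ys)
for x in range(-200,1000,100):
    row=[]
    for y in ys:
        m=(P[:,0]>=x)&(P[:,0]<x+100)&(P[:,1]>=y-100)&(P[:,1]<y)
        row.append(int(P[m,2].max()) if m.any() else None)
    print(x,row)
E
```

```text
[ -152.43114706 -1323.84298347  -800.05498844] [1006.73985135 1436.91507371  647.15944987]
max z per cell, x rows -200..1000, y cols 700..-500
       [700, 600, 500, 400, 300, 200, 100, 0, -100, -200, -300, -400]
-200 [None, None, None, -773, -772, 2, 72, 75, None, -770, -770, -769]
-100 [-278, -274, None, -766, -768, 11, 364, 365, None, -767, -762, -764]
0 [-275, -272, -277, -270, -275, 9, 364, 365, 295, -761, -762, -763]
100 [383, 506, -270, -272, -279, 6, 19, 331, 7, -764, -765, -766]
200 [401, 508, -285, -295, -763, -763, -765, -764, -296, -356, -765, -765]
300 [-767, -771, 4, 108, 112, 107, 11, 6, 6, 14, 80, 30]
400 [None, None, 6, 564, 565, 222, 21, 27, 25, 23, 295, 300]
500 [-770, -773, 3, 644, 646, 646, 8, 217, 218, 12, 306, 321]
600 [-768, -772, -606, 646, 647, 646, 217, 219, 218, 214, 308, 368]
700 [-767, -771, -773, 645, 644, 639, 214, 218, 218, 217, 359, 373]
800 [283, None, None, None, 20, 484, 185, 216, 32, 104, 307, 369]
900 [361, None, None, None, 466, 473, 480, 487, 494, 501, 508, 511]
```

The cabinet's inward axis lies at about -21.7° in the world and its front centre is at about (597,-60). Green is at about (455,-1). First I retract and swing past the microscope.

Emit:
send_rows --motion '[{"hand": 0, "translation": [-0.24, 0.13, -0.06], "spin": 0}, {"hand": 0, "translation": [-0.24, 0.13, -0.06], "spin": 0}, {"hand": 0, "translation": [-0.24, 0.13, -0.06], "spin": 0}, {"hand": 0, "translation": [-0.24, 0.13, -0.06], "spin": 0}, {"hand": 0, "translation": [-0.24, 0.13, -0.06], "spin": 0}, {"hand": 0, "translation": [-0.24, 0.13, -0.06], "spin": 0}]'

```text
time: 1.7
tcp_pos: [230.6, 331.9, 234.7]
orientation: [0.798, 0.602, 0.0, 0.0]
wrist_force: [0.0, 0.5, 0.8]
finger_gap: 91.2
```

Emit:
send_rows --motion '[{"hand": 0, "translation": [-0.36, 0.31, -0.1], "spin": 0.1}, {"hand": 0, "translation": [-0.36, 0.31, -0.1], "spin": 0.1}, {"hand": 0, "translation": [-0.36, 0.31, -0.1], "spin": 0.1}, {"hand": 0, "translation": [-0.36, 0.31, -0.1], "spin": 0.1}, {"hand": 0, "translation": [-0.36, 0.31, -0.1], "spin": 0.1}, {"hand": 0, "translation": [-0.36, 0.31, -0.1], "spin": 0.1}, {"hand": 0, "translation": [-0.36, 0.31, -0.1], "spin": 0.1}, {"hand": 0, "translation": [-0.36, 0.31, -0.1], "spin": 0.1}]'

```text
time: 2.5
tcp_pos: [392.4, -16.4, 315.7]
orientation: [0.827, 0.562, 0.0, 0.0]
wrist_force: [2.1, 1.4, 0.3]
finger_gap: 91.2
```

```bash
python3 - <<'E'
from h import *
s=r.observe(); print(s)
for n in ["scene","top"]:
    im=r.get_image(n); cv2.imwrite(f"pics/{n}1.png",im["frame"])
E
```

```text
{'time': 2.5, 'qpos': array([-1.94117924e-01,  2.14384867e-02,  1.62075797e+00,  1.13779116e-04,
        1.49843083e+00, -1.38675163e+00]), 'joint_vel': array([-1.08150811,  0.27445806, -0.55667198,  0.0019949 ,  0.27549607,
       -1.07274777]), 'tau': array([ 11.42603248, -51.36889458, -37.42957592,  -0.52513232,
        -0.3636185 ,   3.22835639]), 'tcp_pos': array([392.39687658, -16.35644467, 315.67854423]), 'orientation': array([8.27411870e-01, 5.61595372e-01, 3.79910155e-04, 3.03103025e-04]), 'wrist_force': array([2.06236745, 1.43719327, 0.28752666]), 'torque': array([ 0.04017958, -0.0116016 , -0.03722124]), 'finger_gap': 91.17465097095733}
```

Emit:
send_rows --motion '[{"hand": 0, "translation": [-0.07, 0.06, -0.2], "spin": 0}, {"hand": 0, "translation": [-0.07, 0.06, -0.2], "spin": 0}, {"hand": 0, "translation": [-0.07, 0.06, -0.2], "spin": 0}, {"hand": 0, "translation": [-0.07, 0.06, -0.2], "spin": 0}, {"hand": 0, "translation": [-0.07, 0.06, -0.2], "spin": 0}]'

```text
time: 3.1
tcp_pos: [422.8, -102.5, 518.5]
orientation: [0.828, 0.561, 0.001, 0.002]
wrist_force: [0.1, -0.1, -0.9]
finger_gap: 91.0
```

```bash
python3 - <<'E'
from h import *
s=r.observe(); print(s)
im=cv2.imread("pics/scene1.png")[0:150,190:350]; cv2.imwrite("pics/z1.png",cv2.resize(im,None,fx=4,fy=4))
E
```

```text
{'time': 3.1, 'qpos': array([-3.75241901e-01,  5.25481985e-02,  1.07459629e+00, -1.65863630e-04,
        2.00986137e+00, -1.56755641e+00]), 'joint_vel': array([-0.131107  ,  0.11658695, -0.49115113,  0.00692298,  0.40860708,
       -0.1274795 ]), 'tau': array([  0.19788075, -51.57820702, -44.59776163,  -0.20753288,
         0.18772495,  -0.16972   ]), 'tcp_pos': array([ 422.77706694, -102.54059816,  518.53232164]), 'orientation': array([0.827517  , 0.56143597, 0.00123189, 0.0019359 ]), 'wrist_force': array([ 0.1293999 , -0.06523587, -0.85369835]), 'torque': array([-0.00161465, -0.01366406,  0.0981303 ]), 'finger_gap': 91.02239725478643}
```

```bash
cat > g.py <<'E'
from h import *
from scipy.spatial.transform import Rotation as Ro
s=r.observe(); T=Ro.from_quat(s["orientation"]).as_matrix()
vv,uu=np.mgrid[0:400,0:640]
for n in ["scene","top"]:
    im=r.get_image(n); cv2.imwrite(f"pics/{n}_g.png",im["frame"])
    Z=im["range_z"]; W=world(im,uu,vv,Z); Q=(W-s["tcp_pos"])@T
    m=(Z>0)&(abs(Q[...,0])<150)&(abs(Q[...,1])<150)&(Q[...,2]>-400)&(Q[...,2]<20)
    P=Q[m]; print(n,len(P))
    for a in range(-400,20,20):
        q=P[(P[:,2]>=a)&(P[:,2]<a+20)]
        if len(q)>3: print(a,len(q),np.percentile(q[:,:2],[2,98],axis=0).round(0).tolist())
E
python3 g.py
```

```text
scene 0
top 15578
-400 1565 [[-67.0, -62.0], [73.0, -38.0]]
-380 7433 [[-68.0, -138.0], [72.0, -51.0]]
-360 2672 [[-53.0, -118.0], [73.0, -73.0]]
-340 147 [[-53.0, -146.0], [72.0, -47.0]]
-320 1096 [[-52.0, -144.0], [47.0, -102.0]]
-300 1874 [[-35.0, -135.0], [45.0, -45.0]]
-280 344 [[-29.0, -126.0], [34.0, -42.0]]
-260 52 [[-8.0, -47.0], [23.0, -41.0]]
-180 233 [[-85.0, -36.0], [89.0, -11.0]]
-160 113 [[-84.0, -37.0], [87.0, -14.0]]
-140 49 [[-80.0, -37.0], [31.0, -32.0]]
```

The scene picture no longer shows the hand, and the arm hides it in the top picture. The top depth gives a crossbar about 178 mm long along tool x and 76 mm along y. Rows hold no tilt command, so I test high in free air how the arm behaves at the edge of its reach.

Emit:
send_rows --motion '[{"hand": 0, "translation": [0, 0, -0.4], "spin": 0}, {"hand": 0, "translation": [0, 0, -0.4], "spin": 0}, {"hand": 0, "translation": [0, 0, -0.4], "spin": 0}, {"hand": 0, "translation": [0, 0, -0.4], "spin": 0}, {"hand": 0, "translation": [0, 0, -0.4], "spin": 0}, {"hand": 0, "translation": [0, 0, -0.4], "spin": 0}, {"hand": 0, "translation": [0, 0, -0.4], "spin": 0}, {"hand": 0, "translation": [0, 0, -0.4], "spin": 0}]'

```text
time: 4.0
tcp_pos: [327.8, -76.8, 771.3]
orientation: [0.827, 0.562, -0.0, -0.005]
wrist_force: [-0.7, -0.0, 0.4]
finger_gap: 91.2
```

```bash
python3 - <<'E'
from h import *
s=r.observe(); print(s)
E
```

```text
{'time': 4.0, 'qpos': array([-0.4139626 ,  0.14554563,  0.22053479,  0.01389683,  2.78364497,
       -1.59445252]), 'joint_vel': array([-0.02585953, -0.10244391,  0.02886891, -0.01139026, -0.00231536,
       -0.03562132]), 'tau': array([-7.99212065e-01, -3.42222548e+01, -2.58733821e+01, -1.59211911e-02,
       -3.93620711e-01, -9.32620489e-02]), 'tcp_pos': array([327.8181106 , -76.84087097, 771.27115266]), 'orientation': array([ 8.27160884e-01,  5.61945088e-01, -1.06307280e-04, -4.75171358e-03]), 'wrist_force': array([-0.74639948, -0.03260532,  0.3678874 ]), 'torque': array([-0.06048634, -0.01564268,  0.08400971]), 'finger_gap': 91.18833685411809}
```

Emit:
send_rows --motion '[{"hand": 0, "translation": [0, 0, -0.4], "spin": 0}, {"hand": 0, "translation": [0, 0.3, -0.8], "spin": 0}, {"hand": 0, "translation": [0, 0.3, -0.8], "spin": 0}, {"hand": 0, "translation": [0, 0.3, -0.8], "spin": 0}]'

```text
time: 4.4
tcp_pos: [322.9, -84.1, 772.8]
orientation: [0.827, 0.562, 0.002, -0.004]
wrist_force: [0.7, -0.2, -0.1]
finger_gap: 91.1
```

```bash
python3 - <<'E'
from h import *
s=r.observe(); print(s["qpos"].round(4),s["orientation"].round(4),s["tcp_pos"].round(1),s["time"])
E
```

```text
[-0.4438  0.1394  0.2225  0.0226  2.7836 -1.6155] [ 0.8273  0.5617  0.0024 -0.0037] [322.9 -84.1 772.8] 4.4
```

```bash
python3 - <<'E'
import numpy as np
D=[(.4936,1.3455,1.3025,171.39,601.04,174.02),(.02144,1.62076,1.49843,392.4,-16.36,315.68),(.05255,1.0746,2.00986,422.78,-102.54,518.53),(.14555,.22053,2.78364,327.8,-76.8,771.3),(.1394,.2225,2.7836,322.9,-84.1,772.8)]
A=[];b=[]
# unknown a1,l1,l2,e,h,L
for q2,q3,q5,x,y,z in D:
    r=np.sqrt(x*x+y*y-59.6**2); s=q2+q3; t=q2+q3+q5
    A.append([1,np.sin(q2),np.sin(s),np.cos(s),0,np.sin(t)]);b.append(r)
    A.append([0,np.cos(q2),np.cos(s),-np.sin(s),1,np.cos(t)]);b.append(z)
A=np.array(A);b=np.array(b)
p,res,rk,sv=np.linalg.lstsq(A,b,rcond=None);print(p.round(1),rk,sv.round(3),(A@p-b).round(2))
E
```

```text
[1.000e-01 5.970e+02 3.842e+02 1.182e+02 2.486e+02 3.845e+02] 6 [4.309e+00 3.024e+00 1.132e+00 9.630e-01 2.900e-01 4.000e-03] [ 0.01  0.03 -0.05  0.01  0.09 -0.04  0.12 -0.02 -0.16  0.03]
```

Emit:
send_rows --motion '[{"hand": 0, "translation": [0, 0.2, 0.17], "spin": 0}, {"hand": 0, "translation": [0, 0.2, 0.17], "spin": 0}, {"hand": 0, "translation": [0, 0.2, 0.17], "spin": 0}, {"hand": 0, "translation": [0, 0.2, 0.17], "spin": 0}, {"hand": 0, "translation": [0, 0.2, 0.17], "spin": 0}, {"hand": 0, "translation": [0, 0.2, 0.17], "spin": 0}, {"hand": 0, "translation": [0, 0.2, 0.17], "spin": 0}]'

```text
time: 5.1
tcp_pos: [509.3, -156.6, 600.7]
orientation: [0.827, 0.562, 0.002, -0.005]
wrist_force: [-0.3, -0.1, 0.2]
finger_gap: 91.0
```

```bash
cat > o.py <<'E'
from h import *
from scipy.spatial.transform import Rotation as Ro
s=r.observe(); T=Ro.from_quat(s["orientation"]).as_matrix(); z=T[:,2]
print(s["time"],s["qpos"].round(4),s["tcp_pos"].round(1),"R cols",T.T.round(4).tolist(),"tilt",np.degrees(np.arccos(-z[2])).round(2),"head",np.degrees(np.arctan2(z[1],z[0])).round(1),"xelev",np.degrees(np.arcsin(T[2,0])).round(2))
E
python3 o.py
```

```text
5.1 [-0.4162  0.2788  0.5772  0.0105  2.2925 -1.6021] [ 509.3 -156.6  600.7] R cols [[0.3691, 0.9294, 0.0082], [0.9294, -0.369, -0.0066], [-0.0031, 0.01, -0.9999]] tilt 0.6 head 107.3 xelev 0.47
```

The commanded pose resets to what the arm actually reached, including small tilts, so tilt picked up at the reach limit is kept. Now I push outward.

Emit:
send_rows --motion '[{"hand": 0, "translation": [0, 0.5, 0], "spin": 0}, {"hand": 0, "translation": [0, 0.5, 0], "spin": 0}, {"hand": 0, "translation": [0, 0.5, 0], "spin": 0}, {"hand": 0, "translation": [0, 0.5, 0], "spin": 0}, {"hand": 0, "translation": [0, 0.5, 0], "spin": 0}, {"hand": 0, "translation": [0, 0.5, 0], "spin": 0}]'

```text
time: 5.7
tcp_pos: [688.7, -232.3, 518.4]
orientation: [0.827, 0.562, 0.013, 0.01]
wrist_force: [-0.9, 0.6, -0.2]
finger_gap: 91.0
```

```bash
python3 o.py
```

```text
5.7 [-0.4132  0.6206  0.2197  0.0139  2.2707 -1.5969] [ 688.7 -232.3  518.4] R cols [[0.3689, 0.9294, 0.0096], [0.9289, -0.369, 0.0309], [0.0322, -0.0025, -0.9995]] tilt 1.85 head -4.4 xelev 0.55
```

Emit:
send_rows --motion '[{"hand": 0, "translation": [0, 0.4, -0.3], "spin": 0}, {"hand": 0, "translation": [0, 0.4, -0.3], "spin": 0}]'

```text
time: 5.9
tcp_pos: [700.2, -240.3, 521.1]
orientation: [0.827, 0.561, 0.024, 0.026]
wrist_force: [-0.7, 0.7, 0.1]
finger_gap: 90.6
```

```bash
python3 o.py
```

```text
5.9 [-0.4188  0.618   0.2197  0.0181  2.2347 -1.5998] [ 700.2 -240.3  521.1] R cols [[0.3688, 0.9294, 0.0114], [0.927, -0.3686, 0.0696], [0.0689, -0.0151, -0.9975]] tilt 4.04 head -12.4 xelev 0.65
```

Emit:
send_rows --motion '[{"hand": 0, "translation": [0, 0.4, -0.3], "spin": 0}]'

```text
time: 6.0
tcp_pos: [708.0, -245.0, 525.3]
orientation: [0.826, 0.561, 0.033, 0.038]
wrist_force: [-0.7, 0.0, 0.0]
finger_gap: 91.5
```

```bash
python3 o.py
```

```text
6.0 [-0.4219  0.6134  0.2197  0.0214  2.209  -1.6009] [ 708.  -245.   525.3] R cols [[0.3686, 0.9295, 0.0128], [0.9244, -0.368, 0.0999], [0.0976, -0.025, -0.9949]] tilt 5.78 head -14.4 xelev 0.73
```

Emit:
send_rows --motion '[{"hand": 0, "translation": [0, 0.4, -0.1], "spin": 0}]'

```text
time: 6.1
tcp_pos: [726.0, -253.4, 519.5]
orientation: [0.826, 0.56, 0.043, 0.051]
wrist_force: [0.0, 0.4, 1.0]
finger_gap: 91.2
```

```bash
python3 o.py
```

```text
6.1 [-0.4237  0.6238  0.2197  0.0242  2.1654 -1.6013] [ 726.  -253.4  519.5] R cols [[0.3685, 0.9295, 0.014], [0.9207, -0.367, 0.1329], [0.1287, -0.0361, -0.991]] tilt 7.68 head -15.7 xelev 0.8
```

```bash
cat > fk.py <<'E'
import numpy as np
from scipy.spatial.transform import Rotation as Ro
P0=dict(a1=0.,l1=597.,l2=384.,e=118.,h=249.,L=384.,d=59.6)
def Rz(a):c,s=np.cos(a),np.sin(a);return np.array([[c,-s,0],[s,c,0],[0,0,1]])
def Ry(a):c,s=np.cos(a),np.sin(a);return np.array([[c,0,s],[0,1,0],[-s,0,c]])
def fk(q,p,full=False):
    a1,l1,l2,e,h,L,d=p
    R1=Rz(q[0]); X=R1@np.array([a1,d,0])+[0,0,h]; pts=[X]
    R2=R1@Ry(q[1]); X=X+R2@[0,0,l1]; pts.append(X)
    R3=R2@Ry(q[2]); X=X+R3@[e,0,0]; pts.append(X); X=X+R3@[0,0,l2]; pts.append(X)
    R5=R3@Rz(q[3])@Ry(q[4]); X=X+R5@[0,0,L]; pts.append(X)
    R6=R5@Rz(q[5]+np.pi/2*0)
    return (X,R6,pts) if full else (X,R6)
E
cat > fit.py <<'E'
from fk import *
from scipy.optimize import least_squares
D=[([1.19749925,.493602136,1.34548095,3e-5,1.3025285,-.09554],(171.385,601.045,174.02),None),
([-.194118,.0214385,1.620758,.000114,1.498431,-1.386752],(392.397,-16.356,315.679),None),
([-.375242,.0525482,1.0745963,-.000166,2.009861,-1.567556],(422.777,-102.541,518.532),None),
([-.413963,.1455456,.2205348,.0138968,2.783645,-1.594453],(327.818,-76.841,771.271),None),
([-.4162,.2788,.5772,.0105,2.2925,-1.6021],(509.3,-156.6,600.7),None),
([-.4132,.6206,.2197,.0139,2.2707,-1.5969],(688.7,-232.3,518.4),None),
([-.4188,.618,.2197,.0181,2.2347,-1.5998],(700.2,-240.3,521.1),None),
([-.4219,.6134,.2197,.0214,2.209,-1.6009],(708.,-245.,525.3),None),
([-.4237,.6238,.2197,.0242,2.1654,-1.6013],(726.,-253.4,519.5),[[0.3685, 0.9295, 0.014], [0.9207, -0.367, 0.1329], [0.1287, -0.0361, -0.991]])]
f=lambda p:np.concatenate([fk(q,p)[0]-x for q,x,_ in D])
s=least_squares(f,list(P0.values())); print(s.x.round(2)); print(f(s.x).reshape(-1,3).round(1))
X,R=fk(D[-1][0],s.x); print(R.T.round(4)); print((R.T@np.array(D[-1][2]).T).round(4))
E
python3 fit.py; ls; python3 -c "
import station;print([k for k in dir(station.r) if k[0]!='_'])"
```

```text
[1.0000e-02 5.9676e+02 3.8440e+02 1.1790e+02 2.5662e+02 3.9254e+02
 5.9610e+01]
[[-0. -0.  0.]
 [ 0.  0. -0.]
 [ 0.  0. -0.]
 [ 0.  0. -0.]
 [-0.  0.  0.]
 [-0. -0.  0.]
 [ 0. -0. -0.]
 [-0. -0.  0.]
 [-0. -0. -0.]]
[[-0.3684 -0.9295 -0.014 ]
 [-0.9207  0.3669 -0.1329]
 [ 0.1287 -0.0361 -0.991 ]]
[[-1.e+00  1.e-04  0.e+00]
 [-1.e-04 -1.e+00 -0.e+00]
 [ 0.e+00  0.e+00  1.e+00]]
fit.py
fk.py
g.py
h.py
m.py
o.py
pics
['Unreachable', 'get_image', 'job_done', 'observe', 'outline_of', 'place_of']
```

```bash
cat > col.py <<'E'
import numpy as np, itertools
def box(lo,hi,n=8):
    g=[np.linspace(a,b,max(2,int((b-a)/n)+1)) for a,b in zip(lo,hi)]
    return np.array(list(itertools.product(*g)))
def cyl(r,z0,z1):
    return np.array([[r*np.cos(a),r*np.sin(a),z] for a in np.linspace(0,2*np.pi,24,endpoint=False) for z in np.arange(z0,z1+1,10)])
BAR0=-165
def hand(gap):
    return dict(bar=box([-89,-38,BAR0],[89,38,-79]),
      f1=box([gap/2,-16,-79],[gap/2+13.5,16,0]),f2=box([-gap/2-13.5,-16,-79],[-gap/2,16,0]),
      wr=cyl(50,-340,BAR0))
def sdf(P,lo,hi):
    lo,hi=np.array(lo),np.array(hi); q=abs(P-(lo+hi)/2)-(hi-lo)/2
    return np.linalg.norm(np.maximum(q,0),axis=1)+np.minimum(q.max(1),0)
F=1.4
def solids(hs):
    return dict(sill=([0,-95,0],[5,95,46]),jl=([0,84,0],[5,95,206]),jr=([0,-95,0],[5,-84,206]),lint=([0,-95,196],[5,95,206]),
     roof=([0,-95,206],[190,95,212]),wl=([0,89,0],[190,95,206]),wr=([0,-95,0],[190,-89,206]),back=([184,-95,0],[190,95,206]),shelf=([8,-87,hs-10],[182,87,hs]))
def flapd(P): # distance below flap at max opening; hinge at x~3,z196
    n=np.array([np.cos(F),0,0])  # flap dir d=(sinF,-cosF) in x,z
    d=np.array([np.sin(F),0,-np.cos(F)]); nn=np.array([-np.cos(F),0,-np.sin(F)]) # pointing below/outside
    v=P-np.array([3.,0,196]); s=v@d; t=v@nn-1.5
    m=(s>0)&(s<146)&(abs(P[:,1])<82)
    return t[m].min() if m.any() else 999
def Rt(psi,t):
    z=np.array([np.sin(t)*np.cos(psi),np.sin(t)*np.sin(psi),-np.cos(t)])
    x=np.array([-np.sin(psi),np.cos(psi),0]); y=np.cross(z,x); return np.stack([x,y,z],1)
def clear(psi,t,G,hs,gap,detail=False,skip=()):
    R=Rt(psi,t); tcp=G+19*R[:,2]; S=solids(hs); out={}
    for k,p in hand(gap).items():
        W=p@R.T+tcp
        for n,(lo,hi) in S.items(): out[k,n]=sdf(W,lo,hi).min()
        out[k,"flap"]=flapd(W)
    m=min(out.values())
    return (m,sorted(out.items(),key=lambda a:a[1])[:4]) if detail else m
if __name__=="__main__":
    best=[]
    for hs in (5,26):
      res=[]
      for pd in range(-70,71,10):
        for td in (32,36,40,44,48):
          psi,t=np.radians(pd),np.radians(td); gz=hs+2+19*np.cos(t)+16*np.sin(t)
          for gx in (45,55,65,75):
            for gy in (-40,-20,0,20,40):
              # placing and entering above
              m=clear(psi,t,np.array([gx,gy,gz]),hs,38)
              if m>0: res.append((m,pd,td,gx,gy))
      res.sort(reverse=True); print(hs,len(res)); [print(np.round(x,1)) for x in res[:12]]
E
python3 col.py
```

```text
5 0
26 0
```

```bash
cat > s2.py <<'E'
from col import *
import col,sys
for wrr,b0 in ((50,-165),(38,-125),(38,-165)):
  col.BAR0=b0
  col.hand=lambda gap:dict(bar=box([-89,-38,b0],[89,38,-79]),f1=box([gap/2,-16,-79],[gap/2+13.5,16,0]),f2=box([-gap/2-13.5,-16,-79],[-gap/2,16,0]),wr=cyl(wrr,-340,b0))
  res=[]
  hs=15
  for pd in range(0,91,10):
    for td in (34,40,46,52):
      psi,t=np.radians(pd),np.radians(td); gz=hs+2+19*np.cos(t)+16*np.sin(t)
      for gx in (25,45,55,65,85):
        for gy in (-20,0,20,40):
          m,d=col.clear(psi,t,np.array([gx,gy,gz]),hs,38,True); res.append((m,pd,td,gx,gy,d))
  res.sort(key=lambda a:-a[0]); print(wrr,b0)
  for x in res[:5]: print(np.round(x[:5],1),[(k,round(v,1)) for k,v in x[5]])
E
python3 s2.py
```

```text
50 -165
[-1.1 20.  52.  45.  40. ] [(('bar', 'jl'), np.float64(-1.1)), (('bar', 'wl'), np.float64(-0.4)), (('f1', 'sill'), np.float64(1.2)), (('f1', 'shelf'), np.float64(2.0))]
[-1.2 30.  40.  25.  40. ] [(('f1', 'sill'), np.float64(-1.2)), (('f1', 'shelf'), np.float64(2.0)), (('f2', 'shelf'), np.float64(2.0)), (('bar', 'jr'), np.float64(5.9))]
[-1.2 20.  52.  25.  20. ] [(('f2', 'sill'), np.float64(-1.2)), (('f1', 'sill'), np.float64(-1.2)), (('bar', 'jr'), np.float64(0.4)), (('f1', 'shelf'), np.float64(2.0))]
[-1.2 20.  52.  25.  40. ] [(('f2', 'sill'), np.float64(-1.2)), (('f1', 'sill'), np.float64(-1.2)), (('f1', 'shelf'), np.float64(2.0)), (('f2', 'shelf'), np.float64(2.0))]
[-1.3 10.  40.  45.  20. ] [(('bar', 'jl'), np.float64(-1.3)), (('bar', 'wl'), np.float64(-1.1)), (('f1', 'shelf'), np.float64(2.0)), (('f2', 'shelf'), np.float64(2.0))]
38 -125
[-0.6 30.  46.  45.  40. ] [(('bar', 'jr'), np.float64(-0.6)), (('bar', 'wr'), np.float64(0.6)), (('f1', 'sill'), np.float64(1.5)), (('bar', 'jl'), np.float64(1.9))]
[-0.7 30.  46.  55.  40. ] [(('bar', 'jl'), np.float64(-0.7)), (('b
[... 768 characters left out ...]
 np.float64(2.0))]
[-1.2 30.  40.  25.  40. ] [(('f1', 'sill'), np.float64(-1.2)), (('f1', 'shelf'), np.float64(2.0)), (('f2', 'shelf'), np.float64(2.0)), (('bar', 'jr'), np.float64(5.9))]
[-1.2 20.  52.  25.  20. ] [(('f2', 'sill'), np.float64(-1.2)), (('f1', 'sill'), np.float64(-1.2)), (('bar', 'jr'), np.float64(0.4)), (('f1', 'shelf'), np.float64(2.0))]
[-1.2 20.  52.  25.  40. ] [(('f2', 'sill'), np.float64(-1.2)), (('f1', 'sill'), np.float64(-1.2)), (('f1', 'shelf'), np.float64(2.0)), (('f2', 'shelf'), np.float64(2.0))]
[-1.3 10.  40.  45.  20. ] [(('bar', 'jl'), np.float64(-1.3)), (('bar', 'wl'), np.float64(-1.1)), (('f1', 'shelf'), np.float64(2.0)), (('f2', 'shelf'), np.float64(2.0))]
```

Emit:
send_rows --motion '[{"hand": 0, "translation": [0, 0.4, -0.05], "spin": 0}]'

```text
time: 6.2
tcp_pos: [747.4, -263.0, 507.3]
orientation: [0.825, 0.56, 0.052, 0.063]
wrist_force: [0.3, 0.2, -0.5]
finger_gap: 91.3
```

Emit:
send_rows --motion '[{"hand": 0, "translation": [0, 0.4, -0.05], "spin": 0}]'

```text
time: 6.3
tcp_pos: [767.4, -272.1, 496.6]
orientation: [0.824, 0.559, 0.06, 0.074]
wrist_force: [-1.3, -0.5, -0.6]
finger_gap: 91.3
```

Emit:
send_rows --motion '[{"hand": 0, "translation": [0, 0.4, -0.05], "spin": 0}]'

```text
time: 6.4
tcp_pos: [786.2, -280.7, 488.3]
orientation: [0.823, 0.558, 0.069, 0.086]
wrist_force: [-1.2, 0.5, 0.3]
finger_gap: 91.3
```

```bash
python3 o.py
```

```text
6.4 [-0.4277  0.6747  0.2197  0.0315  2.0274 -1.6027] [ 786.2 -280.7  488.3] R cols [[0.368, 0.9297, 0.0176], [0.9059, -0.3627, 0.2188], [0.2098, -0.0646, -0.9756]] tilt 12.68 head -17.1 xelev 1.01
```

Emit:
send_rows --motion '[{"hand": 0, "translation": [0, 0.4, -0.2], "spin": 0}]'

```text
time: 6.5
tcp_pos: [795.2, -285.7, 492.1]
orientation: [0.821, 0.557, 0.078, 0.098]
wrist_force: [0.1, 0.1, -1.1]
finger_gap: 91.2
```

Emit:
send_rows --motion '[{"hand": 0, "translation": [0, 0.4, -0.2], "spin": 0}]'

```text
time: 6.6
tcp_pos: [802.8, -290.1, 502.6]
orientation: [0.819, 0.555, 0.089, 0.113]
wrist_force: [-0.1, -1.2, 0.7]
finger_gap: 91.3
```

Emit:
send_rows --motion '[{"hand": 0, "translation": [0, 0.4, -0.2], "spin": 0}]'

```text
time: 6.7
tcp_pos: [810.1, -294.3, 512.3]
orientation: [0.817, 0.554, 0.099, 0.127]
wrist_force: [-0.3, 0.2, 0.3]
finger_gap: 90.7
```

Emit:
send_rows --motion '[{"hand": 0, "translation": [0, 0.4, -0.2], "spin": 0}]'

```text
time: 6.8
tcp_pos: [816.9, -298.4, 522.4]
orientation: [0.815, 0.552, 0.108, 0.14]
wrist_force: [-0.5, 0.5, 0.2]
finger_gap: 91.1
```

```bash
python3 o.py
```

```text
6.8 [-0.4379  0.6491  0.2197  0.0449  1.9185 -1.6063] [ 816.9 -298.4  522.4] R cols [[0.3667, 0.9301, 0.0219], [0.8692, -0.3509, 0.3482], [0.3316, -0.1086, -0.9372]] tilt 20.42 head -18.1 xelev 1.26
```

Emit:
send_rows --motion '[{"hand": 0, "translation": [0, 0.4, -0.2], "spin": 0}]'

```text
time: 6.9
tcp_pos: [822.9, -302.1, 533.2]
orientation: [0.812, 0.55, 0.118, 0.154]
wrist_force: [-0.9, -0.6, -0.3]
finger_gap: 91.1
```

Emit:
send_rows --motion '[{"hand": 0, "translation": [0, 0.4, -0.2], "spin": 0}]'

```text
time: 7.0
tcp_pos: [828.1, -305.5, 545.2]
orientation: [0.809, 0.548, 0.128, 0.167]
wrist_force: [-0.6, 0.2, 0.5]
finger_gap: 91.0
```

Emit:
send_rows --motion '[{"hand": 0, "translation": [0, 0.4, -0.2], "spin": 0}]'

```text
time: 7.1
tcp_pos: [832.4, -308.5, 558.3]
orientation: [0.806, 0.546, 0.137, 0.18]
wrist_force: [0.2, -0.5, -0.3]
finger_gap: 91.3
```

Emit:
send_rows --motion '[{"hand": 0, "translation": [0, 0.4, -0.2], "spin": 0}]'

```text
time: 7.2
tcp_pos: [835.9, -311.2, 572.7]
orientation: [0.803, 0.544, 0.147, 0.194]
wrist_force: [0.3, -0.2, 0.2]
finger_gap: 91.2
```

Emit:
send_rows --motion '[{"hand": 0, "translation": [0, 0.4, -0.2], "spin": 0}]'

```text
time: 7.3
tcp_pos: [838.5, -313.6, 588.0]
orientation: [0.8, 0.541, 0.157, 0.207]
wrist_force: [0.5, 0.4, -0.2]
finger_gap: 91.2
```

Emit:
send_rows --motion '[{"hand": 0, "translation": [0, 0.4, -0.2], "spin": 0}]'

```text
time: 7.4
tcp_pos: [840.3, -315.6, 604.3]
orientation: [0.796, 0.539, 0.166, 0.22]
wrist_force: [-0.2, 0.1, -0.1]
finger_gap: 91.0
```

```bash
python3 o.py
```

```text
7.4 [-0.4546  0.5826  0.2206  0.0673  1.782  -1.6115] [ 840.3 -315.6  604.3] R cols [[0.3645, 0.9308, 0.0269], [0.7844, -0.3224, 0.5299], [0.502, -0.1721, -0.8476]] tilt 32.05 head -18.9 xelev 1.54
```

Emit:
send_rows --motion '[{"hand": 0, "translation": [0, 0.4, -0.1], "spin": 0}]'

```text
time: 7.5
tcp_pos: [848.0, -319.7, 616.1]
orientation: [0.792, 0.536, 0.176, 0.235]
wrist_force: [-0.6, 0.2, 0.5]
finger_gap: 91.1
```

Emit:
send_rows --motion '[{"hand": 0, "translation": [0, 0.4, -0.1], "spin": 0}]'

```text
time: 7.6
tcp_pos: [855.6, -323.8, 625.7]
orientation: [0.788, 0.533, 0.186, 0.248]
wrist_force: [-0.2, 0.5, -0.3]
finger_gap: 91.1
```

Emit:
send_rows --motion '[{"hand": 0, "translation": [0, 0.4, -0.1], "spin": 0}]'

```text
time: 7.7
tcp_pos: [861.9, -327.4, 637.4]
orientation: [0.783, 0.529, 0.195, 0.261]
wrist_force: [0.2, 0.2, 0.1]
finger_gap: 90.8
```

```bash
python3 o.py
```

```text
7.7 [-0.4607  0.5687  0.2208  0.0777  1.691  -1.6138] [ 861.9 -327.4  637.4] R cols [[0.3633, 0.9312, 0.0287], [0.7272, -0.3027, 0.6161], [0.5824, -0.2029, -0.7872]] tilt 38.08 head -19.2 xelev 1.65
```

Emit:
send_rows --motion '[{"hand": 0, "translation": [0.05, -0.3, 0.02], "spin": 0}, {"hand": 0, "translation": [0.05, -0.3, 0.02], "spin": 0}, {"hand": 0, "translation": [0.05, -0.3, 0.02], "spin": 0}, {"hand": 0, "translation": [0.05, -0.3, 0.02], "spin": 0}, {"hand": 0, "translation": [0.05, -0.3, 0.02], "spin": 0}, {"hand": 0, "translation": [0.05, -0.3, 0.02], "spin": 0}, {"hand": 0, "translation": [0.05, -0.3, 0.02], "spin": 0}]'

```text
time: 8.4
tcp_pos: [675.0, -195.6, 441.5]
orientation: [0.783, 0.529, 0.195, 0.261]
wrist_force: [1.7, 0.2, 0.1]
finger_gap: 91.3
```

Emit:
send_rows --motion '[{"hand": 0, "translation": [0.05, -0.31, 0.02], "spin": 0}, {"hand": 0, "translation": [0.05, -0.31, 0.02], "spin": 0}, {"hand": 0, "translation": [0.05, -0.31, 0.02], "spin": 0}, {"hand": 0, "translation": [0.05, -0.31, 0.02], "spin": 0}, {"hand": 0, "translation": [0.05, -0.31, 0.02], "spin": 0}, {"hand": 0, "translation": [0.05, -0.31, 0.02], "spin": 0}, {"hand": 0, "translation": [0.05, -0.31, 0.02], "spin": 0}]'

```text
time: 9.1
tcp_pos: [476.0, -57.8, 234.1]
orientation: [0.784, 0.531, 0.193, 0.259]
wrist_force: [0.2, -0.3, 0.1]
finger_gap: 91.3
```

```bash
python3 o.py; python3 g.py
```

```text
9.1 [-0.1575 -0.0253  2.173  -0.3098  0.3591 -1.0928] [476.  -57.8 234.1] R cols [[0.3622, 0.9317, 0.0287], [0.7314, -0.3031, 0.6109], [0.5778, -0.2003, -0.7912]] tilt 37.7 head -19.1 xelev 1.64
scene 10749
-400 1132 [[-88.0, -77.0], [29.0, 19.0]]
-380 1029 [[-86.0, -73.0], [31.0, 38.0]]
-360 987 [[-81.0, -61.0], [35.0, 53.0]]
-340 657 [[-63.0, -45.0], [-11.0, 38.0]]
-320 788 [[-48.0, -43.0], [-13.0, 42.0]]
-300 749 [[-48.0, -43.0], [-13.0, 42.0]]
-280 760 [[-49.0, -44.0], [-10.0, 44.0]]
-260 502 [[-49.0, -45.0], [-10.0, 44.0]]
-240 521 [[-39.0, -35.0], [-0.0, 35.0]]
-220 727 [[-53.0, -37.0], [-10.0, 36.0]]
-200 330 [[-53.0, -24.0], [-14.0, 22.0]]
-180 794 [[-90.0, -35.0], [-3.0, 35.0]]
-160 620 [[-92.0, -37.0], [71.0, 37.0]]
-140 566 [[-84.0, -37.0], [49.0, 37.0]]
-120 76 [[-83.0, -33.0], [-59.0, 35.0]]
-100 186 [[-62.0, -16.0], [-57.0, 17.0]]
-80 173 [[-60.0, -17.0], [-55.0, 17.0]]
-60 149 [[-58.0, -16.0], [-54.0, 17.0]]
top 10666
-400 1616 [[-77.0, 20.0], [83.0, 81.0]]
-380 797 [[-73.0, 15.0], [81.0, 78.0]]
-360 812 [[-52.0, 8.0], [62.0, 61.0]]
-340 511 [[-28.0, 18.0], [44.0, 50.0]]
-320 696 [[-37.0, 6.0], [53.0, 47.0]]
-300 620 [[-41.0, 14.0], [49.0, 47.0]]
-280 671 [[-44.0, 8.0], [45.0, 49.0]]
-260 378 [[-43.0, 13.0], [44.0, 49.0]]
-240 230 [[-44.0, 18.0], [32.0, 39.0]]
-220 439 [[-49.0, 1.0], [16.0, 40.0]]
-200 117 [[-49.0, 19.0], [17.0, 25.0]]
-180 1652 [[-87.0, -32.0], [87.0, 37.0]]
-160 1260 [[-85.0, -30.0], [87.0, 40.0]]
-140 579 [[-78.0, -25.0], [79.0, 41.0]]
-120 11 [[-72.0, -14.0], [50.0, 34.0]]
-100 112 [[-57.0, -11.0], [57.0, 20.0]]
-80 85 [[-55.0, -2.0], [57.0, 20.0]]
-60 79 [[-54.0, -12.0], [55.0, 21.0]]
```

```bash
python3 - <<'E'
from h import *
from scipy.spatial.transform import Rotation as Ro
s=r.observe(); T=Ro.from_quat(s["orientation"]).as_matrix()
print(s["time"],s["tcp_pos"],s["joint_vel"].round(3))
vv,uu=np.mgrid[0:400,0:640]
im=r.get_image("top")
Z=im["range_z"]; W=world(im,uu,vv,Z); Q=(W-s["tcp_pos"])@T
np.save("Q.npy",Q)
m=(Z>0)&(abs(Q[...,0])<70)&(abs(Q[...,1])<40)&(Q[...,2]>-130)&(Q[...,2]<40)
P=Q[m]; Wm=W[m]
for a in range(-130,40,10):
    q=P[(P[:,2]>=a)&(P[:,2]<a+10)]
    if len(q): print(a,len(q),q.min(0).round(),q.max(0).round())
# project tcp and grasp into image
for n in ["top","scene"]:
    im=r.get_image(n); F=im["frame"].copy()
    for c,col in ((0,(0,0,255)),(-19,(0,255,255)),(-79,(255,0,255)),(-130,(255,255,0))):
        X=s["tcp_pos"]+T@np.array([0,0,c]); C=np.asarray(im["R"])@X+im["t"]; x,y=C[:2]/C[2]; k=1+im["k1"]*(x*x+y*y); f=K(im)
        u,v=im["cx"]+f*x*k,im["cy"]+f*y*k; cv2.circle(F,(int(round(u*1)),int(round(v))),2,col,-1); 
        if c==0:u0,v0=int(u),int(v)
    Fc=F[max(0,v0-80):v0+80,max(0,u0-100):u0+100]
    cv2.imwrite(f"pics/proj_{n}.png",cv2.resize(Fc,None,fx=3,fy=3,interpolation=cv2.INTER_NEAREST))
E
```

```text
9.2 [478.64472961 -58.7594916  236.00413568] [-0.029  0.004 -0.101  0.068  0.034 -0.094]
-130 55 [ -69.  -23. -130.] [  70.   40. -121.]
-120 4 [ -49.    3. -118.] [ -49.   15. -112.]
-110 8 [ -50.   -6. -109.] [  50.   19. -101.]
-100 53 [-55. -11. -99.] [ 57.  21. -90.]
-90 52 [-56. -14. -90.] [ 58.  21. -80.]
-80 47 [-56. -12. -80.] [ 57.  20. -70.]
-70 43 [-56.  -8. -70.] [ 56.  21. -61.]
-60 43 [-54. -13. -60.] [ 55.  20. -50.]
-50 32 [-53. -11. -50.] [ 55.  20. -40.]
```

```bash
python3 - <<'E'
from h import *
from scipy.spatial.transform import Rotation as Ro
s=r.observe(); T=Ro.from_quat(s["orientation"]).as_matrix()
print(s["tcp_pos"])
for n in ["top","scene"]:
    im=r.get_image(n); sc=4
    f=K(im)
    def pr(p):
        X=s["tcp_pos"]+T@np.array(p,float); C=np.asarray(im["R"])@X+im["t"]; x,y=C[:2]/C[2]; k=1+im["k1"]*(x*x+y*y)
        return np.array([im["cx"]+f*x*k,im["cy"]+f*y*k]),C[2]
    (u0,v0),d=pr([0,0,-70]); u0,v0=int(u0)-80,max(0,int(v0)-60)
    F=cv2.resize(im["frame"][v0:v0+130,u0:u0+160],None,fx=sc,fy=sc)
    def wire(lo,hi,col):
        c=[[ (lo,hi)[i>>k&1][k] for k in range(3)] for i in range(8)]
        P=[tuple(((pr(p)[0]-[u0,v0]+.5)*sc).astype(int).tolist()) for p in c]
        for i in range(8):
            for k in range(3):
                if not i>>k&1: cv2.line(F,P[i],P[i|1<<k],col,1)
    for sh,col in ((0,(0,0,255)),(-45,(0,255,0))):
        wire([45,-16,-79+sh],[59,16,sh],col); wire([-59,-16,-79+sh],[-45,16,sh],col); wire([-89,-38,-140+sh],[89,38,-79+sh],col)
    cv2.imwrite(f"pics/wire_{n}.png",F)
E
```

```text
[482.202619   -60.32383954 238.77655775]
```

```bash
cat > s3.py <<'E'
import col
from col import *
def hand(gap,n=5):
    return dict(bar=box([-89,-38,-140],[89,38,-79],n),f1=box([gap/2,-16,-79],[gap/2+13.5,16,0],n),f2=box([-gap/2-13.5,-16,-79],[-gap/2,16,0],n),
    neck=box([-53,-38,-200],[53,38,-140],n),cy=cyl(49,-310,-200),wr=cyl(85,-400,-310))
H=hand(38)
col.hand=lambda g:H
if __name__=="__main__":
  for hs in (5,26):
    res=[]
    for pd in range(-60,61,10):
      for td in (30,35,40,45,50):
        psi,t=np.radians(pd),np.radians(td); gz=hs+2+19*np.cos(t)+16*np.sin(t)
        for gx in (30,45,55,65,80):
          for gy in (-60,-40,-20,0,20,40,60):
            m,d=col.clear(psi,t,np.array([gx,gy,gz]),hs,38,True); res.append((m,pd,td,gx,gy,d))
    res.sort(key=lambda a:-a[0]); print(hs)
    for x in res[:6]: print(np.round(x[:5],1),[(k,round(float(v),1)) for k,v in x[5]])
E
time python3 s3.py
```

```text
5
[-0.8  0.  45.  45.   0. ] [(('bar', 'jl'), -0.8), (('bar', 'jr'), -0.8), (('bar', 'wl'), 0.0), (('bar', 'wr'), 0.0)]
[ -1.3   0.   45.   45.  -20. ] [(('bar', 'wr'), -1.3), (('bar', 'jr'), -0.8), (('f1', 'shelf'), 2.0), (('f2', 'shelf'), 2.0)]
[-1.3  0.  45.  45.  20. ] [(('bar', 'wl'), -1.3), (('bar', 'jl'), -0.8), (('f1', 'shelf'), 2.0), (('f2', 'shelf'), 2.0)]
[ -1.5   0.   45.   55.  -20. ] [(('bar', 'jr'), -1.5), (('bar', 'wr'), -1.3), (('f1', 'shelf'), 2.0), (('f2', 'shelf'), 2.0)]
[-1.5  0.  45.  55.   0. ] [(('bar', 'jl'), -1.5), (('bar', 'jr'), -1.5), (('bar', 'wl'), 0.0), (('bar', 'wr'), 0.0)]
[-1.5  0.  45.  55.  20. ] [(('bar', 'jl'), -1.5), (('bar', 'wl'), -1.3), (('f1', 'shelf'), 2.0), (('f2', 'shelf'), 2.0)]
26
[  2. -10.  50.  30. -20.] [(('f1', 'shelf'), 2.0), (('f2', 'shelf'), 2.0), (('f2', 'sill'), 2.3), (('bar', 'jr'), 3.1)]
[ 2. 10. 50. 30. 20.] [(('f1', 'shelf'), 2.0), (('f2', 'shelf'), 2.0), (('f1', 'sill'), 2.3), (('bar', 'jl'), 3.1)]
[  0.6 -20.   45.   30.  -40. ] [(('f2', 'sill'), 0.6), (('f1', 'shelf'), 2.0), (('f2', 'shelf'), 2.0), (('bar', 'jr'), 2.9)]
[ 0.6 20.  45.  30.  40. ] [(('f1', 'sill'), 0.6), (('f1', 'shelf'), 2.0), (('f2', 'shelf'), 2.0), (('bar', 'jl'), 2.9)]
[  0.2 -10.   50.   30.  -40. ] [(('bar', 'jr'), 0.2), (('bar', 'wr'), 0.5), (('f1', 'shelf'), 2.0), (('f2', 'shelf'), 2.0)]
[ 0.2 10.  50.  30.  40. ] [(('bar', 'jl'), 0.2), (('bar', 'wl'), 0.5), (('f1', 'shelf'), 2.0), (('f2', 'shelf'), 2.0)]
real	2m3.819s
user	1m44.937s
sys	0m10.916s
```

Emit:
send_rows --motion '[{"hand": 0.7, "translation": [0, 0, 0], "spin": 0}, {"hand": 0.7, "translation": [0, 0, 0], "spin": 0}, {"hand": 0.7, "translation": [0, 0, 0], "spin": 0}, {"hand": 0.7, "translation": [0, 0, 0], "spin": 0}, {"hand": 0.7, "translation": [0, 0, 0], "spin": 0}]' --force 6

```text
time: 9.95
tcp_pos: [480.5, -59.9, 237.1]
orientation: [0.784, 0.53, 0.194, 0.26]
wrist_force: [0.8, -0.0, -0.6]
finger_gap: 54.2
```

```bash
python3 o.py; cat > w.py <<'E'
from h import *
from scipy.spatial.transform import Rotation as Ro
import sys
s=r.observe(); T=Ro.from_quat(s["orientation"]).as_matrix(); g=s["finger_gap"]/2
for n in sys.argv[1:]:
    im=r.get_image(n); sc=4
    f=K(im)
    def pr(p):
        X=s["tcp_pos"]+T@np.array(p,float); C=np.asarray(im["R"])@X+im["t"]; x,y=C[:2]/C[2]; k=1+im["k1"]*(x*x+y*y)
        return np.array([im["cx"]+f*x*k,im["cy"]+f*y*k]),C[2]
    (u0,v0),d=pr([0,0,-70]); u0,v0=int(u0)-80,max(0,int(v0)-60)
    F=cv2.resize(im["frame"][v0:v0+130,u0:u0+160],None,fx=sc,fy=sc); F0=F.copy()
    def wire(lo,hi,col):
        c=[[ (lo,hi)[i>>k&1][k] for k in range(3)] for i in range(8)]
        P=[tuple(((pr(p)[0]-[u0,v0]+.5)*sc).astype(int).tolist()) for p in c]
        for i in range(8):
            for k in range(3):
                if not i>>k&1: cv2.line(F,P[i],P[i|1<<k],col,1)
    for sh,col in ((0,(0,0,255)),(-45,(0,255,0))):
        wire([g,-16,-79+sh],[g+13.5,16,sh],col); wire([-g-13.5,-16,-79+sh],[-g,16,sh],col); wire([-89,-38,-140+sh],[89,38,-79+sh],col)
    cv2.imwrite(f"pics/wire_{n}.png",F); cv2.imwrite(f"pics/raw_{n}.png",F0)
E
python3 w.py top scene
```

```text
9.95 [-0.1606 -0.0235  2.1632 -0.3054  0.3631 -1.0992] [480.5 -59.9 237.1] R cols [[0.3634, 0.9312, 0.0286], [0.7289, -0.3033, 0.6138], [0.5802, -0.2022, -0.7889]] tilt 37.91 head -19.2 xelev 1.64
```

```bash
cat > s4.py <<'E'
import col; from col import *
n=5
def hand(gap=38):
    return dict(bar=box([-89,-38,-125],[89,38,-79],n),f1=box([gap/2,-16,-79],[gap/2+13.5,16,0],n),f2=box([-gap/2-13.5,-16,-79],[-gap/2,16,0],n),
    neck=box([-53,-38,-200],[53,38,-125],n),cy=cyl(49,-310,-200),wr=cyl(85,-400,-310))
H=hand(); col.hand=lambda g:H
if __name__=="__main__":
  hs=15
  for pd in (40,50,60):
   for td in (35,40,45):
    for gx in (65,80):
     best=None
     for gy in (0,10,20,30,40,50):
      psi,t=np.radians(pd),np.radians(td); gz=hs+2+19*np.cos(t)+16*np.sin(t)
      m,d=col.clear(psi,t,np.array([gx,gy,gz]),hs,38,True)
      if best is None or m>best[0]: best=(m,gy,d)
     print(pd,td,gx,best[1],[(k,round(float(v),1)) for k,v in best[2]])
E
python3 s4.py
```

```text
40 35 65 0 [(('cy', 'flap'), -45.8), (('neck', 'flap'), -22.8), (('bar', 'wr'), -3.0), (('neck', 'wr'), -3.0)]
40 35 80 0 [(('cy', 'flap'), -65.0), (('neck', 'flap'), -25.4), (('neck', 'wr'), -3.0), (('bar', 'wr'), -3.0)]
40 40 65 0 [(('cy', 'flap'), -22.1), (('neck', 'flap'), -13.1), (('bar', 'wr'), -3.0), (('neck', 'wr'), -3.0)]
40 40 80 0 [(('cy', 'flap'), -40.4), (('neck', 'flap'), -15.6), (('bar', 'wr'), -3.0), (('neck', 'wr'), -3.0)]
40 45 65 0 [(('cy', 'flap'), -5.6), (('neck', 'wr'), -3.0), (('bar', 'wr'), -3.0), (('neck', 'jr'), -2.5)]
40 45 80 0 [(('cy', 'flap'), -16.8), (('neck', 'flap'), -3.9), (('neck', 'wr'), -3.0), (('bar', 'wr'), -3.0)]
50 35 65 0 [(('cy', 'flap'), -64.7), (('neck', 'flap'), -24.6), (('neck', 'wr'), -3.0), (('bar', 'wr'), -3.0)]
50 35 80 0 [(('cy', 'flap'), -74.1), (('neck', 'flap'), -27.1), (('neck', 'wr'), -3.0), (('bar', 'wr'), -3.0)]
50 40 65 0 [(('cy', 'flap'), -33.3), (('neck', 'flap'), -14.3), (('neck', 'wr'), -3.0), (('bar', 'wr'), -3.0)]
50 40 80 0 [(('cy', 'flap'), -49.1), (('neck', 'flap'), -16.8), (('neck', 'wr'), -3.0), (('bar', 'wr'), -3
[... 184 characters left out ...]
wr'), -3.0), (('neck', 'wr'), -3.0)]
60 35 65 0 [(('cy', 'flap'), -66.3), (('neck', 'flap'), -27.0), (('neck', 'wr'), -3.0), (('bar', 'wr'), -3.0)]
60 35 80 0 [(('cy', 'flap'), -73.5), (('neck', 'flap'), -29.6), (('neck', 'wr'), -3.0), (('bar', 'wr'), -3.0)]
60 40 65 0 [(('cy', 'flap'), -35.1), (('neck', 'flap'), -15.3), (('neck', 'wr'), -3.0), (('bar', 'wr'), -3.0)]
60 40 80 0 [(('cy', 'flap'), -41.6), (('neck', 'flap'), -17.8), (('neck', 'wr'), -3.0), (('bar', 'wr'), -3.0)]
60 45 65 0 [(('cy', 'flap'), -12.4), (('bar', 'wr'), -3.0), (('neck', 'wr'), -3.0), (('neck', 'flap'), -2.2)]
60 45 80 0 [(('cy', 'flap'), -18.2), (('neck', 'flap'), -4.7), (('bar', 'wr'), -3.0), (('neck', 'wr'), -3.0)]
```

The wireframe overlay shows the drawn fingertips about 45 mm behind the reported TCP. I settle that with a gentle touch on a free patch of bench, fingers nearly shut, in small steps.

Emit:
send_rows --motion '[{"hand": 0.9, "translation": [0.015, -0.104, 0.173], "spin": 0}, {"hand": 0.9, "translation": [0.015, -0.104, 0.173], "spin": 0}, {"hand": 0.9, "translation": [0.015, -0.104, 0.173], "spin": 0}, {"hand": 0.9, "translation": [0.015, -0.104, 0.173], "spin": 0}, {"hand": 0.9, "translation": [0.015, -0.104, 0.173], "spin": 0}, {"hand": 0.9, "translation": [0.015, -0.104, 0.173], "spin": 0}]'

```text
time: 10.65
tcp_pos: [518.5, -55.2, 125.0]
orientation: [0.793, 0.533, 0.178, 0.237]
wrist_force: [-0.4, -0.9, -0.6]
finger_gap: 9.2
```

```bash
python3 o.py; python3 w.py scene top
```

```text
10.65 [-0.1362  0.2908  2.2177 -1.2211  0.1192 -0.1345] [518.5 -55.2 125. ] R cols [[0.3695, 0.9287, 0.0299], [0.7603, -0.3207, 0.5649], [0.5342, -0.186, -0.8246]] tilt 34.45 head -19.2 xelev 1.72
```

```bash
cat > ik.py <<'E'
from fk import *
from scipy.optimize import least_squares
p=[0.01,596.76,384.40,117.90,256.62,392.54,59.61]
lo=np.array([-2.91,-.82,.22,-1.22,.12,-3.08])+.002; hi=np.array([2.91,2.16,2.67,4.37,2.79,3.08])-.002
def Rw(head,t,spin=0):
    z=np.array([np.sin(t)*np.cos(head),np.sin(t)*np.sin(head),-np.cos(t)]); x=np.array([-np.sin(head),np.cos(head),0]); y=np.cross(z,x)
    return np.stack([x,y,z],1)
def ik(X,R,q0):
    R=R@Rz(np.pi)  # tool->R6
    def f(q):
        x,r_=fk(q,p); return np.concatenate([(x-X)/100,Ro.from_matrix(R.T@r_).as_rotvec()*3])
    s=least_squares(f,np.clip(q0,lo+1e-3,hi-1e-3),bounds=(lo,hi)); return s.x,np.abs(s.fun).max()
if __name__=="__main__":
    G=np.array([455,-1.])
    for off in (0,45):
      for hd in (-21.7,0,20):
        for td in (0,10,20,25,30,35,40):
          h,t=np.radians(hd),np.radians(td); R=Rw(h,t); gz=2+19*np.cos(t)+16*np.sin(t)
          tcp=np.array([*G,gz])+(19+off)*R[:,2]
          q,e=ik(tcp,R,[-.15,.3,2,0,.6,-1.2]); print(off,hd,td,tcp.round(),q.round(2),round(e,3))
E
python3 ik.py
```

```text
0 -21.7 0 [455.  -1.   2.] [-0.13  0.54  1.94 -0.    0.67 -1.33] 0.0
0 -21.7 10 [458.  -2.   5.] [-0.09  0.5   2.08 -0.13  0.39 -1.17] 0.0
0 -21.7 20 [461.  -3.   7.] [-0.04  0.51  2.23 -1.03  0.13 -0.22] 0.0
0 -21.7 25 [462.  -4.   9.] [-0.02  0.5   2.23 -1.22  0.15 -0.02] 0.16
0 -21.7 30 [464.  -5.  10.] [ 0.01  0.48  2.22 -1.22  0.18  0.  ] 0.346
0 -21.7 35 [465.  -5.  11.] [ 0.04  0.46  2.21 -1.22  0.22  0.03] 0.531
0 -21.7 40 [466.  -6.  12.] [ 0.08  0.45  2.2  -1.22  0.27  0.06] 0.714
0 0 0 [455.  -1.   2.] [-0.13  0.54  1.94 -0.    0.67 -1.7 ] 0.0
0 0 10 [458.  -1.   5.] [-0.16  0.5   2.09  0.07  0.38 -1.79] 0.0
0 0 20 [461.  -1.   7.] [-0.2   0.5   2.23  0.69  0.12 -2.45] 0.059
0 0 25 [463.  -1.   9.] [-0.23  0.49  2.26  1.29  0.12 -3.08] 0.178
0 0 30 [464.  -1.  10.] [-0.23  0.46  2.26  1.3   0.12 -3.08] 0.368
0 0 35 [466.  -1.  11.] [-0.23  0.44  2.26  1.31  0.12 -3.08] 0.558
0 0 40 [467.  -1.  12.] [-0.22  0.42  2.26  1.32  0.12 -3.08] 0.749
0 20 0 [455.  -1.   2.] [-0.13  0.54  1.94  0.    0.67 -2.05] 0.0
0 20 10 [458.   0.   5.] [-0.21  0.5   2.08  0.23  0.42 -2.33] 0.0

[... 1111 characters left out ...]
8] 0.286
45 0 30 [487.  -1. -29.] [-0.22  0.57  2.19  1.31  0.12 -3.08] 0.468
45 0 35 [492.  -1. -26.] [-0.22  0.55  2.19  1.32  0.12 -3.08] 0.651
45 0 40 [496.  -1. -22.] [-0.21  0.52  2.18  1.32  0.12 -3.08] 0.834
45 20 0 [455.  -1. -43.] [-0.13  0.63  1.96 -0.    0.55 -2.05] 0.0
45 20 10 [465.   3. -40.] [-0.2   0.61  2.1   0.31  0.3  -2.41] 0.0
45 20 20 [476.   6. -35.] [-0.25  0.61  2.17  0.95  0.21 -3.08] 0.153
45 20 25 [480.   8. -32.] [-0.25  0.59  2.16  0.96  0.22 -3.08] 0.341
45 20 30 [485.  10. -29.] [-0.25  0.57  2.15  0.97  0.24 -3.08] 0.529
45 20 35 [489.  12. -26.] [-0.25  0.55  2.14  0.99  0.25 -3.08] 0.717
45 20 40 [494.  13. -22.] [-0.24  0.53  2.14  1.    0.26 -3.08] 0.904
```

```bash
cat > ik2.py <<'E'
from ik import *
C=np.array([596.8,-60.4]); xc=np.array([.929,-.369]); yc=np.array([.369,.929])
for off in (0,45):
  for nm,gx,gy,hz in (("in",65,0,15),("in",45,0,15),("front",-60,0,0),("front",-90,0,0),("front",-60,50,0),("green",None,None,0)):
    for td in (30,35,40,45):
     for q40 in (0,3.1):
      h,t=np.radians(-21.7),np.radians(td); R=Rw(h,t); gz=hz+2+19*np.cos(t)+16*np.sin(t)
      g=np.array([455,-1.]) if gx is None else C+gx*xc+gy*yc
      tcp=np.array([*g,gz])+(19+off)*R[:,2]
      q,e=ik(tcp,R,[-.15,.5,1.9,q40,.4,-1.2+(3.1 if q40 else 0)]); print(off,nm,gx,gy,td,tcp.round(),q.round(2),round(e,3),"OK" if e<.01 else "")
E
python3 ik2.py
```

```text
0 in 65 0 30 [666. -88.  25.] [-0.16  0.62  1.88 -0.72  0.17 -0.67] 0.0 OK
0 in 65 0 30 [666. -88.  25.] [-0.15  0.64  1.96  4.37  0.12  0.53] 0.197 
0 in 65 0 35 [667. -88.  26.] [-0.15  0.62  1.92 -1.22  0.13 -0.16] 0.112 
0 in 65 0 35 [667. -88.  26.] [-0.14  0.64  1.96  4.37  0.14  0.54] 0.001 OK
0 in 65 0 40 [669. -89.  27.] [-0.15  0.61  1.91 -1.22  0.14 -0.16] 0.328 
0 in 65 0 40 [669. -89.  27.] [-0.13  0.67  2.03  3.75  0.28  1.17] 0.0 OK
0 in 65 0 45 [670. -89.  28.] [-0.14  0.6   1.9  -1.22  0.14 -0.16] 0.545 
0 in 65 0 45 [670. -89.  28.] [-0.11  0.71  2.09  3.57  0.46  1.37] 0.0 OK
0 in 45 0 30 [647. -81.  25.] [-0.15  0.6   1.93 -0.88  0.15 -0.49] 0.0 OK
0 in 45 0 30 [647. -81.  25.] [-0.15  0.63  1.99  4.37  0.12  0.54] 0.155 
0 in 45 0 35 [649. -81.  26.] [-0.14  0.6   1.95 -1.22  0.14 -0.15] 0.152 
0 in 45 0 35 [649. -81.  26.] [-0.13  0.63  2.    4.19  0.16  0.74] 0.0 OK
0 in 45 0 40 [650. -82.  27.] [-0.14  0.59  1.94 -1.22  0.14 -0.15] 0.367 
0 in 45 0 40 [650. -82.  27.] [-0.12  0.66  2.07  3.71  0.32  1.23] 0.0 OK
0 in 45 0 45 [651. -82.  28.] [-0.13  0.58  1.93
[... 5688 characters left out ...]
02.  -9. -19.] [0.1  0.85 2.24 3.64 0.74 1.54] 0.0 OK
45 green None None 30 [485. -13. -29.] [-0.02  0.58  2.16 -1.22  0.16 -0.02] 0.45 
45 green None None 30 [485. -13. -29.] [0.   0.73 2.35 3.56 0.47 1.52] 0.0 OK
45 green None None 35 [489. -15. -26.] [ 0.    0.56  2.15 -1.22  0.2   0.  ] 0.629 
45 green None None 35 [489. -15. -26.] [0.03 0.81 2.42 3.51 0.69 1.62] 0.0 OK
45 green None None 40 [493. -16. -22.] [ 0.03  0.54  2.14 -1.22  0.23  0.02] 0.806 
45 green None None 40 [493. -16. -22.] [0.07 0.91 2.48 3.5  0.93 1.7 ] 0.0 OK
45 green None None 45 [497. -18. -19.] [ 0.06  0.53  2.13 -1.22  0.28  0.06] 0.981 
45 green None None 45 [497. -18. -19.] [0.1  1.04 2.53 3.5  1.18 1.78] 0.0 OK
```

```bash
cat > sim.py <<'E'
from ik import *
def tool_R(q): return fk(q,p)[1]@Rz(np.pi)
def path(q,pts,R,n=10,pr=True):
    X=fk(q,p)[0]
    for P in pts:
        P=np.array(P,float)
        for k in range(1,n+1):
            Y=X+(P-X)*k/n
            q,e=ik(Y,R,q)
            if pr and (k%2==0 or e>.01): print(Y.round(),q.round(2),round(e,3))
        X=P
    return q
if __name__=="__main__":
    # far pose, orientation heading -19.2,tilt 38, tool x half-turned
    h,t=np.radians(-19.2),np.radians(38)
    R=Rw(h,t)@Rz(np.pi)
    q0=np.array([-.75,.5,1.2,.3,.9,1.3])
    for az,z in ((-50,450),(-40,450),(-40,350)):
        a=np.radians(az); d=np.array([np.cos(a),np.sin(a)])
        q,e=ik(np.array([*(d*750),z]),R,q0); print("start",az,z,q.round(2),round(e,3))
        path(q,[[*(d*420),z]],R)
E
python3 sim.py
```

```text
start -50 450 [-1.2   0.27  1.19  0.52  1.26  0.65] 0.0
[ 440. -524.  450.] [-1.25  0.16  1.33  0.54  1.25  0.59] 0.0
[ 397. -473.  450.] [-1.31  0.06  1.45  0.56  1.27  0.53] 0.0
[ 355. -423.  450.] [-1.38 -0.05  1.56  0.58  1.31  0.46] 0.0
[ 312. -372.  450.] [-1.49 -0.16  1.65  0.61  1.38  0.38] 0.0
[ 270. -322.  450.] [-1.65 -0.27  1.72  0.64  1.5   0.28] 0.0
start -40 450 [-0.97  0.23  1.25  0.41  1.14  0.86] 0.0
[ 524. -440.  450.] [-1.01  0.12  1.38  0.44  1.14  0.81] 0.0
[ 473. -397.  450.] [-1.06  0.01  1.5   0.47  1.15  0.76] 0.0
[ 423. -355.  450.] [-1.13 -0.1   1.6   0.5   1.19  0.69] 0.0
[ 372. -312.  450.] [-1.24 -0.21  1.69  0.53  1.26  0.61] 0.0
[ 322. -270.  450.] [-1.4  -0.33  1.76  0.58  1.39  0.49] 0.0
start -40 350 [-0.97  0.28  1.43  0.48  0.93  0.74] 0.0
[ 524. -440.  350.] [-1.01  0.18  1.57  0.51  0.91  0.68] 0.0
[ 473. -397.  350.] [-1.06  0.07  1.7   0.54  0.92  0.61] 0.0
[ 423. -355.  350.] [-1.13 -0.03  1.81  0.57  0.95  0.53] 0.0
[ 372. -312.  350.] [-1.24 -0.15  1.91  0.6   1.02  0.44] 0.0
[ 322. -270.  350.] [-1.4  -0.27  1.99  0.63  1.15  0.32] 0.0
```

```bash
cat > sim2.py <<'E'
from sim import *
h,t=np.radians(-19.2),np.radians(36)
R=Rw(h,t)@Rz(np.pi)
for x,y in ((450,-200),(500,-200),(450,-150),(500,-250),(550,-250)):
    q,e=ik(np.array([x,y,400.]),R,np.array([-.6,.1,1.6,.3,.8,1.3])); print("start",x,y,q.round(2),round(e,3))
    q=path(q,[[x,y,90]],R,16)
    q=path(q,[[465,-5,90]],R,10); q=path(q,[[465,-5,15]],R,4)
E
python3 sim2.py
```

```text
start 450 -200 [-0.72 -0.21  1.8   0.27  0.98  1.1 ] 0.0
[ 450. -200.  361.] [-0.72 -0.19  1.88  0.29  0.88  1.07] 0.0
[ 450. -200.  323.] [-0.72 -0.15  1.96  0.32  0.76  1.02] 0.0
[ 450. -200.  284.] [-0.72 -0.1   2.04  0.38  0.64  0.95] 0.0
[ 450. -200.  245.] [-0.72 -0.04  2.12  0.46  0.52  0.84] 0.0
[ 450. -200.  206.] [-0.72  0.04  2.19  0.63  0.39  0.66] 0.0
[ 450. -200.  168.] [-0.72  0.14  2.26  0.98  0.27  0.29] 0.0
[ 450. -200.  129.] [-0.72  0.25  2.32  1.69  0.22 -0.44] 0.0
[ 450. -200.   90.] [-0.72  0.39  2.38  2.34  0.31 -1.11] 0.0
[ 453. -161.   90.] [-0.59  0.39  2.41  2.64  0.31 -1.29] 0.0
[ 456. -122.   90.] [-0.44  0.39  2.43  2.94  0.31 -1.46] 0.0
[459. -83.  90.] [-0.28  0.39  2.44  3.25  0.31 -1.63] 0.0
[462. -44.  90.] [-0.11  0.39  2.42  3.57  0.31 -1.81] 0.0
[465.  -5.  90.] [ 0.05  0.39  2.4   3.9   0.32 -1.99] 0.0
[465.  -5.  53.] [ 0.05  0.54  2.45  3.63  0.49 -1.69] 0.0
[465.  -5.  15.] [ 0.05  0.71  2.49  3.5   0.68 -1.54] 0.0
start 500 -200 [-0.61 -0.13  1.74  0.2   0.94  1.23] 0.0
[ 500. -200.  361.] [-0.61 -0.1   1.82  0.22  0.83  1.2 ] 0.0
[ 500. -2
[... 3062 characters left out ...]
4  1.91  0.38  0.51  0.99] 0.0
[ 550. -250.  206.] [-0.64  0.21  1.97  0.48  0.4   0.87] 0.0
[ 550. -250.  167.] [-0.64  0.28  2.03  0.67  0.29  0.67] 0.0
[ 550. -250.  129.] [-0.64  0.36  2.07  1.06  0.21  0.27] 0.0
[ 550. -250.   90.] [-0.64  0.45  2.12  1.73  0.18 -0.41] 0.0
[ 533. -201.   90.] [-0.55  0.43  2.2   2.23  0.16 -0.85] 0.0
[ 516. -152.   90.] [-0.44  0.41  2.27  2.77  0.18 -1.29] 0.0
[ 499. -103.   90.] [-0.31  0.4   2.33  3.21  0.22 -1.62] 0.0
[482. -54.  90.] [-0.14  0.39  2.38  3.58  0.27 -1.84] 0.0
[465.  -5.  90.] [ 0.05  0.39  2.4   3.9   0.32 -1.99] 0.0
[465.  -5.  53.] [ 0.05  0.54  2.45  3.63  0.49 -1.69] 0.0
[465.  -5.  15.] [ 0.05  0.71  2.49  3.5   0.68 -1.54] 0.0
```

```bash
cat > s5.py <<'E'
import col; from col import *
n=5; o=45
def hand(gap=38):
    return dict(bar=box([-89,-38,-125-o],[89,38,-79-o],n),f1=box([gap/2,-16,-79-o],[gap/2+13.5,16,0],n),f2=box([-gap/2-13.5,-16,-79-o],[-gap/2,16,0],n),
    neck=box([-53,-38,-200-o],[53,38,-125-o],n),cy=cyl(49,-310-o,-200-o),wr=cyl(85,-400-o,-310-o))
H=hand(); col.hand=lambda g:H
for hs in (5,15,26):
   for td in (35,38,40,42,45):
     res=[]
     for gx in range(25,75,5):
      t=np.radians(td); gz=hs+2+19*np.cos(t)+16*np.sin(t)
      m,d=col.clear(0,t,np.array([gx,0,gz]),hs,38,True); res.append((m,gx,d))
     b=max(res,key=lambda a:a[0]); print(hs,td,b[1],[(k,round(float(v),1)) for k,v in b[2]])
E
python3 s5.py
```

```text
5 35 30 [(('f1', 'sill'), -0.9), (('f2', 'sill'), -0.9), (('bar', 'jl'), -0.9), (('bar', 'jr'), -0.9)]
5 38 35 [(('bar', 'jl'), -0.3), (('bar', 'jr'), -0.3), (('bar', 'wl'), 0.0), (('bar', 'wr'), 0.0)]
5 40 35 [(('f1', 'sill'), 0.1), (('f2', 'sill'), 0.1), (('f1', 'shelf'), 2.0), (('f2', 'shelf'), 2.0)]
5 42 40 [(('f1', 'sill'), 1.3), (('f2', 'sill'), 1.3), (('f1', 'shelf'), 2.0), (('f2', 'shelf'), 2.0)]
5 45 45 [(('f1', 'shelf'), 2.0), (('f2', 'shelf'), 2.0), (('f1', 'sill'), 2.3), (('f2', 'sill'), 2.3)]
15 35 25 [(('f1', 'sill'), 0.0), (('f2', 'sill'), 0.0), (('f1', 'shelf'), 2.0), (('f2', 'shelf'), 2.0)]
15 38 30 [(('f1', 'sill'), 1.8), (('f2', 'sill'), 1.8), (('f1', 'shelf'), 2.0), (('f2', 'shelf'), 2.0)]
15 40 35 [(('f1', 'shelf'), 2.0), (('f2', 'shelf'), 2.0), (('bar', 'jl'), 3.4), (('bar', 'jr'), 3.4)]
15 42 35 [(('f1', 'shelf'), 2.0), (('f2', 'shelf'), 2.0), (('f1', 'sill'), 3.6), (('f2', 'sill'), 3.6)]
15 45 35 [(('f1', 'shelf'), 2.0), (('f2', 'shelf'), 2.0), (('f1', 'sill'), 2.9), (('f2', 'sill'), 2.9)]
26 35 25 [(('f1', 'shelf'), 2.0), (('f2', 'shelf'), 2.0), (('bar', 'jl'), 4.1), (('bar', 'jr'), 4.1)]
26 38 25 [(('f1', 'shelf'), 2.0), (('f2', 'shelf'), 2.0), (('f1', 'sill'), 4.0), (('f2', 'sill'), 4.0)]
26 40 25 [(('f1', 'shelf'), 2.0), (('f2', 'shelf'), 2.0), (('f1', 'sill'), 3.8), (('f2', 'sill'), 3.8)]
26 42 25 [(('f1', 'shelf'), 2.0), (('f2', 'shelf'), 2.0), (('f1', 'sill'), 3.7), (('f2', 'sill'), 3.7)]
26 45 25 [(('f1', 'shelf'), 2.0), (('f2', 'shelf'), 2.0), (('f1', 'sill'), 3.9), (('f2', 'sill'), 3.9)]
```

Emit:
send_rows --motion '[{"hand": 0.9, "translation": [-0.15, 0.15, -0.236], "spin": 0}, {"hand": 0.9, "translation": [-0.15, 0.15, -0.236], "spin": 0}, {"hand": 0.9, "translation": [-0.15, 0.15, -0.236], "spin": 0.15}, {"hand": 0.9, "translation": [-0.15, 0.15, -0.236], "spin": 0.3}, {"hand": 0.9, "translation": [-0.15, 0.15, -0.236], "spin": 0.45}, {"hand": 0.9, "translation": [-0.15, 0.15, -0.236], "spin": 0.6}, {"hand": 0.9, "translation": [-0.15, 0.15, -0.236], "spin": 0.75}, {"hand": 0.9, "translation": [-0.15, 0.15, -0.236], "spin": 0.9}]'

```text
time: 11.55
tcp_pos: [464.1, -173.7, 340.3]
orientation: [0.92, 0.256, 0.24, 0.174]
wrist_force: [0.9, -0.8, -1.3]
finger_gap: 9.1
```

Emit:
send_rows --motion '[{"hand": 0.9, "translation": [0, 0, 0], "spin": 0.15}, {"hand": 0.9, "translation": [0, 0, 0], "spin": 0.3}, {"hand": 0.9, "translation": [0, 0, 0], "spin": 0.45}, {"hand": 0.9, "translation": [0, 0, 0], "spin": 0.6}, {"hand": 0.9, "translation": [0, 0, 0], "spin": 0.75}, {"hand": 0.9, "translation": [0, 0, 0], "spin": 0.9}, {"hand": 0.9, "translation": [0, 0, 0], "spin": 1.05}, {"hand": 0.9, "translation": [0, 0, 0], "spin": 1.2}]'

```text
time: 12.35
tcp_pos: [464.6, -173.9, 337.9]
orientation: [0.904, -0.309, 0.296, 0.009]
wrist_force: [1.0, 0.2, 0.7]
finger_gap: 8.9
```

```bash
python3 o.py
```

```text
12.35 [-0.5764 -0.1506  1.9021  0.1694  0.8069  0.0022] [ 464.6 -173.9  337.9] R cols [[0.6336, -0.5535, 0.5406], [-0.564, -0.8087, -0.167], [0.5296, -0.1991, -0.8245]] tilt 34.46 head -20.6 xelev 32.73
```

Emit:
send_rows --motion '[{"hand": 0.9, "translation": [0.47, -0.15, -0.19], "spin": 0.15}, {"hand": 0.9, "translation": [0.47, -0.15, -0.19], "spin": 0.3}, {"hand": 0.9, "translation": [0.47, -0.15, -0.19], "spin": 0.45}, {"hand": 0.9, "translation": [0.47, -0.15, -0.19], "spin": 0.6}, {"hand": 0.9, "translation": [0.47, -0.15, -0.19], "spin": 0.75}, {"hand": 0.9, "translation": [0.47, -0.15, -0.19], "spin": 0.9}, {"hand": 0.9, "translation": [0.47, -0.15, -0.19], "spin": 1.05}, {"hand": 0.9, "translation": [0.47, -0.15, -0.19], "spin": 1.2}]'

```text
time: 13.15
tcp_pos: [676.3, -248.0, 665.2]
orientation: [-0.578, 0.76, -0.251, 0.158]
wrist_force: [1.2, -0.7, 1.3]
finger_gap: 9.3
```

```bash
python3 o.py
```

```text
13.15 [-0.4678  0.2028  0.695   0.0614  1.6439  1.3966] [ 676.3 -248.   665.2] R cols [[-0.2816, -0.9582, 0.0506], [-0.7996, 0.2052, -0.5644], [0.5305, -0.1994, -0.8239]] tilt 34.52 head -20.6 xelev 2.9
```

Emit:
send_rows --motion '[{"hand": 0.9, "translation": [0, -0.4, -0.1], "spin": 0.05}, {"hand": 0.9, "translation": [0, -0.4, -0.1], "spin": 0.05}]'

```text
time: 13.35
tcp_pos: [721.2, -258.8, 716.4]
orientation: [-0.563, 0.771, -0.248, 0.163]
wrist_force: [0.7, -0.9, 1.6]
finger_gap: 8.9
```

```bash
python3 o.py
```

```text
13.35 [-0.4482  0.3514  0.3347  0.0524  1.8533  1.4631] [ 721.2 -258.8  716.4] R cols [[-0.3134, -0.9492, 0.0279], [-0.7871, 0.2432, -0.5669], [0.5313, -0.1996, -0.8233]] tilt 34.58 head -20.6 xelev 1.6
```

Emit:
send_rows --motion '[{"hand": 0.9, "translation": [0, -0.4, -0.1], "spin": 0}]'

```text
time: 13.45
tcp_pos: [739.6, -263.4, 731.0]
orientation: [-0.562, 0.769, -0.256, 0.168]
wrist_force: [79.3, -34.6, 95.2]
finger_gap: 9.1
```

Emit:
send_rows --motion '[{"hand": 0.9, "translation": [0, -0.4, -0.1], "spin": 0}]'

```text
time: 13.55
tcp_pos: [752.4, -266.4, 731.1]
orientation: [-0.56, 0.766, -0.265, 0.175]
wrist_force: [1.1, -0.6, -2.0]
finger_gap: 9.0
```

```bash
python3 o.py
```

```text
13.55 [-0.4399  0.4068  0.2271  0.0526  1.8631  1.4715] [ 752.4 -266.4  731.1] R cols [[-0.3127, -0.9494, 0.0286], [-0.7642, 0.2336, -0.6012], [0.5641, -0.2099, -0.7986]] tilt 37.0 head -20.4 xelev 1.64
```

Emit:
send_rows --motion '[{"hand": 0.9, "translation": [0, -0.1, -0.02], "spin": 0}]'

```text
time: 13.65
tcp_pos: [763.8, -268.7, 744.9]
orientation: [-0.555, 0.759, -0.283, 0.187]
wrist_force: [-0.6, 0.7, 1.7]
finger_gap: 9.3
```

Emit:
send_rows --motion '[{"hand": 0.9, "translation": [0, -0.1, -0.02], "spin": 0}]'

```text
time: 13.75
tcp_pos: [774.0, -270.6, 755.2]
orientation: [-0.552, 0.754, -0.298, 0.197]
wrist_force: [-0.2, 0.8, 1.3]
finger_gap: 8.8
```

Emit:
send_rows --motion '[{"hand": 0.9, "translation": [0, -0.1, -0.02], "spin": 0.03}]'

```text
time: 13.85
tcp_pos: [783.2, -272.3, 765.3]
orientation: [-0.537, 0.757, -0.308, 0.21]
wrist_force: [-0.8, -0.1, 0.4]
finger_gap: 8.9
```

```bash
python3 o.py
```

```text
13.85 [-0.4319  0.4026  0.222   0.0542  1.7536  1.5078] [ 783.2 -272.3  765.3] R cols [[-0.3357, -0.9419, 0.012], [-0.6826, 0.2345, -0.6922], [0.6492, -0.2405, -0.7216]] tilt 43.81 head -20.3 xelev 0.68
```

```bash
cat > sim3.py <<'E'
from sim import *
from station import r
s=r.observe(); q=s["qpos"]; R=Ro.from_quat(s["orientation"]).as_matrix()
X,Rm=fk(q,p); print(X-s["tcp_pos"], np.abs(tool_R(q)-R).max())
for wp in ([480,-190,350],[520,-200,350],[430,-180,350]):
    print("--",wp)
    a=path(q,[wp],R,12); a=path(a,[[wp[0],wp[1],120]],R,16); a=path(a,[[475,-5,100]],R,8); a=path(a,[[475,-5,0]],R,4)
E
python3 sim3.py
```

```text
[-0.01524839  0.01674835 -0.00092545] 3.3306690738754696e-16
-- [480, -190, 350]
[ 733. -259.  696.] [-0.45  0.21  0.71  0.07  1.46  1.48] 0.0
[ 682. -245.  627.] [-0.47  0.09  1.04  0.08  1.26  1.44] 0.0
[ 632. -231.  558.] [-0.5  -0.01  1.31  0.11  1.08  1.4 ] 0.0
[ 581. -217.  488.] [-0.53 -0.08  1.56  0.15  0.92  1.33] 0.0
[ 531. -204.  419.] [-0.58 -0.14  1.78  0.23  0.76  1.22] 0.0
[ 480. -190.  350.] [-0.65 -0.18  2.    0.36  0.6   1.04] 0.0
[ 480. -190.  321.] [-0.65 -0.14  2.06  0.42  0.51  0.97] 0.0
[ 480. -190.  293.] [-0.65 -0.09  2.12  0.51  0.42  0.87] 0.0
[ 480. -190.  264.] [-0.65 -0.04  2.18  0.67  0.33  0.7 ] 0.0
[ 480. -190.  235.] [-0.65  0.02  2.23  0.97  0.25  0.39] 0.0
[ 480. -190.  206.] [-0.65  0.1   2.29  1.51  0.2  -0.17] 0.0
[ 480. -190.  178.] [-0.65  0.19  2.34  2.13  0.24 -0.8 ] 0.0
[ 480. -190.  149.] [-0.65  0.29  2.39  2.5   0.34 -1.19] 0.0
[ 480. -190.  120.] [-0.65  0.4   2.43  2.69  0.48 -1.4 ] 0.0
[ 479. -144.  115.] [-0.48  0.43  2.48  2.97  0.54 -1.53] 0.0
[478. -97. 110.] [-0.28  0.46  2.51  3.23  0.59 -1.61] 0.0
[476. -51. 105.] [-0.07  0.48 
[... 1998 characters left out ...]
0.14  2.25  0.77  0.41  0.52] 0.0
[ 430. -180.  235.] [-0.77 -0.06  2.32  1.05  0.32  0.23] 0.0
[ 430. -180.  206.] [-0.77  0.02  2.38  1.51  0.28 -0.26] 0.0
[ 430. -180.  178.] [-0.77  0.13  2.44  2.06  0.32 -0.83] 0.0
[ 430. -180.  149.] [-0.77  0.26  2.5   2.44  0.44 -1.24] 0.0
[ 430. -180.  120.] [-0.77  0.42  2.57  2.65  0.63 -1.49] 0.0
[ 441. -136.  115.] [-0.54  0.46  2.59  2.94  0.68 -1.56] 0.0
[453. -93. 110.] [-0.3   0.48  2.58  3.21  0.69 -1.6 ] 0.0
[464. -49. 105.] [-0.07  0.49  2.54  3.47  0.66 -1.64] 0.0
[475.  -5. 100.] [ 0.13  0.49  2.48  3.73  0.62 -1.72] 0.0
[475.  -5.  50.] [ 0.13  0.74  2.55  3.57  0.9  -1.5 ] 0.0
[475.  -5.   0.] [ 0.13  1.    2.59  3.5   1.17 -1.37] 0.0
```

Emit:
send_rows --motion '[{"hand": 0.9, "translation": [0.01, 0.26, 0.04], "spin": 0}, {"hand": 0.9, "translation": [0.01, 0.26, 0.04], "spin": 0}, {"hand": 0.9, "translation": [0.01, 0.26, 0.04], "spin": 0}, {"hand": 0.9, "translation": [0.01, 0.26, 0.04], "spin": 0}, {"hand": 0.9, "translation": [0.01, 0.26, 0.04], "spin": 0}]'

```text
time: 14.35
tcp_pos: [666.3, -240.5, 608.9]
orientation: [-0.537, 0.757, -0.308, 0.21]
wrist_force: [1.3, -0.4, 1.1]
finger_gap: 9.3
```

Emit:
send_rows --motion '[{"hand": 0.9, "translation": [0.01, 0.25, 0.04], "spin": 0}, {"hand": 0.9, "translation": [0.01, 0.25, 0.04], "spin": 0}, {"hand": 0.9, "translation": [0.01, 0.25, 0.04], "spin": 0}, {"hand": 0.9, "translation": [0.01, 0.25, 0.04], "spin": 0}, {"hand": 0.9, "translation": [0.01, 0.25, 0.04], "spin": 0}, {"hand": 0.9, "translation": [0.01, 0.25, 0.04], "spin": 0}]'

```text
time: 14.95
tcp_pos: [513.3, -197.6, 399.4]
orientation: [-0.538, 0.759, -0.302, 0.208]
wrist_force: [-0.2, 0.8, -0.6]
finger_gap: 9.3
```

```bash
python3 o.py
```

```text
14.95 [-0.5945 -0.1567  1.8388  0.2458  0.7382  1.1948] [ 513.3 -197.6  399.4] R cols [[-0.3355, -0.942, 0.0094], [-0.6906, 0.2391, -0.6825], [0.6407, -0.2355, -0.7308]] tilt 43.05 head -20.2 xelev 0.54
```

Emit:
send_rows --motion '[{"hand": 0.9, "translation": [-0.002, 0.206, 0.162], "spin": 0}, {"hand": 0.9, "translation": [-0.002, 0.206, 0.162], "spin": 0}, {"hand": 0.9, "translation": [-0.002, 0.206, 0.162], "spin": 0}, {"hand": 0.9, "translation": [-0.002, 0.206, 0.162], "spin": 0}, {"hand": 0.9, "translation": [-0.002, 0.206, 0.162], "spin": 0}, {"hand": 0.9, "translation": [-0.002, 0.206, 0.162], "spin": 0}, {"hand": 0.9, "translation": [-0.002, 0.206, 0.162], "spin": 0}, {"hand": 0.9, "translation": [-0.002, 0.206, 0.162], "spin": 0}]'

```text
time: 15.75
tcp_pos: [512.0, -177.7, 211.4]
orientation: [-0.54, 0.748, -0.308, 0.233]
wrist_force: [0.8, 0.1, 0.6]
finger_gap: 8.7
```

```bash
python3 o.py
```

```text
15.75 [-0.6025  0.1332  2.2558  1.645   0.2166 -0.2719] [ 512.  -177.7  211.4] R cols [[-0.3072, -0.9515, -0.0157], [-0.6646, 0.2263, -0.7121], [0.6811, -0.2083, -0.7019]] tilt 45.42 head -17.0 xelev -0.9
```

Emit:
send_rows --motion '[{"hand": 0.9, "translation": [0.018, 0.084, 0.044], "spin": 0}, {"hand": 0.9, "translation": [0.018, 0.084, 0.044], "spin": 0}, {"hand": 0.9, "translation": [0.018, 0.084, 0.044], "spin": 0}, {"hand": 0.9, "translation": [0.018, 0.084, 0.044], "spin": 0}, {"hand": 0.9, "translation": [0.018, 0.084, 0.044], "spin": 0}]'

```text
time: 16.25
tcp_pos: [485.1, -179.9, 125.3]
orientation: [-0.542, 0.746, -0.305, 0.239]
wrist_force: [-0.3, 0.4, -0.2]
finger_gap: 9.1
```

```bash
python3 o.py
```

```text
16.25 [-0.6974  0.4173  2.4528  2.5581  0.5556 -1.3255] [ 485.1 -179.9  125.3] R cols [[-0.2992, -0.9538, -0.0263], [-0.6629, 0.2275, -0.7133], [0.6864, -0.196, -0.7004]] tilt 45.54 head -15.9 xelev -1.5
```

Emit:
send_rows --motion '[{"hand": 0.9, "translation": [-0.021, 0.055, 0.066], "spin": -0.037}, {"hand": 0.9, "translation": [-0.021, 0.055, 0.066], "spin": -0.037}, {"hand": 0.9, "translation": [-0.021, 0.055, 0.066], "spin": -0.037}, {"hand": 0.9, "translation": [-0.021, 0.055, 0.066], "spin": -0.037}]'

```text
time: 16.65
tcp_pos: [498.8, -157.5, 34.0]
orientation: [-0.556, 0.738, -0.303, 0.232]
wrist_force: [-0.9, 0.1, -0.8]
finger_gap: 9.6
```

```bash
python3 o.py; python3 w.py scene
```

```text
16.65 [-0.5888  0.8265  2.5379  2.8762  0.997  -1.6453] [ 498.8 -157.5   34. ] R cols [[-0.2733, -0.9619, -0.0054], [-0.6805, 0.1973, -0.7057], [0.6799, -0.1892, -0.7085]] tilt 44.89 head -15.5 xelev -0.31
```

Emit:
send_rows --motion '[{"hand": 0.9, "translation": [0, 0.006, 0.006], "spin": 0}, {"hand": 0.9, "translation": [0, 0.012, 0.012], "spin": 0}, {"hand": 0.9, "translation": [0, 0.013, 0.013], "spin": 0}, {"hand": 0.9, "translation": [0, 0.014, 0.014], "spin": 0}, {"hand": 0.9, "translation": [0, 0.015, 0.015], "spin": 0}, {"hand": 0.9, "translation": [0, 0.016, 0.016], "spin": 0}]'

```text
time: 17.3
tcp_pos: [499.8, -158.7, 18.0]
orientation: [-0.555, 0.737, -0.307, 0.234]
wrist_force: [1.2, -0.0, 0.4]
finger_gap: 8.8
```

Emit:
send_rows --motion '[{"hand": 0.9, "translation": [0, 0.001, 0.001], "spin": 0}, {"hand": 0.9, "translation": [0, 0.002, 0.002], "spin": 0}]'

```text
time: 17.5
tcp_pos: [499.4, -158.4, 14.1]
orientation: [-0.555, 0.737, -0.307, 0.233]
wrist_force: [0.4, 0.7, -0.8]
finger_gap: 8.9
```

```bash
python3 o.py; python3 -c "
from station import r;print(r.observe()['wrist_force'])"
```

```text
17.5 [-0.59    0.9357  2.5563  2.8948  1.1283 -1.6836] [ 499.4 -158.4   14.1] R cols [[-0.2746, -0.9615, -0.0039], [-0.6753, 0.1957, -0.7111], [0.6845, -0.1927, -0.703]] tilt 45.33 head -15.7 xelev -0.22
[ 0.42865393  0.66406951 -0.79410202]
```

Emit:
send_rows --motion '[{"hand": 0.9, "translation": [0, 0.0, 0.0], "spin": 0}, {"hand": 0.9, "translation": [0, 0.002, 0.002], "spin": 0}, {"hand": 0.9, "translation": [0, 0.004, 0.004], "spin": 0}]'

```text
time: 17.8
tcp_pos: [499.4, -158.3, 8.2]
orientation: [-0.555, 0.737, -0.306, 0.233]
wrist_force: [-0.4, 0.4, -0.5]
finger_gap: 9.2
```

Emit:
send_rows --motion '[{"hand": 0.9, "translation": [0, 0.002, 0.002], "spin": 0}, {"hand": 0.9, "translation": [0, 0.004, 0.004], "spin": 0}, {"hand": 0.9, "translation": [0, 0.006, 0.006], "spin": 0}]'

```text
time: 18.1
tcp_pos: [499.4, -158.3, -0.5]
orientation: [-0.555, 0.737, -0.306, 0.233]
wrist_force: [0.2, -0.3, 0.3]
finger_gap: 9.0
```

Emit:
send_rows --motion '[{"hand": 0.9, "translation": [0, 0.003, 0.003], "spin": 0}, {"hand": 0.9, "translation": [0, 0.006, 0.006], "spin": 0}, {"hand": 0.9, "translation": [0, 0.008, 0.008], "spin": 0}]'

```text
time: 18.4
tcp_pos: [499.5, -158.3, -12.0]
orientation: [-0.555, 0.737, -0.306, 0.233]
wrist_force: [0.1, 1.0, -0.2]
finger_gap: 9.0
```

Emit:
send_rows --motion '[{"hand": 0.9, "translation": [0, 0.001, 0.001], "spin": 0}, {"hand": 0.9, "translation": [0, 0.002, 0.002], "spin": 0}]'

```text
time: 18.6
tcp_pos: [499.5, -158.3, -14.5]
orientation: [-0.555, 0.737, -0.306, 0.233]
wrist_force: [0.1, 0.7, -0.7]
finger_gap: 8.9
```

Emit:
send_rows --motion '[{"hand": 0.9, "translation": [0, 0.001, 0.001], "spin": 0}, {"hand": 0.9, "translation": [0, 0.002, 0.002], "spin": 0}]'

```text
time: 18.8
tcp_pos: [499.7, -158.4, -16.7]
orientation: [-0.555, 0.737, -0.307, 0.234]
wrist_force: [-2.4, 1.8, 14.1]
finger_gap: 9.1
```

```bash
python3 - <<'E'
import numpy as np
Q=np.load("Q.npy").reshape(-1,3)
for a,b in ((-95,-80),(-80,-62),(62,80),(80,95)):
    m=(Q[:,0]>a)&(Q[:,0]<b)&(abs(Q[:,1])<60)&(Q[:,2]>-230)&(Q[:,2]<-60)
    P=Q[m]; print(a,b,len(P))
    for y0 in range(-45,50,10):
        q=P[(P[:,1]>=y0)&(P[:,1]<y0+10)]
        if len(q)>3: print("  y",y0,len(q),np.percentile(q[:,2],[2,25,50,75,98]).round(),)
E
```

```text
-95 -80 236
  y -35 23 [-163. -162. -161. -161. -159.]
  y -25 23 [-163. -161. -161. -160. -159.]
  y -15 32 [-163. -162. -161. -160. -159.]
  y -5 25 [-164. -162. -162. -161. -160.]
  y 5 31 [-163. -163. -161. -161. -160.]
  y 15 29 [-162. -162. -161. -161. -159.]
  y 25 28 [-164. -162. -161. -160. -159.]
  y 35 44 [-162. -160. -154. -148. -128.]
-80 -62 553
  y -45 5 [-162. -161. -161. -161. -159.]
  y -35 49 [-164. -162. -161. -161. -159.]
  y -25 56 [-163. -162. -161. -160. -159.]
  y -15 53 [-163. -162. -161. -161. -160.]
  y -5 49 [-164. -162. -161. -161. -159.]
  y 5 53 [-163. -162. -161. -161. -159.]
  y 15 57 [-163. -162. -161. -161. -159.]
  y 25 74 [-163. -162. -161. -160. -126.]
  y 35 157 [-162. -158. -143. -134. -122.]
62 80 544
  y -35 51 [-164. -161. -161. -160. -159.]
  y -25 52 [-163. -162. -161. -160. -159.]
  y -15 51 [-163. -161. -161. -161. -159.]
  y -5 55 [-163. -162. -161. -160. -159.]
  y 5 53 [-163. -162. -161. -160. -159.]
  y 15 56 [-163. -161. -161. -160. -159.]
  y 25 75 [-163. -161. -161. -159. -135.]
  y 35 148 [-162. -156. -143. -133. -123.]
80 95 246
  y -35 22 [-163. -161. -161. -160. -159.]
  y -25 22 [-163. -162. -161. -160. -158.]
  y -15 30 [-163. -162. -161. -160. -158.]
  y -5 33 [-163. -162. -161. -160. -159.]
  y 5 27 [-162. -161. -161. -160. -159.]
  y 15 28 [-163. -162. -161. -161. -159.]
  y 25 31 [-163. -162. -161. -160. -159.]
  y 35 53 [-162. -159. -153. -144. -123.]
```

```bash
cat > s6.py <<'E'
from col import box,cyl,Rt
import numpy as np
def hand(gap,n=4):
    S=lambda lo,hi:box(lo,hi,n)
    return np.vstack([S([-89,-38,-121],[89,38,-82]),S([gap/2,-16,-82],[gap/2+13.5,16,0]),S([-gap/2-13.5,-16,-82],[-gap/2,16,0]),S([-53,-38,-180],[53,38,-121]),cyl(48,-300,-180),cyl(85,-380,-300)])
def pen(P,hs,m):
    """max violation depth (>0 bad), P Nx3 in cabinet frame"""
    x,y,z=P.T
    out=-x  # distance outside
    # in frame slab
    frame=np.minimum(np.minimum(84-abs(y),z-46),np.minimum(196-z,999))
    lim=np.minimum(192-x*np.tan(np.pi/2-1.4),999)
    ins=np.minimum.reduce([89-abs(y),z-hs,lim-z,184-x])
    cl=np.where(x<0,out+1e3*(x<-8),np.where(x<6,frame,ins))
    # points just outside (-8<x<0): clearance is max(out, frame)
    near=(x<0)&(x>=-8); cl=np.where(near,np.maximum(out,frame),cl); cl=np.where(x<-8,99,cl)
    # over roof
    return cl.min()
if __name__=="__main__":
  import sys
  H=hand(34)
  for hs in (5,15,26):
    res=[]
    for pd in range(0,75,5):
      for td in range(30,72,4):
        psi,t=np.radians(pd),np.radians(td); R=Rt(psi,t); P=H@R.T
        gz=hs+1.5+19*np.cos(t)+16*np.sin(t)
        for gx in range(22,100,6):
          for gy in range(-60,66,10):
            T=np.array([gx,gy,gz])+19*R[:,2]
            c=pen(P+T,hs,0); res.append((c,pd,td,gx,gy))
    res.sort(reverse=True); print(hs,[tuple(np.round(x,1).tolist()) for x in res[:6]],flush=True)
E
time python3 s6.py
```

```text
5 [(-0.1, 45.0, 46.0, 58.0, 50.0), (-1.2, 40.0, 42.0, 52.0, 40.0), (-2.5, 45.0, 46.0, 52.0, 50.0), (-2.5, 40.0, 46.0, 52.0, 50.0), (-2.5, 35.0, 46.0, 52.0, 40.0), (-2.8, 40.0, 42.0, 58.0, 40.0)]
15 [(0.9, 25.0, 54.0, 52.0, 40.0), (0.8, 35.0, 42.0, 46.0, 40.0), (0.2, 30.0, 54.0, 52.0, 50.0), (-0.1, 45.0, 54.0, 58.0, 50.0), (-0.1, 45.0, 54.0, 52.0, 50.0), (-0.1, 45.0, 46.0, 52.0, 50.0)]
26 [(1.5, 10.0, 62.0, 46.0, 30.0), (1.5, 10.0, 62.0, 46.0, 20.0), (1.5, 10.0, 62.0, 40.0, 50.0), (1.5, 10.0, 62.0, 40.0, 40.0), (1.5, 10.0, 62.0, 40.0, 30.0), (1.5, 10.0, 62.0, 40.0, 20.0)]
real	4m20.170s
user	2m30.925s
sys	1m18.036s
```

```bash
cat > s7.py <<'E'
from s6 import pen
from col import cyl,Rt
import numpy as np
from scipy.optimize import differential_evolution
def surf(lo,hi,n=3.5):
    g=[np.linspace(a,b,max(2,int((b-a)/n)+1)) for a,b in zip(lo,hi)]
    out=[]
    for k in range(3):
        for e in (lo[k],hi[k]):
            gg=list(g); gg[k]=np.array([e]); out.append(np.stack(np.meshgrid(*gg,indexing="ij"),-1).reshape(-1,3))
    return np.vstack(out)
gap=30
F=np.vstack([surf([gap/2,-16,-82],[gap/2+13.5,16,0]),surf([-gap/2-13.5,-16,-82],[-gap/2,16,0])])
B=np.vstack([surf([-89,-38,-121],[89,38,-82]),surf([-53,-38,-180],[53,38,-121]),cyl(48,-300,-180),cyl(85,-380,-300)])
HC=5
def clr(v,hs,dz=0):
    psi,t,gx,gy=v; R=Rt(psi,t); gz=hs+HC+19*np.cos(t)+16*np.sin(t)+dz
    T=np.array([gx,gy,gz])+19*R[:,2]
    return min(pen(B@R.T+T,hs,0),pen(F@R.T+T,hs,0))
if __name__=="__main__":
    for hss in ((5,),(26,),(5,15,26)):
        f=lambda v:-min(clr(v,h) for h in hss)
        r_=differential_evolution(f,[(0,np.radians(65)),(np.radians(30),np.radians(65)),(22,110),(-40,70)],maxiter=25,popsize=12,seed=1,polish=False)
        print(hss,-r_.fun,np.degrees(r_.x[:2]).round(1),r_.x[2:].round(1),[round(clr(r_.x,h,d),1) for h in (5,15,26) for d in (0,10,20)],flush=True)
E
time timeout 550 python3 s7.py
```

```text
(5,) 3.729342957764459 [43.1 44.9] [51.5 47.3] [np.float64(3.7), np.float64(0.8), np.float64(-9.2), np.float64(0.8), np.float64(-9.2), np.float64(-19.2), np.float64(-10.2), np.float64(-20.2), np.float64(-30.2)]
(26,) 5.000000000000011 [11.5 59.5] [37.6 45. ] [np.float64(-14.3), np.float64(-4.3), np.float64(5.2), np.float64(-4.3), np.float64(5.2), np.float64(5.2), np.float64(5.0), np.float64(5.2), np.float64(5.2)]
(5, 15, 26) 2.005042482278725 [34.9 48.2] [52.4 44. ] [np.float64(2.0), np.float64(2.0), np.float64(2.0), np.float64(2.0), np.float64(2.0), np.float64(-7.0), np.float64(2.0), np.float64(-8.0), np.float64(-18.0)]
real	0m16.416s
user	0m10.641s
sys	0m3.413s
```

```bash
cat > s8.py <<'E'
from s7 import *
parts=dict(bar=surf([-89,-38,-121],[89,38,-82]),neck=surf([-53,-38,-180],[53,38,-121]),cy=cyl(48,-300,-180),wr=cyl(85,-380,-300),fing=F)
def who(v,hs,dz,dx=0):
    psi,t,gx,gy=v; R=Rt(psi,t); gz=hs+HC+19*np.cos(t)+16*np.sin(t)+dz
    T=np.array([gx+dx,gy,gz])+19*R[:,2]
    return {k:round(float(pen(P@R.T+T,hs,0)),1) for k,P in parts.items()}
for pd,td,gx,gy in ((35,48,52,44),(40,48,52,46),(35,52,52,44),(30,55,50,44)):
  for hs in (5,15,26):
    for dz in (0,15,30):
        print(pd,td,hs,dz,who((np.radians(pd),np.radians(td),gx,gy),hs,dz))
E
python3 s8.py; python3 - <<'E'
import numpy as np
Q=np.load("Q.npy").reshape(-1,3)
m=(abs(Q[:,0])<120)&(abs(Q[:,1])<120)&(Q[:,2]>-420)&(Q[:,2]<-160); P=Q[m]
for a in range(-420,-160,10):
    q=P[(P[:,2]>=a)&(P[:,2]<a+10)]
    if len(q)>5: print(a+40,len(q),np.percentile(q[:,0],[1,99]).round(),"y",np.percentile(q[:,1],[1,99]).round())
E
```

```text
35 48 5 0 {'bar': 2.0, 'neck': 21.4, 'cy': 28.4, 'wr': 99.0, 'fing': -0.2}
35 48 5 15 {'bar': 2.0, 'neck': 7.6, 'cy': 13.4, 'wr': 99.0, 'fing': 7.4}
35 48 5 30 {'bar': 2.0, 'neck': -7.4, 'cy': 7.9, 'wr': 99.0, 'fing': 7.4}
35 48 15 0 {'bar': 2.0, 'neck': 12.6, 'cy': 18.4, 'wr': 99.0, 'fing': 5.0}
35 48 15 15 {'bar': 2.0, 'neck': -2.4, 'cy': 7.9, 'wr': 99.0, 'fing': 7.4}
35 48 15 30 {'bar': 2.0, 'neck': -17.4, 'cy': 7.9, 'wr': 99.0, 'fing': 7.4}
35 48 26 0 {'bar': 2.0, 'neck': 1.6, 'cy': 7.9, 'wr': 99.0, 'fing': 5.0}
35 48 26 15 {'bar': 2.0, 'neck': -13.4, 'cy': 7.9, 'wr': 99.0, 'fing': 7.4}
35 48 26 30 {'bar': -0.8, 'neck': -28.4, 'cy': 7.9, 'wr': 99.0, 'fing': 7.4}
40 48 5 0 {'bar': 1.8, 'neck': 10.6, 'cy': 19.2, 'wr': 99.0, 'fing': -0.2}
40 48 5 15 {'bar': 1.8, 'neck': 4.0, 'cy': 6.8, 'wr': 99.0, 'fing': 5.2}
40 48 5 30 {'bar': 1.8, 'neck': -11.0, 'cy': 0.4, 'wr': 99.0, 'fing': 5.2}
40 48 15 0 {'bar': 1.8, 'neck': 9.0, 'cy': 9.2, 'wr': 99.0, 'fing': 5.0}
40 48 15 15 {'bar': 1.8, 'neck': -6.0, 'cy': 2.9, 'wr': 99.0, 'fing': 5.2}
40 48 15 30 {'bar': 1.8, 'neck': -21.0, 'cy': 0.4, 'wr
[... 1739 characters left out ...]
20. 81.]
-340 528 [-79.  83.] y [17. 79.]
-330 265 [-62.  81.] y [14. 76.]
-320 61 [-59.  80.] y [ 6. 71.]
-310 749 [-52.  47.] y [ 6. 50.]
-300 233 [-27.  47.] y [12. 51.]
-290 287 [-32.  43.] y [16. 48.]
-280 338 [-37.  48.] y [ 2. 48.]
-270 351 [-41.  57.] y [ 8. 47.]
-260 327 [-42.  55.] y [12. 47.]
-250 304 [-43.  43.] y [12. 47.]
-240 280 [-42.  43.] y [11. 47.]
-230 392 [-46.  46.] y [ 2. 49.]
-220 287 [-44.  45.] y [11. 49.]
-210 85 [-41.  44.] y [14. 49.]
-190 232 [-48.  33.] y [11. 39.]
-180 400 [-49.  17.] y [-3. 40.]
-170 33 [-49.  16.] y [ 1. 40.]
-160 13 [-35.  14.] y [19. 27.]
-150 111 [-49.  17.] y [18. 24.]
-140 214 [-49.  16.] y [16. 27.]
-130 1584 [-88.  89.] y [-34.  38.]
```

```bash
cat > s9.py <<'E'
from s7 import *
from fk import Rz
gap=27
F=np.vstack([surf([gap/2,-16,-82],[gap/2+13.5,16,0]),surf([-gap/2-13.5,-16,-82],[-gap/2,16,0])])
def cyl3(r,z0,z1): return cyl(r,z0,z1)
NECK=surf([-50,-28,-170],[50,28,-121]); N2=surf([-50,-40,-200],[50,40,-170])
BAR=surf([-89,-38,-121],[89,38,-82]); B=np.vstack([BAR,NECK,N2,cyl(49,-310,-200),cyl(85,-390,-310)])
def clr5(v,hs,dz=0,HC=5,dx=0,dy=0):
    psi,t,rho,gx,gy=v; R=Rt(psi,t)@Rz(rho)
    c=R[2,:]; # lowest pad corner relative to tip: +-16 y, +-(gap/2+13.5) x
    low=-(abs(R[2,1])*16+abs(R[2,0])*(gap/2+13.5))
    T=np.array([gx+dx,gy+dy,hs+HC-low+dz]) # tip position z; gx,gy tip pos
    return min(pen(B@R.T+T,hs,0),pen(F@R.T+T,hs,0)+ (0))
if __name__=="__main__":
    d=np.pi/180
    for hss in ((5,),(15,),(26,),(5,15,26)):
      for rl in (0.01,12):
        f=lambda v:-min(clr5(v,h) for h in hss)
        r_=differential_evolution(f,[(0,70*d),(30*d,65*d),(-rl*d,rl*d),(22,130),(-40,80)],maxiter=40,popsize=12,seed=2,polish=False)
        print(hss,rl,-r_.fun,(r_.x[:3]/d).round(1),r_.x[3:].round(1),[round(float(clr5(r_.x,h,dd)),1) for h in (5,15,26) for dd in (0,15,30)],flush=True)
E
time timeout 570 python3 s9.py
```

```text
(5,) 0.01 3.7124916076053864 [41.  47.1  0. ] [63.6 57. ] [3.7, -11.3, -26.3, -6.3, -21.3, -36.3, -17.3, -32.3, -47.3]
(5,) 12 4.605829814015365 [ 33.8  47.8 -11.5] [65.8 51.6] [4.6, -7.8, -22.8, -2.8, -17.8, -32.8, -13.8, -28.8, -43.8]
(15,) 0.01 5.0000000000000036 [33.7 51.5 -0. ] [59.6 55.8] [-5.0, 5.1, 5.1, 5.0, 5.1, 2.6, 5.0, 2.6, 2.0]
(15,) 12 5.0000000000000036 [ 31.   50.4 -10.5] [61.7 53.3] [-4.2, 5.9, 2.6, 5.0, 2.6, -1.4, 3.4, 2.6, -12.4]
(26,) 0.01 5.0000000000000036 [14.  60.3  0. ] [56.4 48.9] [-13.0, 2.0, 5.6, -3.0, 5.6, 5.6, 5.0, 5.6, 5.6]
(26,) 12 5.0000000000000036 [24.  48.3  3.5] [44.7 48.7] [-14.6, 0.4, 5.8, -4.6, 5.8, 5.8, 5.0, 5.8, 5.8]
(5, 15, 26) 0.01 2.0108826586541326 [33.4 48.1 -0. ] [63. 51.] [2.0, 2.0, -6.7, 2.0, -1.7, -16.7, 2.0, -12.7, -27.7]
(5, 15, 26) 12 1.8730681069767314 [37.4 48.   7.2] [57.9 56.4] [1.9, 1.9, -4.9, 1.9, 0.1, -14.9, 1.9, -10.9, -25.9]
real	1m0.895s
user	0m43.886s
sys	0m15.494s
```

```bash
cat > ik3.py <<'E'
from ik import *
C=np.array([596.8,-60.4]); xc=np.array([.929,-.369]); yc=np.array([.369,.929])
def tcp_from_tip(tip,R): return tip+39.5*R[:,2]
if __name__=="__main__":
  for ht in (0,np.pi):
    for psi,td in ((33,51),(33,48)):
      h,t=np.radians(-21.7+psi),np.radians(td); R=Rw(h,t)@Rz(ht)
      for nm,tx,ty,tz in (("in",60,56,20),("in",60,56,45),("in",60,56,70),("out",-30,40,100),("green",None,None,15),("green",None,None,120)):
        xy=np.array([455,-1.])+R[:2,2]*14 if tx is None else C+tx*xc+ty*yc
        best=None
        for q0 in ([-.15,.7,2.2,2.5,.5,-1.5],[-.15,.7,2.2,2.5,.5,1.5],[-.3,.5,1.9,1.5,.4,0.]):
            q,e=ik(tcp_from_tip(np.array([*xy,tz]),R),R,q0)
            if best is None or e<best[1]: best=(q,e)
        print(round(ht,1),psi,td,nm,tz,best[0].round(2),round(best[1],3))
E
python3 ik3.py
```

```text
0 33 51 in 20 [-0.35  0.87  2.09  2.5   0.74  1.71] 0.0
0 33 51 in 45 [-0.35  0.81  2.09  2.46  0.69  1.77] 0.0
0 33 51 in 70 [-0.35  0.75  2.09  2.4   0.64  1.83] 0.0
0 33 51 out 100 [-0.39  0.68  2.31  2.47  0.77  1.69] 0.0
0 33 51 green 15 [-0.56  1.3   2.67  2.58  1.53  1.04] 0.087
0 33 51 green 120 [-0.56  0.82  2.67  2.52  1.16  1.31] 0.001
0 33 48 in 20 [-0.34  0.83  2.07  2.46  0.64  1.78] 0.0
0 33 48 in 45 [-0.34  0.77  2.06  2.4   0.59  1.85] 0.0
0 33 48 in 70 [-0.34  0.71  2.06  2.33  0.55  1.93] 0.0
0 33 48 out 100 [-0.37  0.63  2.28  2.42  0.65  1.78] 0.0
0 33 48 green 15 [-0.52  1.25  2.67  2.63  1.47  1.09] 0.036
0 33 48 green 120 [-0.52  0.68  2.6   2.49  0.94  1.46] 0.0
3.1 33 51 in 20 [-0.35  0.87  2.09  2.5   0.74 -1.43] 0.0
3.1 33 51 in 45 [-0.35  0.81  2.09  2.46  0.69 -1.38] 0.0
3.1 33 51 in 70 [-0.35  0.75  2.09  2.4   0.64 -1.31] 0.0
3.1 33 51 out 100 [-0.39  0.68  2.31  2.47  0.77 -1.45] 0.0
3.1 33 51 green 15 [-0.56  1.3   2.67  2.58  1.53 -2.1 ] 0.087
3.1 33 51 green 120 [-0.56  0.82  2.67  2.52  1.16 -1.83] 0.001
3.1 33 48 in 20 [-0.34  0.83  2.07  2.46  0.64 -1.36] 0.0
3.1 33 48 in 45 [-0.34  0.77  2.06  2.4   0.59 -1.29] 0.0
3.1 33 48 in 70 [-0.34  0.71  2.06  2.33  0.55 -1.21] 0.0
3.1 33 48 out 100 [-0.37  0.63  2.28  2.42  0.65 -1.36] 0.0
3.1 33 48 green 15 [-0.52  1.25  2.67  2.63  1.47 -2.05] 0.036
3.1 33 48 green 120 [-0.52  0.68  2.6   2.49  0.94 -1.68] 0.0
```

```bash
cat > s10.py <<'E'
from s9 import *
d=np.pi/180
for td in (44,46,48,50,52):
  for pd in (28,33,38,43):
    row=[]
    for hs in (5,15,26):
      b=max(((min(clr5((pd*d,td*d,0,gx,gy),hs,0,7),clr5((pd*d,td*d,0,gx,gy),hs,12,7)),gx,gy) for gx in range(46,76,4) for gy in range(40,68,4)))
      row.append((round(float(b[0]),1),b[1],b[2]))
    print(td,pd,row,flush=True)
E
time timeout 570 python3 s10.py
python3 - <<'E'
import sys; sys.path.insert(0,'.')
from ik3 import *
for td in (42,44,45,46,47):
  for hd in (10,14,18):
    R=Rw(np.radians(hd),np.radians(td))@Rz(np.pi); xy=np.array([455,-1.])
    tip=np.array([*xy,16*np.sin(np.radians(td))+5]); tip[:2]+=R[:2,2]*0
    # corner under specimen centre: corner=tip+16*lower
    low=R[:,1]*16*np.sign(-R[2,1]); tip=np.array([455,-1,5.])-low
    q,e=ik(tcp_from_tip(tip,R),R,[-.4,1.1,2.6,2.6,1.3,-1.9]); print(td,hd,q.round(2),round(e,3))
E
```

```text
44 28 [(-3.2, 54, 48), (1.6, 50, 48), (4.6, 46, 48)]
44 33 [(0.0, 58, 48), (-1.9, 50, 60), (1.7, 46, 56)]
44 38 [(-8.1, 54, 64), (-7.3, 46, 64), (-18.3, 46, 64)]
44 43 [(-10.8, 50, 64), (-18.1, 46, 64), (-29.1, 46, 64)]
46 28 [(-2.1, 58, 48), (1.5, 54, 48), (6.2, 46, 52)]
46 33 [(0.7, 58, 52), (1.0, 54, 56), (3.6, 46, 56)]
46 38 [(-2.0, 58, 60), (-1.6, 50, 60), (-10.0, 46, 64)]
46 43 [(-7.2, 54, 64), (-9.4, 46, 64), (-20.4, 46, 64)]
48 28 [(-3.0, 58, 56), (2.4, 54, 52), (6.1, 46, 52)]
48 33 [(0.7, 62, 52), (2.9, 58, 52), (2.5, 50, 56)]
48 38 [(1.1, 62, 60), (0.3, 54, 60), (1.7, 46, 56)]
48 43 [(-3.6, 58, 64), (-4.9, 46, 64), (-11.9, 46, 64)]
50 28 [(-0.3, 62, 52), (2.6, 58, 52), (5.7, 50, 52)]
50 33 [(1.1, 66, 52), (4.1, 58, 56), (2.8, 46, 56)]
50 38 [(1.9, 66, 56), (2.6, 58, 56), (2.8, 46, 56)]
50 43 [(0.1, 62, 60), (-1.1, 50, 60), (-3.6, 46, 64)]
52 28 [(-2.1, 66, 52), (3.3, 58, 56), (5.7, 50, 52)]
52 33 [(-0.9, 70, 52), (3.7, 58, 56), (3.7, 58, 56)]
52 38 [(-0.9, 74, 56), (1.8, 62, 56), (1.8, 54, 56)]
52 43 [(-0.9, 70, 60), (0.8, 58, 60), (2.0, 46, 60)]
42 10 [-0.42  1.02  2.59  2.72  1.15 -1.86] 0.0
42 14 [-0.48  1.    2.57  2.62  1.08 -1.88] 0.0
42 18 [-0.52  0.97  2.54  2.51  1.01 -1.89] 0.0
44 10 [-0.45  1.11  2.63  2.71  1.29 -1.92] 0.0
44 14 [-0.5   1.07  2.6   2.61  1.2  -1.95] 0.0
44 18 [-0.55  1.03  2.57  2.51  1.11 -1.96] 0.0
45 10 [-0.46  1.16  2.65  2.7   1.37 -1.96] 0.0
45 14 [-0.52  1.12  2.62  2.6   1.27 -1.99] 0.0
45 18 [-0.57  1.07  2.58  2.5   1.16 -1.99] 0.0
46 10 [-0.47  1.21  2.67  2.69  1.44 -1.99] 0.004
46 14 [-0.53  1.16  2.64  2.6   1.33 -2.03] 0.0
46 18 [-0.58  1.11  2.6   2.5   1.21 -2.03] 0.0
47 10 [-0.48  1.22  2.67  2.68  1.45 -2.  ] 0.025
47 14 [-0.55  1.21  2.66  2.59  1.4  -2.07] 0.0
47 18 [-0.6   1.14  2.61  2.49  1.27 -2.07] 0.0
real	0m14.807s
user	0m11.099s
sys	0m4.046s
```

```bash
python3 - <<'E'
from h import *
vv,uu=np.mgrid[0:400,0:640]; L=[]
for n in ["scene","top"]:
    im=r.get_image(n); Z=im["range_z"]; L.append(world(im,uu,vv,Z)[Z>0])
P=np.vstack(L)
ys=list(range(1400,0,-100)); print(ys)
for x in range(-300,900,100):
    print(x,[ (int(P[m,2].max()) if (m:=(P[:,0]>=x)&(P[:,0]<x+100)&(P[:,1]>=y-100)&(P[:,1]<y)).any() else None) for y in ys])
E
cat > sim4.py <<'E'
from sim import *
from station import r
s=r.observe(); q=s["qpos"]; R=Ro.from_quat(s["orientation"]).as_matrix()
a=path(q,[[480,-190,200],[480,-190,420]],R,12); print('left')
a=path(a,[[330,150,520],[200,450,560],[150,600,640],[100,750,760]],R,8)
E
python3 sim4.py
```

```text
[1400, 1300, 1200, 1100, 1000, 900, 800, 700, 600, 500, 400, 300, 200, 100]
-300 [None, None, None, None, None, None, None, None, None, None, None, None, None, None]
-200 [None, -671, -672, -765, -768, -770, None, None, None, None, None, None, 0, 73]
-100 [None, -671, -669, -767, -763, -214, None, -281, -276, None, None, None, 11, 364]
0 [-740, -600, -586, -766, -764, -207, -771, -276, -270, -276, -272, 336, 343, 364]
100 [-768, -765, -767, -765, -766, -767, -765, -284, -272, -272, -272, 343, 372, 374]
200 [-770, -767, -761, -766, -765, -766, -763, -762, -294, -284, -294, -768, 394, 439]
300 [-770, -765, -765, -759, -766, -765, -770, -768, -769, 4, 109, 112, 382, 489]
400 [-767, -765, -767, -765, -769, -767, -769, None, None, 5, 564, 565, 221, 491]
500 [-765, -766, -766, -765, -770, -764, -768, -770, -771, 2, 644, 648, 647, 7]
600 [-767, -766, -764, -767, -770, -765, -768, -770, -769, -605, 645, 646, 645, 218]
700 [-762, -761, -769, -768, -769, -769, -765, -771, -772, -768, 644, 644, 637, 213]
800 [281, 279, 279, 280, 280, 280, 279, 282, None, None, None, 20, 477, 184]
[ 496. -164.  
[... 1423 characters left out ...]
 0.28  0.92 -0.86  2.05  3.08] 0.023
[175. 525. 600.] [ 1.63  0.36  0.77 -0.9   2.11  3.03] 0.0
[162. 562. 620.] [ 1.64  0.44  0.58 -0.95  2.18  2.94] 0.0
[150. 600. 640.] [ 1.66  0.55  0.35 -1.04  2.26  2.81] 0.0
[144. 619. 655.] [ 1.67  0.6   0.22 -1.1   2.29  2.73] 0.035
[138. 638. 670.] [ 1.69  0.59  0.22 -1.11  2.26  2.74] 0.15
[131. 656. 685.] [ 1.7   0.59  0.22 -1.12  2.23  2.74] 0.267
[125. 675. 700.] [ 1.72  0.59  0.22 -1.12  2.2   2.75] 0.386
[119. 694. 715.] [ 1.73  0.59  0.22 -1.13  2.17  2.76] 0.507
[112. 712. 730.] [ 1.75  0.59  0.22 -1.13  2.14  2.76] 0.629
[106. 731. 745.] [ 1.76  0.59  0.22 -1.14  2.1   2.77] 0.753
[100. 750. 760.] [ 1.77  0.59  0.22 -1.14  2.07  2.77] 0.877
```

Emit:
send_rows --motion '[{"hand": 0.9, "translation": [0.033, -0.303, -0.315], "spin": 0}, {"hand": 0.9, "translation": [0.033, -0.303, -0.315], "spin": 0}, {"hand": 0.9, "translation": [0.033, -0.303, -0.315], "spin": 0}, {"hand": 0.9, "translation": [0.033, -0.303, -0.315], "spin": 0}, {"hand": 0.9, "translation": [0.033, -0.303, -0.315], "spin": 0}, {"hand": 0.9, "translation": [0.033, -0.303, -0.315], "spin": 0}, {"hand": 0.9, "translation": [0.033, -0.303, -0.315], "spin": 0}, {"hand": 0.9, "translation": [0.033, -0.303, -0.315], "spin": 0}]'

```text
time: 19.7
tcp_pos: [502.2, -144.1, 181.2]
orientation: [-0.562, 0.734, -0.289, 0.249]
wrist_force: [0.8, 0.1, -1.0]
finger_gap: 8.9
```

```bash
python3 o.py
```

```text
19.7 [-0.604   0.196   2.336   2.0093  0.3059 -0.6881] [ 502.2 -144.1  181.2] R cols [[-0.2454, -0.9686, -0.0406], [-0.6804, 0.2019, -0.7045], [0.6905, -0.1453, -0.7086]] tilt 44.88 head -11.9 xelev -2.32
```

Emit:
send_rows --motion '[{"hand": 0.9, "translation": [-0.024, -0.128, -0.181], "spin": 0}, {"hand": 0.9, "translation": [-0.024, -0.128, -0.181], "spin": 0}, {"hand": 0.9, "translation": [-0.024, -0.128, -0.181], "spin": 0}, {"hand": 0.9, "translation": [-0.024, -0.128, -0.181], "spin": 0}, {"hand": 0.9, "translation": [-0.024, -0.128, -0.181], "spin": 0}, {"hand": 0.9, "translation": [-0.024, -0.128, -0.181], "spin": 0}, {"hand": 0.9, "translation": [-0.024, -0.128, -0.181], "spin": 0}]'

```text
time: 20.4
tcp_pos: [498.5, -106.9, 294.7]
orientation: [-0.568, 0.728, -0.28, 0.26]
wrist_force: [1.0, 1.1, -0.3]
finger_gap: 9.0
```

```bash
python3 o.py; cat > to.py <<'E'
# usage: to.py x y z : tool-frame translation (m) from current pose to TCP target
import sys; from h import *; from scipy.spatial.transform import Rotation as Ro
s=r.observe(); T=Ro.from_quat(s["orientation"]).as_matrix()
for i in range(1,len(sys.argv),3):
    print(sys.argv[i:i+3],((np.array(list(map(float,sys.argv[i:i+3])))-s["tcp_pos"])@T/1000).round(4))
E
python3 to.py 330 150 520; sed -i 's/a=path(q,\[\[480.*$//; s/a=path(a,\[\[330.*/a=path(q,[[330,150,520],[200,450,560],[150,600,640]],R,8)/' sim4.py; sed -i 's/print(.left.)//' sim4.py; python3 sim4.py
```

```text
20.4 [-0.531  -0.1103  2.1445  0.648   0.4387  0.7868] [ 498.5 -106.9  294.7] R cols [[-0.2183, -0.974, -0.0605], [-0.6824, 0.1967, -0.704], [0.6976, -0.1124, -0.7076]] tilt 44.96 head -9.2 xelev -3.47
['330', '150', '520'] [-0.2271  0.0069 -0.3058]
[456. -43. 351.] [-0.32 -0.3   2.09  0.21  0.59  1.36] 0.0
[414.  22. 407.] [ 0.04 -0.42  1.99 -0.2   0.81  1.94] 0.0
[372.  86. 464.] [ 0.55 -0.43  1.85 -0.53  1.13  2.45] 0.0
[330. 150. 520.] [ 0.99 -0.36  1.68 -0.71  1.47  2.75] 0.0
[298. 225. 530.] [ 1.26 -0.23  1.58 -0.77  1.62  2.96] 0.0
[265. 300. 540.] [ 1.42 -0.1   1.46 -0.8   1.73  3.08] 0.003
[249. 338. 545.] [ 1.46 -0.04  1.37 -0.79  1.78  3.08] 0.051
[232. 375. 550.] [ 1.5   0.02  1.29 -0.79  1.82  3.08] 0.09
[216. 412. 555.] [ 1.54  0.09  1.19 -0.8   1.87  3.08] 0.117
[200. 450. 560.] [ 1.57  0.16  1.1  -0.81  1.92  3.08] 0.129
[194. 469. 570.] [ 1.59  0.2   1.04 -0.82  1.95  3.08] 0.1
[188. 488. 580.] [ 1.61  0.23  0.98 -0.84  1.97  3.08] 0.065
[181. 506. 590.] [ 1.63  0.26  0.92 -0.85  2.    3.08] 0.025
[175. 525. 600.] [ 1.64  0.3   0.85 -0.87  2.02  3.07] 0.0
[162. 562. 620.] [ 1.66  0.38  0.68 -0.91  2.09  3.  ] 0.0
[150. 600. 640.] [ 1.67  0.47  0.47 -0.97  2.17  2.9 ] 0.0
```

Emit:
send_rows --motion '[{"hand": 0.9, "translation": [-0.227, 0.007, -0.306], "spin": -0.14}, {"hand": 0.9, "translation": [-0.227, 0.007, -0.306], "spin": -0.28}, {"hand": 0.9, "translation": [-0.227, 0.007, -0.306], "spin": -0.42}, {"hand": 0.9, "translation": [-0.227, 0.007, -0.306], "spin": -0.56}, {"hand": 0.9, "translation": [-0.227, 0.007, -0.306], "spin": -0.7}, {"hand": 0.9, "translation": [-0.227, 0.007, -0.306], "spin": -0.84}, {"hand": 0.9, "translation": [-0.227, 0.007, -0.306], "spin": -0.98}, {"hand": 0.9, "translation": [-0.227, 0.007, -0.306], "spin": -1.1}]'

```text
time: 21.2
tcp_pos: [379.3, 81.3, 444.8]
orientation: [0.814, -0.444, 0.351, -0.128]
wrist_force: [0.5, -0.4, -0.9]
finger_gap: 9.1
```

```bash
python3 o.py; python3 to.py 200 450 580 150 620 680
```

```text
21.2 [ 0.4638 -0.4173  1.8761 -0.4727  1.0676  1.5606] [379.3  81.3 444.8] R cols [[0.3593, -0.8132, 0.4577], [-0.6338, -0.5727, -0.5199], [0.6849, -0.1033, -0.7212]] tilt 43.84 head -8.6 xelev 27.24
['200', '450', '580'] [-0.3024 -0.1677 -0.2584]
['150', '620', '680'] [-0.4128 -0.2854 -0.3823]
```

Emit:
send_rows --motion '[{"hand": 0.9, "translation": [-0.413, -0.285, -0.382], "spin": 0}, {"hand": 0.9, "translation": [-0.413, -0.285, -0.382], "spin": 0}, {"hand": 0.9, "translation": [-0.413, -0.285, -0.382], "spin": 0}, {"hand": 0.9, "translation": [-0.413, -0.285, -0.382], "spin": 0}, {"hand": 0.9, "translation": [-0.413, -0.285, -0.382], "spin": 0}, {"hand": 0.9, "translation": [-0.413, -0.285, -0.382], "spin": 0}, {"hand": 0.9, "translation": [-0.413, -0.285, -0.382], "spin": 0}, {"hand": 0.9, "translation": [-0.413, -0.285, -0.382], "spin": 0}]'

```text
time: 22.0
tcp_pos: [269.6, 344.4, 557.2]
orientation: [0.814, -0.445, 0.35, -0.128]
wrist_force: [1.7, 0.3, 0.9]
finger_gap: 9.0
```

```bash
python3 o.py; python3 to.py 150 620 680
```

```text
22.0 [ 1.4134 -0.0365  1.3411 -0.7818  1.756   2.2294] [269.6 344.4 557.2] R cols [[0.3587, -0.8142, 0.4565], [-0.6343, -0.5713, -0.5208], [0.6848, -0.1028, -0.7214]] tilt 43.83 head -8.5 xelev 27.16
['150', '620', '680'] [-0.2112 -0.1456 -0.1988]
```

```bash
python3 to.py 165 580 630 ; python3 - <<'E'
import sys; sys.path.insert(0,'.')
from ik import *
from station import r
s=r.observe(); R=Ro.from_quat(s["orientation"]).as_matrix(); q=s["qpos"]
for P in ([165,580,630],[160,600,640],[155,620,655],[150,640,665]):
    q,e=ik(np.array(P,float),R,q); print(P,q.round(2),round(e,3))
E
```

```text
['165', '580', '630'] [-0.1961 -0.1062 -0.1484]
[165, 580, 630] [ 1.64  0.41  0.58 -0.91  2.12  2.13] 0.0
[160, 600, 640] [ 1.65  0.46  0.47 -0.94  2.16  2.08] 0.0
[155, 620, 655] [ 1.65  0.53  0.32 -1.    2.21  1.99] 0.0
[150, 640, 665] [ 1.66  0.57  0.22 -1.03  2.23  1.94] 0.041
```

Emit:
send_rows --motion '[{"hand": 0.9, "translation": [-0.196, -0.106, -0.148], "spin": 0}, {"hand": 0.9, "translation": [-0.196, -0.106, -0.148], "spin": 0}, {"hand": 0.9, "translation": [-0.196, -0.106, -0.148], "spin": 0}, {"hand": 0.9, "translation": [-0.196, -0.106, -0.148], "spin": 0}, {"hand": 0.9, "translation": [-0.196, -0.106, -0.148], "spin": 0}, {"hand": 0.9, "translation": [-0.205, -0.116, -0.152], "spin": 0}, {"hand": 0.9, "translation": [-0.22, -0.13, -0.165], "spin": 0}, {"hand": 0.9, "translation": [-0.23, -0.14, -0.175], "spin": 0}]'

```text
time: 22.8
tcp_pos: [157.3, 629.7, 650.2]
orientation: [0.814, -0.445, 0.351, -0.128]
wrist_force: [0.2, 0.1, 1.1]
finger_gap: 9.0
```

```bash
python3 o.py; python3 to.py 145 680 690
```

```text
22.8 [ 1.6477  0.5498  0.2926 -0.9991  2.2106  1.9828] [157.3 629.7 650.2] R cols [[0.3583, -0.8137, 0.4578], [-0.6347, -0.5719, -0.5198], [0.6847, -0.1043, -0.7213]] tilt 43.84 head -8.7 xelev 27.24
['145', '680', '690'] [-0.0271 -0.0417 -0.0424]
```

Emit:
send_rows --motion '[{"hand": 0.9, "translation": [-0.014, -0.015, -0.006], "spin": 0}, {"hand": 0.9, "translation": [-0.027, -0.029, -0.013], "spin": 0}]'

```text
time: 23.0
tcp_pos: [160.7, 654.1, 644.4]
orientation: [0.815, -0.441, 0.353, -0.133]
wrist_force: [0.2, 0.2, -1.9]
finger_gap: 9.2
```

Emit:
send_rows --motion '[{"hand": 0.9, "translation": [-0.04, -0.044, -0.02], "spin": 0}]'

```text
time: 23.1
tcp_pos: [165.0, 674.9, 639.0]
orientation: [0.814, -0.437, 0.351, -0.15]
wrist_force: [-0.4, -0.5, 0.1]
finger_gap: 8.7
```

Emit:
send_rows --motion '[{"hand": 0.9, "translation": [-0.08, -0.088, -0.04], "spin": 0}]'

```text
time: 23.2
tcp_pos: [168.5, 696.3, 630.4]
orientation: [0.814, -0.432, 0.352, -0.163]
wrist_force: [0.3, -0.5, -0.5]
finger_gap: 9.3
```

Emit:
send_rows --motion '[{"hand": 0.9, "translation": [-0.08, -0.088, -0.04], "spin": 0}]'

```text
time: 23.3
tcp_pos: [170.8, 716.3, 622.7]
orientation: [0.814, -0.426, 0.352, -0.177]
wrist_force: [1.8, 0.5, 0.2]
finger_gap: 9.1
```

```bash
python3 o.py
```

```text
23.3 [ 1.6452  0.6441  0.2211 -0.9815  2.0911  2.0098] [170.8 716.3 622.7] R cols [[0.3893, -0.8182, 0.423], [-0.5692, -0.5748, -0.5879], [0.7242, -0.0119, -0.6895]] tilt 46.41 head -0.9 xelev 25.03
```

Emit:
send_rows --motion '[{"hand": 0.9, "translation": [-0.076, -0.029, -0.065], "spin": 0}]'

```text
time: 23.4
tcp_pos: [149.4, 730.1, 615.4]
orientation: [0.814, -0.422, 0.352, -0.189]
wrist_force: [0.2, 1.0, 0.2]
finger_gap: 9.0
```

Emit:
send_rows --motion '[{"hand": 0.9, "translation": [-0.076, -0.029, -0.065], "spin": 0}]'

```text
time: 23.5
tcp_pos: [123.9, 743.0, 608.4]
orientation: [0.814, -0.416, 0.351, -0.201]
wrist_force: [0.2, 0.5, -0.1]
finger_gap: 9.2
```

Emit:
send_rows --motion '[{"hand": 0.9, "translation": [-0.076, -0.029, -0.065], "spin": 0}]'

```text
time: 23.6
tcp_pos: [99.9, 755.1, 601.9]
orientation: [0.815, -0.41, 0.35, -0.214]
wrist_force: [-0.2, 0.9, -0.3]
finger_gap: 9.3
```

```bash
python3 o.py
```

```text
23.6 [ 1.7499  0.686   0.221  -1.0001  2.0549  2.1026] [ 99.9 755.1 601.9] R cols [[0.4192, -0.8173, 0.3952], [-0.5178, -0.5728, -0.6354], [0.7458, 0.0618, -0.6633]] tilt 48.44 head 4.7 xelev 23.28
```

```bash
cat > wd.py <<'E'
import sys; from h import *; from scipy.spatial.transform import Rotation as Ro
s=r.observe(); T=Ro.from_quat(s["orientation"]).as_matrix()
for i in range(1,len(sys.argv),3): print((np.array(list(map(float,sys.argv[i:i+3])))@T).round(3))
E
python3 wd.py -0.03 0.06 -0.06 0 0.05 0.08
cat > dls.py <<'E'
# predict ratchet direction: damped least squares step with q3 locked
import sys; from ik import *; from station import r
s=r.observe(); q=s["qpos"].copy()
def J(q):
    X,R=fk(q,p); Jm=np.zeros((6,6))
    for i in range(6):
        d=q.copy(); d[i]+=1e-5; X2,R2=fk(d,p); Jm[:3,i]=(X2-X)/1e-5/1000; Jm[3:,i]=Ro.from_matrix(R2@R.T).as_rotvec()/1e-5
    return Jm
Jm=J(q)[:,[0,1,3,4,5]]
z=fk(q,p)[1][:,2]
for w in ([0,.05,0],[0,.05,.02],[-.03,.04,0],[-.03,.04,-.03],[0,.03,-.04],[.03,.04,0],[0,.03,.04],[-.045,.02,0],[-.03,.0,-.04],[-.03,0,.04],[0,0,.05]):
    for k in (1.,):
        W=np.diag([1,1,1,k,k,k]); e=np.array(w+[0,0,0])
        dq=np.linalg.lstsq(W@Jm,W@e,rcond=None)[0]; tw=Jm@dq
        z1=z+np.cross(tw[3:],z); z1/=np.linalg.norm(z1)
        print(w,"dt",np.degrees(np.arccos(-z1[2])-np.arccos(-z[2])).round(2),"dh",np.degrees(np.arctan2(z1[1],z1[0])-np.arctan2(z[1],z[0])).round(2),"dx",(tw[:3]*1000).round(0))
E
python3 dls.py
```

```text
[-0.085  0.019  0.021]
[-0.009 -0.079 -0.05 ]
[0, 0.05, 0] dt 0.29 dh 0.78 dx [  7.  24. -21.]
[0, 0.05, 0.02] dt 0.39 dh 1.04 dx [ 9. 16. -8.]
[-0.03, 0.04, 0] dt 0.28 dh 0.75 dx [-24.  15. -20.]
[-0.03, 0.04, -0.03] dt 0.13 dh 0.36 dx [-27.  28. -40.]
[0, 0.03, -0.04] dt -0.02 dh -0.05 dx [ -0.  32. -39.]
[0.03, 0.04, 0] dt 0.19 dh 0.5 dx [ 34.  24. -14.]
[0, 0.03, 0.04] dt 0.37 dh 0.98 dx [ 9. -2. 13.]
[-0.045, 0.02, 0] dt 0.18 dh 0.5 dx [-41.   4. -14.]
[-0.03, 0.0, -0.04] dt -0.14 dh -0.4 dx [-33.  13. -29.]
[-0.03, 0, 0.04] dt 0.24 dh 0.64 dx [-24. -21.  23.]
[0, 0, 0.05] dt 0.24 dh 0.65 dx [  6. -21.  32.]
```

```bash
python3 wd.py 0 0.1 0.04
```

```text
[-0.066 -0.083 -0.02 ]
```

Emit:
send_rows --motion '[{"hand": 0.9, "translation": [-0.066, -0.083, -0.02], "spin": 0}]'

```text
time: 23.7
tcp_pos: [104.6, 774.7, 597.4]
orientation: [0.816, -0.402, 0.348, -0.228]
wrist_force: [-0.3, 0.4, 0.7]
finger_gap: 9.3
```

Emit:
send_rows --motion '[{"hand": 0.9, "translation": [-0.066, -0.083, -0.02], "spin": 0}]'

```text
time: 23.8
tcp_pos: [113.9, 793.4, 594.4]
orientation: [0.815, -0.396, 0.347, -0.242]
wrist_force: [-0.0, -0.1, 0.8]
finger_gap: 9.4
```

Emit:
send_rows --motion '[{"hand": 0.9, "translation": [-0.066, -0.083, -0.02], "spin": 0}]'

```text
time: 23.9
tcp_pos: [119.9, 811.1, 592.4]
orientation: [0.814, -0.389, 0.345, -0.257]
wrist_force: [0.0, 0.4, -0.1]
finger_gap: 9.5
```

```bash
python3 o.py; python3 to.py 300 200 540
```

```text
23.9 [ 1.7276  0.7158  0.2211 -0.9766  1.9284  2.1198] [119.9 811.1 592.4] R cols [[0.4585, -0.8115, 0.3623], [-0.457, -0.565, -0.687], [0.7622, 0.1495, -0.6299]] tilt 50.96 head 11.1 xelev 21.24
['300', '200', '540'] [0.5595 0.2989 0.0789]
```

```bash
cat > sim5.py <<'E'
from sim import *
from station import r
s=r.observe(); q=s["qpos"]; R=Ro.from_quat(s["orientation"]).as_matrix()@Rz(.485)
q,e=ik(s["tcp_pos"],R,q); print(q.round(2),e)
a=path(q,[[300,200,520],[420,-40,400]],R,6); print(); a=path(a,[[480,-30,250]],R,5); print();a=path(a,[[490,0,100]],R,5); print(); a=path(a,[[490,8,20],[490,8,-12]],R,4)
E
python3 sim5.py
```

```text
[ 1.73  0.72  0.22 -0.98  1.93  2.61] 0.0005365982522738741
[180. 607. 568.] [ 1.68  0.27  1.05 -0.89  1.67  2.89] 0.0
[240. 404. 544.] [ 1.57 -0.09  1.51 -0.87  1.52  2.9 ] 0.0
[300. 200. 520.] [ 1.13 -0.48  1.8  -0.71  1.27  2.52] 0.0
[340. 120. 480.] [ 0.04 -0.64  1.93  0.14  0.97  1.39] 0.0
[380.  40. 440.] [-1.03 -0.61  2.03  0.83  1.4   0.34] 0.0
[420. -40. 400.] [-1.08 -0.38  2.07  0.89  1.26  0.1 ] 0.0

[444. -36. 340.] [-0.93 -0.26  2.19  0.98  1.01 -0.02] 0.0
[468. -32. 280.] [-0.81 -0.1   2.3   1.2   0.78 -0.27] 0.0

[484. -18. 190.] [-0.7   0.24  2.48  1.88  0.68 -1.05] 0.0
[488.  -6. 130.] [-0.63  0.58  2.61  2.34  0.93 -1.62] 0.0

[490.   2.  80.] [-0.59  0.87  2.67  2.51  1.18 -1.86] 0.04
[490.   4.  60.] [-0.57  0.95  2.67  2.54  1.24 -1.91] 0.068
[490.   6.  40.] [-0.56  1.04  2.67  2.55  1.31 -1.96] 0.088
[490.   8.  20.] [-0.56  1.13  2.67  2.57  1.38 -2.01] 0.108
[490.   8.  12.] [-0.56  1.17  2.67  2.57  1.42 -2.03] 0.113
[490.   8.   4.] [-0.56  1.21  2.67  2.57  1.45 -2.05] 0.116
[490.   8.  -4.] [-0.56  1.26  2.67  2.57  1.48 -2.07] 0.117
[490.   8. -12.] [-0.56  1.3   2.67  2.57  1.52 -2.1 ] 0.117
```

```bash
cat > sim5.py <<'E'
from sim import *
from station import r
s=r.observe(); q=s["qpos"]; R=Ro.from_quat(s["orientation"]).as_matrix()@Rz(.485)
q,e=ik(s["tcp_pos"],R,q)
for via in ([[280,330,640],[470,60,600],[500,-60,400]],[[300,330,640],[520,60,620],[520,-30,400]]):
    a=path(q,via,R,6); print(); a=path(a,[[500,-30,250],[500,0,100]],R,4); print("---")
E
python3 sim5.py; python3 to.py 280 330 640
```

```text
[173. 651. 608.] [ 1.68  0.35  0.83 -0.91  1.75  2.78] 0.0
[227. 490. 624.] [ 1.6   0.05  1.17 -0.88  1.66  2.77] 0.0
[280. 330. 640.] [ 1.42 -0.23  1.38 -0.82  1.59  2.61] 0.0
[343. 240. 627.] [ 1.01 -0.38  1.49 -0.61  1.37  2.3 ] 0.0
[407. 150. 613.] [ 0.27 -0.47  1.56 -0.06  1.16  1.64] 0.0
[470.  60. 600.] [-0.35 -0.41  1.58  0.44  1.2   1.04] 0.0
[480.  20. 533.] [-0.54 -0.39  1.73  0.61  1.14  0.77] 0.0
[490. -20. 467.] [-0.68 -0.32  1.87  0.75  1.07  0.5 ] 0.0
[500. -60. 400.] [-0.79 -0.22  1.99  0.88  0.99  0.22] 0.0

[500. -45. 325.] [-0.74 -0.12  2.16  1.05  0.81 -0.02] 0.0
[500. -30. 250.] [-0.69  0.04  2.32  1.41  0.65 -0.46] 0.0
[500. -15. 175.] [-0.63  0.32  2.48  2.03  0.69 -1.17] 0.0
[500.   0. 100.] [-0.57  0.76  2.63  2.48  1.08 -1.77] 0.0
---
[180. 651. 608.] [ 1.67  0.34  0.84 -0.9   1.74  2.78] 0.0
[240. 490. 624.] [ 1.57  0.05  1.18 -0.87  1.64  2.75] 0.0
[300. 330. 640.] [ 1.35 -0.23  1.38 -0.79  1.54  2.56] 0.0
[373. 240. 633.] [ 0.87 -0.36  1.47 -0.53  1.31  2.19] 0.0
[447. 150. 627.] [ 0.2  -0.4   1.5  -0.01  1.15  1.58] 0.0
[520.  60. 620.] [-0.27 -0.32  1.48  0.38  1.17  1.11] 0.0
[520.  30. 547.] [-0.4  -0.32  1.66  0.52  1.06  0.9 ] 0.0
[520.   0. 473.] [-0.52 -0.28  1.83  0.67  0.96  0.64] 0.0
[520. -30. 400.] [-0.64 -0.21  1.98  0.84  0.87  0.34] 0.0

[510. -30. 325.] [-0.66 -0.12  2.15  1.05  0.74  0.03] 0.0
[500. -30. 250.] [-0.69  0.04  2.32  1.41  0.65 -0.46] 0.0
[500. -15. 175.] [-0.63  0.32  2.48  2.03  0.69 -1.17] 0.0
[500.   0. 100.] [-0.57  0.76  2.63  2.48  1.08 -1.77] 0.0
---
['280', '330', '640'] [0.481  0.1659 0.0201]
```

Emit:
send_rows --motion '[{"hand": 0.9, "translation": [0.488, 0.16, 0.03], "spin": 0.1}, {"hand": 0.9, "translation": [0.488, 0.16, 0.03], "spin": 0.2}, {"hand": 0.9, "translation": [0.488, 0.16, 0.03], "spin": 0.3}, {"hand": 0.9, "translation": [0.488, 0.16, 0.03], "spin": 0.4}, {"hand": 0.9, "translation": [0.488, 0.16, 0.03], "spin": 0.485}, {"hand": 0.9, "translation": [0.488, 0.16, 0.03], "spin": 0.485}, {"hand": 0.9, "translation": [0.488, 0.16, 0.03], "spin": 0.485}, {"hand": 0.9, "translation": [0.488, 0.16, 0.03], "spin": 0.485}]'

```text
time: 24.7
tcp_pos: [249.5, 448.1, 629.8]
orientation: [0.697, -0.574, 0.273, -0.332]
wrist_force: [1.4, 0.2, 0.8]
finger_gap: 9.3
```

```bash
python3 o.py; python3 to.py 300 330 640 370 240 635
```

```text
24.7 [ 1.5454 -0.0218  1.2355 -0.8627  1.6337  2.7304] [249.5 448.1 629.8] R cols [[0.1913, -0.9815, -0.0003], [-0.6185, -0.1203, -0.7765], [0.7621, 0.1487, -0.6301]] tilt 50.94 head 11.0 xelev -0.02
['300', '330', '640'] [ 0.1256 -0.025   0.0145]
['370', '240', '635'] [ 0.2273 -0.0535  0.0576]
```

```bash
python3 to.py 470 120 640
```

```text
['470', '120', '640'] [ 0.3643 -0.1048  0.1129]
```

Emit:
send_rows --motion '[{"hand": 0.9, "translation": [0.364, -0.105, 0.113], "spin": 0}, {"hand": 0.9, "translation": [0.364, -0.105, 0.113], "spin": 0}, {"hand": 0.9, "translation": [0.364, -0.105, 0.113], "spin": 0}, {"hand": 0.9, "translation": [0.364, -0.105, 0.113], "spin": 0}, {"hand": 0.9, "translation": [0.364, -0.105, 0.113], "spin": 0}, {"hand": 0.9, "translation": [0.364, -0.105, 0.113], "spin": 0}, {"hand": 0.9, "translation": [0.364, -0.105, 0.113], "spin": 0}, {"hand": 0.9, "translation": [0.364, -0.105, 0.113], "spin": 0}]'

```text
time: 25.5
tcp_pos: [416.4, 203.4, 634.1]
orientation: [0.699, -0.575, 0.271, -0.329]
wrist_force: [0.5, 0.7, -0.3]
finger_gap: 9.3
```

```bash
python3 o.py; python3 to.py 520 0 430 
```

```text
25.5 [ 0.5595 -0.3729  1.4668 -0.2985  1.216   1.9158] [416.4 203.4 634.1] R cols [[0.193, -0.9812, 0.0006], [-0.6248, -0.1234, -0.771], [0.7566, 0.1484, -0.6368]] tilt 50.44 head 11.1 xelev 0.04
['520', '0', '430'] [0.2194 0.1177 0.1781]
```

Emit:
send_rows --motion '[{"hand": 0.9, "translation": [0.139, 0.008, 0.028], "spin": 0}, {"hand": 0.9, "translation": [0.139, 0.008, 0.028], "spin": 0}, {"hand": 0.9, "translation": [0.139, 0.008, 0.028], "spin": 0}, {"hand": 0.9, "translation": [0.22, 0.118, 0.178], "spin": 0}, {"hand": 0.9, "translation": [0.22, 0.118, 0.178], "spin": 0}, {"hand": 0.9, "translation": [0.22, 0.118, 0.178], "spin": 0}, {"hand": 0.9, "translation": [0.22, 0.118, 0.178], "spin": 0}, {"hand": 0.9, "translation": [0.22, 0.118, 0.178], "spin": 0}]'

```text
time: 26.3
tcp_pos: [508.8, 17.3, 453.7]
orientation: [0.698, -0.575, 0.273, -0.328]
wrist_force: [0.8, 1.4, -0.6]
finger_gap: 8.8
```

```bash
python3 o.py; python3 to.py 510 -20 250 
```

```text
26.3 [-0.4657 -0.2998  1.8851  0.6428  0.8998  0.6768] [508.8  17.3 453.7] R cols [[0.19, -0.9818, 0.0037], [-0.6237, -0.1236, -0.7718], [0.7582, 0.1444, -0.6358]] tilt 50.52 head 10.8 xelev 0.21
['510', '-20', '250'] [0.0361 0.1611 0.125 ]
```

Emit:
send_rows --motion '[{"hand": 0.5, "translation": [0.036, 0.161, 0.125], "spin": 0}, {"hand": 0.5, "translation": [0.036, 0.161, 0.125], "spin": 0}, {"hand": 0.5, "translation": [0.036, 0.161, 0.125], "spin": 0}, {"hand": 0.5, "translation": [0.036, 0.161, 0.125], "spin": 0}, {"hand": 0.5, "translation": [0.036, 0.161, 0.125], "spin": 0}, {"hand": 0.5, "translation": [0.036, 0.161, 0.125], "spin": 0}]'

```text
time: 26.9
tcp_pos: [508.5, -19.0, 247.8]
orientation: [0.699, -0.576, 0.27, -0.327]
wrist_force: [0.5, -0.2, 0.5]
finger_gap: 45.9
```

```bash
python3 o.py; python3 to.py 505 0 80 
```

```text
26.9 [-0.6109  0.0439  2.3039  1.4231  0.5915 -0.4085] [508.5 -19.  247.8] R cols [[0.1903, -0.9817, 0.0014], [-0.6286, -0.1229, -0.768], [0.7541, 0.1453, -0.6405]] tilt 50.17 head 10.9 xelev 0.08
['505', '0', '80'] [-0.0195  0.1287  0.1076]
```

Emit:
send_rows --motion '[{"hand": 0.5, "translation": [-0.02, 0.129, 0.108], "spin": 0}, {"hand": 0.5, "translation": [-0.02, 0.129, 0.108], "spin": 0}, {"hand": 0.5, "translation": [-0.02, 0.129, 0.108], "spin": 0}, {"hand": 0.5, "translation": [-0.02, 0.129, 0.108], "spin": 0}, {"hand": 0.5, "translation": [-0.02, 0.129, 0.108], "spin": 0}, {"hand": 0.5, "translation": [-0.02, 0.129, 0.108], "spin": 0}, {"hand": 0.5, "translation": [-0.02, 0.129, 0.108], "spin": 0}]'

```text
time: 27.6
tcp_pos: [508.2, 3.2, 88.0]
orientation: [0.698, -0.574, 0.27, -0.331]
wrist_force: [-0.1, 0.9, -0.3]
finger_gap: 45.6
```

```bash
python3 o.py; python3 to.py 496 7 25 ; sed -i 's/0,(0,0,255)),(-45/-39.3,(0,0,255)),(-45/' w.py; sed -i 's/for sh,col in .*/for sh,col in ((-39.3,(0,255,0)),):/' w.py; sed -i 's/-140+sh/-121+sh/' w.py; python3 w.py top scene
```

```text
27.6 [-0.5401  0.784   2.6135  2.5106  1.0821 -1.7609] [508.2   3.2  88. ] R cols [[0.1955, -0.9807, -0.0034], [-0.6229, -0.1215, -0.7728], [0.7575, 0.1532, -0.6346]] tilt 50.61 head 11.4 xelev -0.19
['496', '7', '25'] [-0.0059  0.0558  0.0313]
```

Emit:
send_rows --motion '[{"hand": 0.5, "translation": [-0.004, 0.028, 0.016], "spin": 0}, {"hand": 0.5, "translation": [-0.006, 0.056, 0.031], "spin": 0}, {"hand": 0.5, "translation": [-0.006, 0.056, 0.031], "spin": 0}, {"hand": 0.5, "translation": [-0.006, 0.056, 0.031], "spin": 0}]'

```text
time: 28.1
tcp_pos: [507.2, 5.5, 25.7]
orientation: [0.7, -0.575, 0.264, -0.332]
wrist_force: [0.5, 0.9, 0.6]
finger_gap: 45.5
```

```bash
python3 o.py; cat > tip.py <<'E'
from h import *; from scipy.spatial.transform import Rotation as Ro
import sys
s=r.observe(); T=Ro.from_quat(s["orientation"]).as_matrix()
d=T@np.array([0,16*np.sign(-T[2,1]),-39.3]); c=s["tcp_pos"]+d
print("corner",c.round(1),"gap",round(s["finger_gap"],1),"F",s["wrist_force"].round(1))
CC=np.array([596.8,-60.4]); xc=np.array([.929,-.369]); yc=np.array([.369,.929])
print("corner in cabinet",((c[:2]-CC)@xc).round(1),((c[:2]-CC)@yc).round(1))
for i in range(1,len(sys.argv),3):
    g=np.array(list(map(float,sys.argv[i:i+3]))); print(g,"move",((g-c)@T/1000).round(4))
E
python3 tip.py 454.5 -0.7 6
```

```text
28.1 [-0.5406  1.138   2.6681  2.5809  1.4121 -1.9961] [507.2   5.5  25.7] R cols [[0.2005, -0.9796, -0.012], [-0.629, -0.1193, -0.7682], [0.7511, 0.1616, -0.6401]] tilt 50.2 head 12.1 xelev -0.69
corner [467.6  -2.8  38.6] gap 45.5 F [0.5 0.9 0.6]
corner in cabinet -141.2 5.9
[454.5  -0.7   6. ] move [-0.0043  0.0331  0.0113]
```

Emit:
send_rows --motion '[{"hand": 0.5, "translation": [-0.004, 0.033, 0.011], "spin": -0.012}, {"hand": 0.5, "translation": [-0.004, 0.033, 0.011], "spin": -0.012}]'

```text
time: 28.3
tcp_pos: [505.3, 3.8, -7.5]
orientation: [0.705, -0.57, 0.263, -0.33]
wrist_force: [-0.2, -0.3, -0.3]
finger_gap: 45.3
```

```bash
python3 o.py; python3 tip.py 454.5 -0.7 6
```

```text
28.3 [-0.5539  1.2857  2.6676  2.5781  1.5248 -2.0955] [505.3   3.8  -7.5] R cols [[0.2124, -0.9772, -0.0051], [-0.6305, -0.133, -0.7647], [0.7466, 0.1656, -0.6443]] tilt 49.89 head 12.5 xelev -0.29
corner [465.9  -4.8   5.6] gap 45.3 F [-0.2 -0.3 -0.3]
corner in cabinet -142.1 3.3
[454.5  -0.7   6. ] move [-0.0064  0.0063 -0.0081]
```

Emit:
send_rows --motion '[{"hand": 0.5, "translation": [-0.016, 0.024, -0.029], "spin": 0}]'

```text
time: 28.4
tcp_pos: [496.9, 2.6, -7.1]
orientation: [0.711, -0.569, 0.251, -0.329]
wrist_force: [0.7, -0.9, 0.3]
finger_gap: 45.5
```

```bash
python3 o.py; python3 tip.py 454.5 -0.7 6
```

```text
28.4 [-0.5886  1.2626  2.6698  2.5482  1.4692 -2.1049] [496.9   2.6  -7.1] R cols [[0.2259, -0.974, -0.0165], [-0.6436, -0.1365, -0.7531], [0.7313, 0.1808, -0.6577]] tilt 48.87 head 13.9 xelev -0.95
corner [457.8  -6.7   6.7] gap 45.5 F [ 0.7 -0.9  0.3]
corner in cabinet -148.9 -1.4
[454.5  -0.7   6. ] move [-0.0066  0.0019 -0.0009]
```

Emit:
send_rows --motion '[{"hand": 0.5, "translation": [-0.0066, 0.001, -0.001], "spin": -0.022}, {"hand": 0.5, "translation": [-0.0066, 0.001, -0.001], "spin": -0.022}]'

```text
time: 28.6
tcp_pos: [498.4, 6.7, -5.5]
orientation: [0.717, -0.56, 0.256, -0.325]
wrist_force: [-0.9, 0.4, 0.8]
finger_gap: 45.8
```

```bash
python3 o.py; python3 tip.py 454.5 -0.7 6; python3 w.py scene
```

```text
28.6 [-0.5666  1.2584  2.6713  2.5634  1.4768 -2.1154] [498.4   6.7  -5.5] R cols [[0.2407, -0.9706, 0.0035], [-0.6373, -0.1608, -0.7536], [0.732, 0.1792, -0.6573]] tilt 48.91 head 13.8 xelev 0.2
corner [459.5  -2.9   8.3] gap 45.8 F [-0.9  0.4  0.8]
corner in cabinet -148.8 2.8
[454.5  -0.7   6. ] move [-0.0033  0.0045 -0.0017]
```

```bash
python3 wd.py -0.03 0.012 -0.012
```

```text
[-0.019  0.026 -0.012]
```

Emit:
send_rows --motion '[{"hand": 0.5, "translation": [-0.01, 0.026, -0.012], "spin": 0}]'

```text
time: 28.75
tcp_pos: [493.9, 4.8, -16.4]
orientation: [0.72, -0.557, 0.251, -0.328]
wrist_force: [7.8, 32.6, 175.3]
finger_gap: 45.5
```

```bash
python3 o.py; python3 tip.py 454.5 -0.7 5
```

```text
28.75 [-0.6011  1.3083  2.6718  2.5333  1.4957 -2.1661] [493.9   4.8 -16.4] R cols [[0.2522, -0.9677, -0.0036], [-0.6381, -0.1635, -0.7524], [0.7275, 0.1921, -0.6587]] tilt 48.8 head 14.8 xelev -0.21
corner [455.1  -5.3  -2.6] gap 45.5 F [  7.8  32.6 175.3]
corner in cabinet -152.0 -1.1
[454.5  -0.7   5. ] move [-0.0046 -0.0061 -0.0045]
```

The wrist force read 175 N. That push pressed the fingertip hard onto the bench, which is over the 120 N limit. I back off straight away and carry on more carefully.

Emit:
send_rows --motion '[{"hand": 0.5, "translation": [-0.004, -0.008, -0.006], "spin": 0}, {"hand": 0.5, "translation": [-0.004, -0.008, -0.006], "spin": 0}]'

```text
time: 28.95
tcp_pos: [492.6, 7.2, -10.3]
orientation: [0.721, -0.56, 0.248, -0.325]
wrist_force: [-1.2, 0.2, -0.5]
finger_gap: 45.7
```

```bash
python3 o.py; python3 tip.py 454.5 -0.7 5
```

```text
28.95 [-0.5855  1.2634  2.6713  2.5465  1.4557 -2.1275] [492.6   7.2 -10.3] R cols [[0.2497, -0.9683, -0.0067], [-0.6469, -0.1616, -0.7452], [0.7205, 0.1904, -0.6668]] tilt 48.18 head 14.8 xelev -0.39
corner [454.   -2.9   4. ] gap 45.7 F [-1.2  0.2 -0.5]
corner in cabinet -153.9 0.7
[454.5  -0.7   5. ] move [-0.002  -0.0014  0.0001]
```

Emit:
send_rows --motion '[{"hand": 0.85, "translation": [-0.002, -0.001, 0], "spin": 0}, {"hand": 0.85, "translation": [-0.002, -0.001, 0], "spin": 0}, {"hand": 0.85, "translation": [-0.002, -0.001, 0], "spin": 0}, {"hand": 0.85, "translation": [-0.002, -0.001, 0], "spin": 0}, {"hand": 0.85, "translation": [-0.002, -0.001, 0], "spin": 0}]' --force 8

```text
time: 29.45
tcp_pos: [492.8, 8.7, -11.2]
orientation: [0.721, -0.561, 0.247, -0.324]
wrist_force: [0.8, 2.0, 3.5]
finger_gap: 24.5
```

```bash
python3 o.py; python3 tip.py
```

```text
29.45 [-0.578   1.2646  2.6708  2.5518  1.4576 -2.1229] [492.8   8.7 -11.2] R cols [[0.2496, -0.9683, -0.0074], [-0.6482, -0.1615, -0.7442], [0.7194, 0.1905, -0.668]] tilt 48.09 head 14.8 xelev -0.42
corner [454.1  -1.3   3.1] gap 24.5 F [0.8 2.  3.5]
corner in cabinet -154.3 2.2
```

```bash
cat > plan.py <<'E'
from s9 import *
import sys
psi,t=np.radians(float(sys.argv[1])),np.radians(float(sys.argv[2])); hc=3
R=Rt(psi,t)
low=R[:,1]*16*np.sign(-R[2,1])   # tip->corner
gap=25
F=np.vstack([surf([gap/2,-16,-82],[gap/2+13.5,16,0],4),surf([-gap/2-13.5,-16,-82],[-gap/2,16,0],4)])
B=np.vstack([surf([-89,-38,-121],[89,38,-82],4),surf([-50,-28,-170],[50,28,-121],5),surf([-50,-40,-200],[50,40,-170],5),cyl(49,-310,-200),cyl(85,-390,-310)])
H=np.vstack([B,F])@R.T-low
S=np.array([[12.5*np.cos(a),12.5*np.sin(a),z] for a in np.linspace(0,6.28,24) for z in (-hc,5,16-hc)])
A=np.vstack([H,S])
def c(cx,cy,zc,withS=True): return pen((A if withS else H)+np.array([cx,cy,zc]),-50,0)
if __name__=="__main__":
  print("zc rows; cols cx; value best clearance@cy")
  cxs=list(range(-30,90,10)); print(cxs)
  for zc in (90,80,70,60,50,45,40,35,30,25,20,15,10):
    row=[]
    for cx in cxs:
        b=max((c(cx,cy,zc),cy) for cy in range(10,76,6)); row.append(f"{b[0]:.0f}@{b[1]}")
    print(zc,row,flush=True)
E
time python3 plan.py 36.5 48.1
```

```text
zc rows; cols cx; value best clearance@cy
[-30, -20, -10, 0, 10, 20, 30, 40, 50, 60, 70, 80]
90 ['5@70', '-1@70', '-12@70', '-21@70', '-22@70', '-24@70', '-26@70', '-29@70', '-56@70', '-69@70', '-75@70', '-78@70']
80 ['9@70', '4@70', '-2@70', '-11@58', '-12@64', '-14@64', '-16@70', '-19@70', '-46@70', '-59@70', '-65@70', '-68@70']
70 ['19@58', '8@70', '5@52', '-1@46', '-2@52', '-4@58', '-6@58', '-9@64', '-36@70', '-49@70', '-55@70', '-58@70']
60 ['26@52', '11@64', '11@40', '8@40', '7@46', '3@52', '2@52', '1@52', '-26@70', '-39@70', '-45@70', '-48@70']
50 ['16@64', '5@70', '1@58', '1@46', '1@52', '3@52', '2@52', '2@52', '-16@70', '-29@70', '-35@64', '-38@64']
45 ['11@70', '2@70', '-4@70', '-4@52', '-4@58', '-1@52', '2@52', '2@52', '-11@64', '-24@70', '-30@58', '-33@58']
40 ['6@70', '0@70', '-9@70', '-9@58', '-9@64', '-6@58', '2@52', '2@52', '-6@58', '-19@64', '-25@58', '-28@52']
35 ['4@70', '-2@70', '-14@70', '-14@64', '-14@64', '-11@64', '-0@52', '3@52', '-1@52', '-14@58', '-20@52', '-23@46']
30 ['2@70', '-7@70', '-19@70', '-19@64', '-19@70', '-16@70', '-5@58', '3@52', '1@52', '-9@52', '-15@46', '-18@46']
25 ['-0@70', '-12@70', '-24@70', '-24@70', '-24@70', '-21@70', '-10@64', '1@52', '3@52', '-4@46', '-10@40', '-13@40']
20 ['-5@70', '-17@70', '-29@70', '-29@70', '-29@70', '-26@70', '-15@70', '-4@58', '3@52', '1@46', '-6@40', '-11@34']
15 ['-10@70', '-22@70', '-34@70', '-34@70', '-34@70', '-31@70', '-20@70', '-9@64', '2@52', '1@46', '-6@40', '-11@34']
10 ['-15@70', '-27@70', '-39@70', '-39@70', '-39@70', '-36@70', '-25@70', '-14@64', '-3@58', '1@46', '-6@40', '-11@34']
real	0m2.741s
user	0m2.525s
sys	0m0.842s
```

```bash
python3 - <<'E'
from h import *
for n in ["top","scene"]:
    im=r.get_image(n)
    for k,z in (("sill",46),("flap_hinge",196),("inside",0)):
        for d in r.place_of(k,n)[:1]: print(n,k,round(d["score"],2),np.round(atz(im,*d["uv"],z),1))
    Z=im["range_z"]; vv,uu=np.mgrid[0:400,0:640]; W=world(im,uu,vv,Z); ok=Z>0
    m=(ok&(abs(W[...,2]-212)<8)&(W[...,0]>540)&(W[...,0]<830)&(abs(W[...,1]+95)<140)).astype(np.uint8)
    P=W[m>0]
    for a0 in (-21.75,):
        e=np.array([np.cos(np.radians(a0)),np.sin(np.radians(a0))]); f=np.array([-e[1],e[0]])
        u=P[:,:2]@e; v=P[:,:2]@f; print(n,"x_c range",np.percentile(u,[.5,99.5]).round(1),"y_c",np.percentile(v,[.5,99.5]).round(1),"ref",(np.array([596.8,-60.4])@e).round(1),(np.array([596.8,-60.4])@f).round(1))
    # front face plane fit
    Q=(W[...,:2]-np.array([596.8,-60.4])); x=Q@np.array([.929,-.369]); y=Q@np.array([.369,.929])
    g=ok&(abs(x)<15)&(abs(y)<92)&(W[...,2]>5)&(W[...,2]<200)
    if g.sum()>50:
        A=np.c_[y[g],np.ones(g.sum())]; s=np.linalg.lstsq(A,x[g],rcond=None)[0]; print("front fit n",g.sum(),"slope deg",np.degrees(s[0]).round(2),"x0",s[1].round(2), "low part", np.median(x[g&(W[...,2]<44)]).round(2) if (g&(W[...,2]<44)).any() else None)
E
```

```text
top sill 0.84 [600.8 -58.9  46. ]
top flap_hinge 0.9 [596.8 -67.1 196. ]
top x_c range [576.  767.9] y_c [158.3 262.6] ref 576.7 165.0
front fit n 641 slope deg -1.07 x0 5.85 low part 1.56
scene sill 0.75 [591.7 -50.   46. ]
scene flap_hinge 0.63 [589.1 -75.7 196. ]
scene inside 0.86 [650.3 -86.2   0. ]
scene x_c range [574.6 767. ] y_c [ 66.2 258.8] ref 576.7 165.0
front fit n 3240 slope deg 0.33 x0 4.43 low part 0.57
```

```bash
python3 tip.py $(python3 - <<'E'
import numpy as np
C=np.array([596.8,-60.4]); xc=np.array([.929,-.369]); yc=np.array([.369,.929])
for cx,cy,z in ((-150,10,75),(-60,48,62)):
    g=C+cx*xc+cy*yc; print(g[0].round(1),g[1].round(1),z,end=" ")
E
)
```

```text
corner [454.1  -1.4   3.1] gap 24.7 F [0.8 1.9 3.9]
corner in cabinet -154.4 2.2
[461.1   4.2  75. ] move [-0.0042 -0.0589 -0.0419]
[558.8   6.3  62. ] move [ 0.0183 -0.1129  0.0374]
```

```bash
cat tip.py; cat > cab.py <<'E'
import sys,numpy as np
from scipy.spatial.transform import Rotation as Ro
from station import r
s=r.observe();R=Ro.from_quat(s['orientation']).as_matrix();t=np.array(s['tcp_pos'])
C=np.array([596.8,-60.4]);xc=np.array([.929,-.369]);yc=np.array([.369,.929])
k=t+R@np.array([0,16,-39.3]);d=k[:2]-C
print('t',round(s['time'],2),'cab',np.round([d@xc,d@yc,k[2]],1),'gap',round(s['finger_gap'],1),'F',np.round(s['wrist_force'],1),'M',np.round(s['torque'],2),'q',np.round(s['qpos'],2))
print('head',round(np.degrees(np.arctan2(R[1,2],R[0,2])),1),'tilt',round(np.degrees(np.arccos(-R[2,2])),1),'elev',round(np.degrees(np.arcsin(R[2,0])),1))
a=list(map(float,sys.argv[1:]))
for i in range(0,len(a),3):
    g=np.r_[C+a[i]*xc+a[i+1]*yc,a[i+2]]
    print(a[i:i+3],np.round(R.T@(g-k)/1000,4).tolist())
E
python3 cab.py -150 10 75 -60 48 62
```

```text
from h import *; from scipy.spatial.transform import Rotation as Ro
import sys
s=r.observe(); T=Ro.from_quat(s["orientation"]).as_matrix()
d=T@np.array([0,16*np.sign(-T[2,1]),-39.3]); c=s["tcp_pos"]+d
print("corner",c.round(1),"gap",round(s["finger_gap"],1),"F",s["wrist_force"].round(1))
CC=np.array([596.8,-60.4]); xc=np.array([.929,-.369]); yc=np.array([.369,.929])
print("corner in cabinet",((c[:2]-CC)@xc).round(1),((c[:2]-CC)@yc).round(1))
for i in range(1,len(sys.argv),3):
    g=np.array(list(map(float,sys.argv[i:i+3]))); print(g,"move",((g-c)@T/1000).round(4))
t 29.85 cab [-154.4    2.2    3.1] gap 24.7 F [0.8 1.9 3.9] M [ 0.28 -0.14  0.25] q [-0.58  1.26  2.67  2.55  1.46 -2.12]
head 14.8 tilt 48.1 elev -0.4
[-150.0, 10.0, 75.0] [-0.0042, -0.0589, -0.0419]
[-60.0, 48.0, 62.0] [0.0183, -0.1129, 0.0374]
```

Emit:
send_rows --motion '[{"hand": 0.85, "translation": [0, -0.006, -0.004], "spin": 0}, {"hand": 0.85, "translation": [-0.002, -0.02, -0.014], "spin": 0}, {"hand": 0.85, "translation": [-0.003, -0.04, -0.028], "spin": 0}, {"hand": 0.85, "translation": [-0.004, -0.059, -0.042], "spin": 0}, {"hand": 0.85, "translation": [-0.004, -0.059, -0.042], "spin": 0}, {"hand": 0.85, "translation": [-0.004, -0.059, -0.042], "spin": 0}]'

```text
time: 30.45
tcp_pos: [500.4, 13.6, 61.8]
orientation: [0.721, -0.56, 0.248, -0.324]
wrist_force: [0.6, 0.1, -0.4]
finger_gap: 24.3
```

```bash
python3 cab.py -60 48 62; python3 w.py scene top
```

```text
t 30.45 cab [-149.1    9.6   76.1] gap 24.3 F [ 0.6  0.1 -0.4] M [-0.19  0.57  0.05] q [-0.54  0.84  2.6   2.49  1.07 -1.81]
head 14.7 tilt 48.2 elev -0.3
[-60.0, 48.0, 62.0] [0.0216, -0.0527, 0.0799]
```

```bash
ls -t pics | head -4; python3 -c "
import cv2
a=cv2.imread('pics/raw_scene.png');print(a.shape)
"
```

```text
raw_top.png
wire_top.png
raw_scene.png
wire_scene.png
(520, 640, 3)
```

View pics/raw_scene.png

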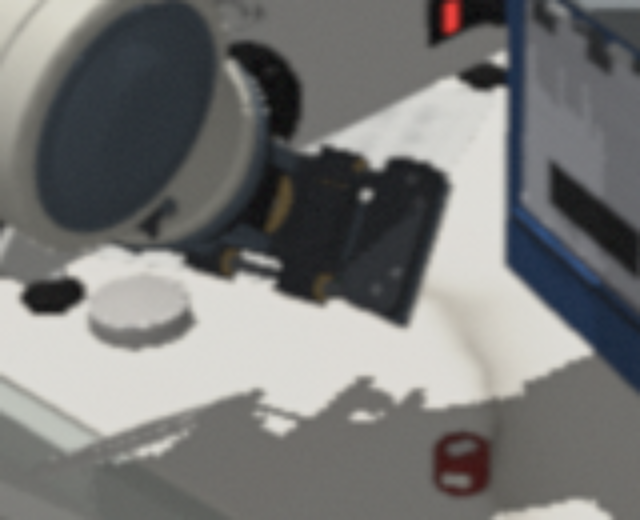

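View pics/raw_top.png

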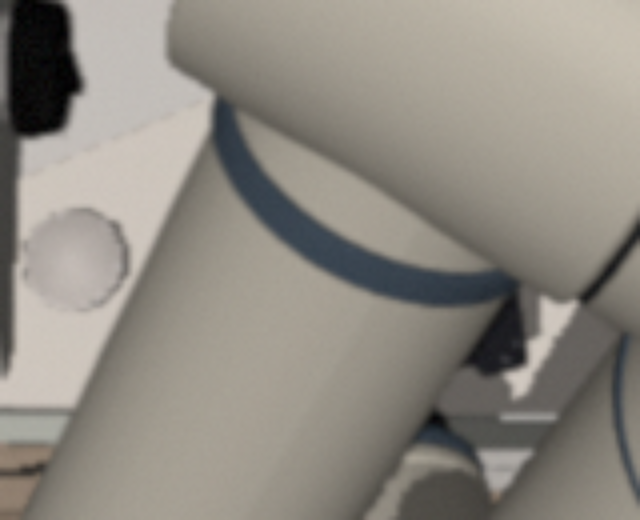

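The scene crop shows the closed hand (tips at about 410,320) off the bench. No green disc is left below it, and the gap of 24.3 mm says it is held. The steel block and the red disc look unmoved. Next is the approach.

Emit:
send_rows --motion '[{"hand": 0.85, "translation": [0.005, -0.013, 0.02], "spin": 0}, {"hand": 0.85, "translation": [0.011, -0.026, 0.04], "spin": 0}, {"hand": 0.85, "translation": [0.016, -0.04, 0.06], "spin": 0}, {"hand": 0.85, "translation": [0.0216, -0.0527, 0.08], "spin": 0}, {"hand": 0.85, "translation": [0.0216, -0.0527, 0.08], "spin": 0}, {"hand": 0.85, "translation": [0.0216, -0.0527, 0.08], "spin": 0}]'

```text
time: 31.15
tcp_pos: [596.0, 17.3, 44.5]
orientation: [0.721, -0.561, 0.246, -0.324]
wrist_force: [0.5, 0.1, -0.7]
finger_gap: 24.3
```

```bash
python3 cab.py -40 50 60 -20 46 60 0 44 60
```

```text
t 31.15 cab [-61.5  48.3  58.9] gap 24.3 F [ 0.5  0.1 -0.7] M [-0.13  0.59  0.01] q [-0.37  0.73  2.32  2.46  0.77 -1.49]
head 14.9 tilt 47.9 elev -0.5
[-40.0, 50.0, 60.0] [0.0114, -0.0132, 0.0128]
[-20.0, 46.0, 60.0] [0.0264, -0.0225, 0.023]
[0.0, 44.0, 60.0] [0.0398, -0.0326, 0.034]
```

```bash
cat > chk.py <<'E'
import sys; sys.argv=['x','36.5','48.1']
from sim import *
import plan
from station import r
from scipy.spatial.transform import Rotation as Ro
s=r.observe(); q=np.array(s['qpos']); R=Ro.from_quat(s['orientation']).as_matrix()
C=np.array([596.8,-60.4]);xc=np.array([.929,-.369]);yc=np.array([.369,.929])
off=R@np.array([0,16,-39.3])
for a in [(-40,50,60),(-20,47,60),(0,44,60),(10,48,60),(20,51,58),(30,52,55),(38,52,52),(39,52,46),(40,52,38),(43,52,32),(46,52,27),(52,51,18),(56,48,12),(58,47,9)]:
    X=np.r_[C+a[0]*xc+a[1]*yc,a[2]]-off
    q,e=path(q,[X],R,4,False),0
    print(a,q.round(2),'clear',round(max(plan.c(*a),-99),1),{cy:round(plan.c(a[0],cy,a[2]),1) for cy in range(38,60,3)})
E
python3 chk.py
```

```text
(-40, 50, 60) [-0.37  0.72  2.27  2.41  0.71 -1.42] clear 37.8 {38: np.float64(35.6), 41: np.float64(37.8), 44: np.float64(37.8), 47: np.float64(37.8), 50: np.float64(37.8), 53: np.float64(37.8), 56: np.float64(36.2), 59: np.float64(33.2)}
(-20, 47, 60) [-0.37  0.71  2.22  2.36  0.67 -1.36] clear 11.0 {38: np.float64(11.0), 41: np.float64(11.0), 44: np.float64(11.0), 47: np.float64(11.0), 50: np.float64(11.0), 53: np.float64(11.0), 56: np.float64(11.0), 59: np.float64(11.0)}
(0, 44, 60) [-0.38  0.71  2.17  2.3   0.64 -1.29] clear 6.4 {38: np.float64(6.6), 41: np.float64(8.4), 44: np.float64(6.4), 47: np.float64(3.4), 50: np.float64(0.4), 53: np.float64(-2.6), 56: np.float64(-5.6), 59: np.float64(-8.6)}
(10, 48, 60) [-0.37  0.71  2.14  2.28  0.62 -1.26] clear 7.2 {38: np.float64(2.3), 41: np.float64(4.0), 44: np.float64(5.7), 47: np.float64(7.5), 50: np.float64(5.2), 53: np.float64(2.2), 56: np.float64(-0.8), 59: np.float64(-3.8)}
(20, 51, 58) [-0.36  0.71  2.12  2.27  0.6  -1.24] clear 4.4 {38: np.float64(-3.2), 41: np.float64(-0.2), 44: np.float64(1.5), 47: np.float64(3.5), 50: np.f
[... 1494 characters left out ...]
 51, 18) [-0.37  0.81  2.04  2.3   0.62 -1.27] clear 2.3 {38: np.float64(-6.9), 41: np.float64(-3.9), 44: np.float64(-0.9), 47: np.float64(2.1), 50: np.float64(3.3), 53: np.float64(1.8), 56: np.float64(-0.6), 59: np.float64(-3.6)}
(56, 48, 12) [-0.37  0.82  2.04  2.29  0.63 -1.27] clear 2.1 {38: np.float64(-6.9), 41: np.float64(-3.9), 44: np.float64(-0.9), 47: np.float64(2.1), 50: np.float64(0.2), 53: np.float64(0.2), 56: np.float64(-2.7), 59: np.float64(-5.7)}
(58, 47, 9) [-0.37  0.83  2.03  2.29  0.63 -1.28] clear 0.6 {38: np.float64(-6.9), 41: np.float64(-3.9), 44: np.float64(-0.9), 47: np.float64(0.6), 50: np.float64(0.1), 53: np.float64(-2.9), 56: np.float64(-5.9), 59: np.float64(-8.9)}
```

Emit:
send_rows --motion '[{"hand": 0.85, "translation": [0.006, -0.007, 0.006], "spin": 0}, {"hand": 0.85, "translation": [0.0114, -0.0132, 0.0128], "spin": 0}, {"hand": 0.85, "translation": [0.019, -0.018, 0.018], "spin": 0}, {"hand": 0.85, "translation": [0.0264, -0.0225, 0.023], "spin": 0}, {"hand": 0.85, "translation": [0.03, -0.025, 0.026], "spin": 0}, {"hand": 0.85, "translation": [0.03, -0.025, 0.026], "spin": 0}]'

```text
time: 31.75
tcp_pos: [638.3, -3.3, 46.1]
orientation: [0.721, -0.561, 0.246, -0.324]
wrist_force: [-3.0, 1.8, -1.8]
finger_gap: 24.5
```

```bash
python3 cab.py 0 44 60 10 48 60 20 50 58 
```

```text
t 31.75 cab [-14.7  44.8  60.6] gap 24.5 F [-3.   1.8 -1.8] M [-0.04  0.89  0.01] q [-0.38  0.71  2.21  2.34  0.66 -1.34]
head 14.9 tilt 48.0 elev -0.5
[0.0, 44.0, 60.0] [0.0093, -0.0073, 0.0088]
[10.0, 48.0, 60.0] [0.012, -0.0143, 0.0165]
[20.0, 50.0, 58.0] [0.0163, -0.019, 0.0247]
```

Emit:
send_rows --motion '[{"hand": 0.85, "translation": [0.0045, -0.0035, 0.0044], "spin": 0}, {"hand": 0.85, "translation": [0.0093, -0.0073, 0.0088], "spin": 0}, {"hand": 0.85, "translation": [0.0107, -0.011, 0.0125], "spin": 0}, {"hand": 0.85, "translation": [0.012, -0.0143, 0.0165], "spin": 0}, {"hand": 0.85, "translation": [0.012, -0.0143, 0.0165], "spin": 0}]'

```text
time: 32.25
tcp_pos: [663.3, -9.2, 46.3]
orientation: [0.721, -0.561, 0.246, -0.324]
wrist_force: [-5.9, 0.8, -5.2]
finger_gap: 24.5
```

```bash
python3 cab.py  20 50 58 30 52 55 38 51 52
```

```text
t 32.25 cab [10.7 48.5 60.7] gap 24.5 F [-5.9  0.8 -5.2] M [ 0.14  1.32 -0.21] q [-0.37  0.71  2.14  2.29  0.62 -1.26]
head 14.8 tilt 48.0 elev -0.4
[20.0, 50.0, 58.0] [0.0043, -0.0036, 0.008]
[30.0, 52.0, 55.0] [0.0086, -0.0076, 0.0169]
[38.0, 51.0, 52.0] [0.0141, -0.0093, 0.0232]
```

```bash
python3 - <<'E'
from station import r
import cv2
d=r.get_image('scene'); cv2.imwrite('pics/in1.png',cv2.resize(d['frame'],(800,500)))
E
```

```text
(no output)
```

View pics/in1.png

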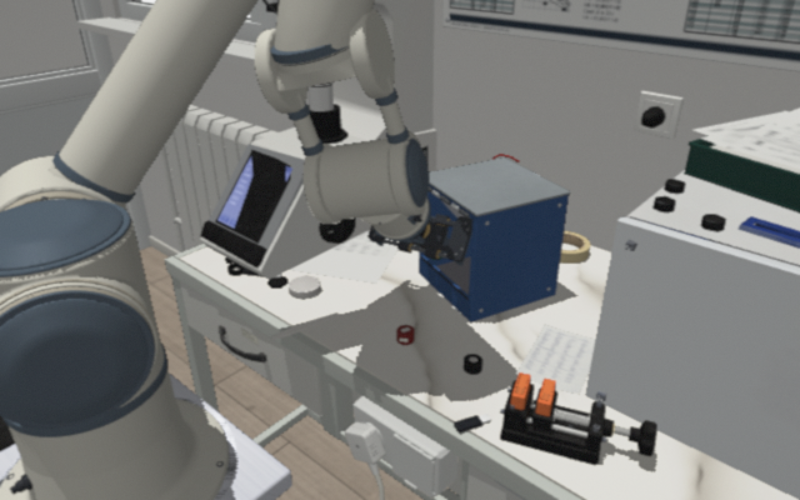

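The hand is entering the opening (about 450,240), the flap is folding inward, and the red and black discs and the steel block are where they were.

Emit:
send_rows --motion '[{"hand": 0.85, "translation": [0.0022, -0.0018, 0.004], "spin": 0}, {"hand": 0.85, "translation": [0.0043, -0.0036, 0.008], "spin": 0}, {"hand": 0.85, "translation": [0.0043, -0.0036, 0.008], "spin": 0}]'

```text
time: 32.6
tcp_pos: [672.0, -11.1, 43.3]
orientation: [0.721, -0.561, 0.246, -0.324]
wrist_force: [-4.5, 2.2, -7.3]
finger_gap: 24.7
```

```bash
python3 cab.py  20 50 58 30 52 55 38 51 52
```

```text
t 32.6 cab [19.5 49.9 57.7] gap 24.7 F [-4.5  2.2 -7.3] M [ 0.38  1.38 -0.11] q [-0.37  0.71  2.12  2.27  0.61 -1.24]
head 14.9 tilt 48.0 elev -0.5
[20.0, 50.0, 58.0] [0.0002, -0.0005, 0.0001]
[30.0, 52.0, 55.0] [0.0045, -0.0045, 0.0089]
[38.0, 51.0, 52.0] [0.0101, -0.0062, 0.0153]
```

Emit:
send_rows --motion '[{"hand": 0.85, "translation": [0.0022, -0.0023, 0.0045], "spin": 0}, {"hand": 0.85, "translation": [0.0045, -0.0045, 0.0089], "spin": 0}, {"hand": 0.85, "translation": [0.0045, -0.0045, 0.0089], "spin": 0}]'

```text
time: 32.9
tcp_pos: [682.7, -13.1, 40.7]
orientation: [0.721, -0.561, 0.246, -0.324]
wrist_force: [-4.3, 2.4, -6.6]
finger_gap: 24.5
```

```bash
python3 cab.py  30 52 55 38 51 52
```

```text
t 32.9 cab [30.2 52.  55.1] gap 24.5 F [-4.3  2.4 -6.6] M [ 0.26  1.26 -0.07] q [-0.36  0.72  2.09  2.26  0.59 -1.22]
head 14.9 tilt 48.0 elev -0.4
[30.0, 52.0, 55.0] [-0.0001, 0.0003, -0.0001]
[38.0, 51.0, 52.0] [0.0054, -0.0015, 0.0063]
```

Force steady (flap load). Continue.

Emit:
send_rows --motion '[{"hand": 0.85, "translation": [0.0027, -0.0008, 0.0032], "spin": 0}, {"hand": 0.85, "translation": [0.0054, -0.0015, 0.0063], "spin": 0}, {"hand": 0.85, "translation": [0.0054, -0.0015, 0.0063], "spin": 0}]'

```text
time: 33.2
tcp_pos: [689.6, -17.0, 37.7]
orientation: [0.721, -0.561, 0.246, -0.324]
wrist_force: [-1.8, 1.8, -5.9]
finger_gap: 24.7
```

```bash
python3 cab.py  39 51 46 40 51 38 43 51 32 46 51 27
```

```text
t 33.2 cab [38.  51.  52.1] gap 24.7 F [-1.8  1.8 -5.9] M [0.23 1.22 0.01] q [-0.36  0.73  2.08  2.25  0.59 -1.2 ]
head 14.8 tilt 48.0 elev -0.4
[39.0, 51.0, 46.0] [0.0006, 0.004, 0.0046]
[40.0, 51.0, 38.0] [0.0013, 0.0094, 0.0106]
[43.0, 51.0, 32.0] [0.0031, 0.0123, 0.0164]
[46.0, 51.0, 27.0] [0.0049, 0.0144, 0.0215]
```

Emit:
send_rows --motion '[{"hand": 0.85, "translation": [0.0006, 0.004, 0.0046], "spin": 0}, {"hand": 0.85, "translation": [0.001, 0.0067, 0.0076], "spin": 0}, {"hand": 0.85, "translation": [0.0013, 0.0094, 0.0106], "spin": 0}, {"hand": 0.85, "translation": [0.0013, 0.0094, 0.0106], "spin": 0}]'

```text
time: 33.6
tcp_pos: [691.6, -17.8, 23.6]
orientation: [0.721, -0.561, 0.247, -0.324]
wrist_force: [-2.6, 1.3, -3.4]
finger_gap: 24.8
```

```bash
python3 cab.py 42 51 34 43 51 32 46 51 27
```

```text
t 33.6 cab [40.2 50.9 38. ] gap 24.8 F [-2.6  1.3 -3.4] M [ 0.1   1.02 -0.02] q [-0.36  0.76  2.07  2.28  0.61 -1.25]
head 14.8 tilt 48.0 elev -0.4
[42.0, 51.0, 34.0] [0.001, 0.002, 0.0038]
[43.0, 51.0, 32.0] [0.0017, 0.0029, 0.0057]
[46.0, 51.0, 27.0] [0.0035, 0.005, 0.0108]
```

Emit:
send_rows --motion '[{"hand": 0.85, "translation": [0.0005, 0.001, 0.0019], "spin": 0}, {"hand": 0.85, "translation": [0.001, 0.002, 0.0038], "spin": 0}, {"hand": 0.85, "translation": [0.001, 0.002, 0.0038], "spin": 0}]'

```text
time: 33.9
tcp_pos: [693.6, -18.6, 20.2]
orientation: [0.721, -0.561, 0.247, -0.324]
wrist_force: [-3.2, 0.7, -3.3]
finger_gap: 24.2
```

```bash
python3 cab.py 43 51 32 44.2 51 30 45.4 51 28
```

```text
t 33.9 cab [42.3 51.  34.5] gap 24.2 F [-3.2  0.7 -3.3] M [ 0.05  0.93 -0.06] q [-0.36  0.77  2.07  2.29  0.61 -1.26]
head 14.8 tilt 48.1 elev -0.4
[43.0, 51.0, 32.0] [0.0004, 0.0015, 0.0021]
[44.2, 51.0, 30.0] [0.0011, 0.0024, 0.0041]
[45.4, 51.0, 28.0] [0.0019, 0.0032, 0.0062]
```

Emit:
send_rows --motion '[{"hand": 0.85, "translation": [0.0002, 0.0008, 0.001], "spin": 0}, {"hand": 0.85, "translation": [0.0004, 0.0015, 0.0021], "spin": 0}, {"hand": 0.85, "translation": [0.0004, 0.0015, 0.0021], "spin": 0}]'

```text
time: 34.2
tcp_pos: [694.1, -18.7, 17.7]
orientation: [0.721, -0.561, 0.247, -0.324]
wrist_force: [-3.0, 1.8, -2.5]
finger_gap: 24.7
```

```bash
python3 cab.py 43 51 31 44 51 30 45 51 28.5
```

```text
t 34.2 cab [42.9 51.  32. ] gap 24.7 F [-3.   1.8 -2.5] M [ 0.03  0.82 -0.08] q [-0.36  0.78  2.07  2.29  0.62 -1.26]
head 14.8 tilt 48.1 elev -0.4
[43.0, 51.0, 31.0] [0.0001, 0.0007, 0.0007]
[44.0, 51.0, 30.0] [0.0007, 0.0009, 0.002]
[45.0, 51.0, 28.5] [0.0013, 0.0015, 0.0036]
```

Emit:
send_rows --motion '[{"hand": 0.85, "translation": [0.0007, 0.0009, 0.002], "spin": 0}, {"hand": 0.85, "translation": [0.0013, 0.0015, 0.0036], "spin": 0}, {"hand": 0.85, "translation": [0.0013, 0.0015, 0.0036], "spin": 0}]'

```text
time: 34.5
tcp_pos: [696.1, -19.7, 14.0]
orientation: [0.721, -0.561, 0.247, -0.324]
wrist_force: [-2.6, 0.8, -2.8]
finger_gap: 24.6
```

```bash
python3 cab.py 45.5 51 27.5 46.5 51 26 48 51 24
```

```text
t 34.5 cab [45.1 50.9 28.4] gap 24.6 F [-2.6  0.8 -2.8] M [ 0.01  0.89 -0.  ] q [-0.37  0.79  2.06  2.3   0.62 -1.27]
head 14.8 tilt 48.1 elev -0.4
[45.5, 51.0, 27.5] [0.0002, 0.0004, 0.0009]
[46.5, 51.0, 26.0] [0.0008, 0.001, 0.0025]
[48.0, 51.0, 24.0] [0.0017, 0.0017, 0.0047]
```

Emit:
send_rows --motion '[{"hand": 0.85, "translation": [0.0002, 0.0004, 0.0009], "spin": 0}, {"hand": 0.85, "translation": [0.0008, 0.001, 0.0025], "spin": 0}, {"hand": 0.85, "translation": [0.0008, 0.001, 0.0025], "spin": 0}]'

```text
time: 34.8
tcp_pos: [697.5, -20.1, 11.7]
orientation: [0.721, -0.561, 0.247, -0.324]
wrist_force: [-3.1, 1.9, -2.0]
finger_gap: 24.6
```

```bash
python3 cab.py 47 51 25 48 51 24 49 51 22
```

```text
t 34.8 cab [46.5 51.  26. ] gap 24.6 F [-3.1  1.9 -2. ] M [-0.04  0.85 -0.02] q [-0.36  0.79  2.06  2.3   0.62 -1.27]
head 14.8 tilt 48.1 elev -0.4
[47.0, 51.0, 25.0] [0.0003, 0.0005, 0.001]
[48.0, 51.0, 24.0] [0.0009, 0.0007, 0.0022]
[49.0, 51.0, 22.0] [0.0015, 0.0016, 0.0042]
```

Emit:
send_rows --motion '[{"hand": 0.85, "translation": [0.0003, 0.0005, 0.001], "spin": 0}, {"hand": 0.85, "translation": [0.0009, 0.0007, 0.0022], "spin": 0}, {"hand": 0.85, "translation": [0.0009, 0.0007, 0.0022], "spin": 0}]'

```text
time: 35.1
tcp_pos: [698.8, -20.6, 9.7]
orientation: [0.721, -0.561, 0.247, -0.324]
wrist_force: [-2.2, 0.3, -2.2]
finger_gap: 24.2
```

```bash
python3 cab.py 48.5 51 23 49 51 22 51 51 20
```

```text
t 35.1 cab [47.9 51.  24.1] gap 24.2 F [-2.2  0.3 -2.2] M [-0.09  0.85 -0.04] q [-0.36  0.8   2.06  2.3   0.62 -1.27]
head 14.8 tilt 48.1 elev -0.4
[48.5, 51.0, 23.0] [0.0004, 0.0005, 0.001]
[49.0, 51.0, 22.0] [0.0007, 0.001, 0.002]
[51.0, 51.0, 20.0] [0.0019, 0.0014, 0.0045]
```

Emit:
send_rows --motion '[{"hand": 0.85, "translation": [0.0004, 0.0005, 0.001], "spin": 0}, {"hand": 0.85, "translation": [0.0007, 0.001, 0.002], "spin": 0}, {"hand": 0.85, "translation": [0.0007, 0.001, 0.002], "spin": 0}]'

```text
time: 35.4
tcp_pos: [699.7, -21.1, 7.6]
orientation: [0.721, -0.561, 0.247, -0.324]
wrist_force: [-2.1, 0.2, -1.4]
finger_gap: 24.7
```

```bash
python3 cab.py 50 51 21 51 51 20 51.5 51 18.5
```

```text
t 35.4 cab [48.9 50.9 21.9] gap 24.7 F [-2.1  0.2 -1.4] M [-0.04  0.86 -0.1 ] q [-0.37  0.8   2.05  2.3   0.62 -1.27]
head 14.8 tilt 48.1 elev -0.4
[50.0, 51.0, 21.0] [0.0006, 0.0001, 0.0013]
[51.0, 51.0, 20.0] [0.0012, 0.0003, 0.0026]
[51.5, 51.0, 18.5] [0.0015, 0.0011, 0.0039]
```

Emit:
send_rows --motion '[{"hand": 0.85, "translation": [0.0006, 0.0001, 0.0013], "spin": 0}, {"hand": 0.85, "translation": [0.0012, 0.0003, 0.0026], "spin": 0}, {"hand": 0.85, "translation": [0.0012, 0.0003, 0.0026], "spin": 0}]'

```text
time: 35.7
tcp_pos: [701.8, -21.8, 5.7]
orientation: [0.721, -0.561, 0.247, -0.324]
wrist_force: [-1.3, 1.8, -1.0]
finger_gap: 24.5
```

```bash
python3 cab.py 51.5 50.5 19 52 50.5 18 53 50 16
```

```text
t 35.7 cab [51.1 51.  20. ] gap 24.5 F [-1.3  1.8 -1. ] M [-0.07  0.86 -0.06] q [-0.37  0.81  2.05  2.3   0.62 -1.27]
head 14.8 tilt 48.1 elev -0.4
[51.5, 50.5, 19.0] [0.0006, 0.0008, 0.0006]
[52.0, 50.5, 18.0] [0.0009, 0.0013, 0.0016]
[53.0, 50.0, 16.0] [0.002, 0.0024, 0.0033]
```

```bash
cat > fine.py <<'E'
import sys; sys.argv=['x','36.5','48.1']
import plan
for zc in (20,18,16,14,12,10,8):
    b=sorted(((plan.c(cx,cy,zc),cx,cy) for cx in range(46,68,2) for cy in range(44,54)),reverse=True)[:3]
    print(zc,[(round(float(a),1),x,y) for a,x,y in b], 'col at cx52:',round(float(plan.c(52,50,zc)),1), 'cx55,49',round(float(plan.c(55,49,zc)),1))
E
python3 fine.py
```

```text
20 [(4.1, 52, 49), (4.1, 50, 49), (4.1, 48, 51)] col at cx52: 3.3 cx55,49 1.2
18 [(4.1, 52, 49), (4.1, 50, 49), (3.8, 50, 51)] col at cx52: 3.3 cx55,49 1.2
16 [(4.1, 52, 49), (3.3, 52, 50), (3.1, 52, 48)] col at cx52: 3.3 cx55,49 1.2
14 [(3.6, 52, 49), (3.3, 52, 50), (3.1, 52, 48)] col at cx52: 3.3 cx55,49 1.2
12 [(2.2, 54, 51), (2.2, 54, 50), (2.2, 54, 49)] col at cx52: 1.6 cx55,49 1.2
10 [(2.2, 54, 51), (2.2, 54, 50), (2.2, 54, 49)] col at cx52: -0.4 cx55,49 1.2
8 [(0.4, 60, 46), (0.4, 58, 49), (0.4, 58, 48)] col at cx52: -2.4 cx55,49 0.3
```

```bash
python3 cab.py 51.5 50 19 52 49.5 18 52 49 17 52 49 16
```

```text
t 35.7 cab [51.1 51.  20. ] gap 24.5 F [-1.3  1.8 -1. ] M [-0.07  0.86 -0.06] q [-0.37  0.81  2.05  2.3   0.62 -1.27]
head 14.8 tilt 48.1 elev -0.4
[51.5, 50.0, 19.0] [0.0011, 0.001, 0.0004]
[52.0, 49.5, 18.0] [0.0018, 0.0016, 0.0012]
[52.0, 49.0, 17.0] [0.0022, 0.0026, 0.0016]
[52.0, 49.0, 16.0] [0.0022, 0.0033, 0.0023]
```

Emit:
send_rows --motion '[{"hand": 0.85, "translation": [0.0011, 0.001, 0.0004], "spin": 0}, {"hand": 0.85, "translation": [0.0018, 0.0016, 0.0012], "spin": 0}, {"hand": 0.85, "translation": [0.0018, 0.0016, 0.0012], "spin": 0}]'

```text
time: 36.0
tcp_pos: [701.9, -23.6, 3.6]
orientation: [0.721, -0.561, 0.247, -0.324]
wrist_force: [-2.4, 1.2, -1.1]
finger_gap: 24.2
```

```bash
python3 cab.py 52 49 17 52 49 16 52 49 14
```

```text
t 36.0 cab [51.9 49.4 18. ] gap 24.2 F [-2.4  1.2 -1.1] M [-0.05  0.84 -0.06] q [-0.37  0.81  2.05  2.3   0.63 -1.28]
head 14.8 tilt 48.1 elev -0.4
[52.0, 49.0, 17.0] [0.0004, 0.0008, 0.0005]
[52.0, 49.0, 16.0] [0.0004, 0.0016, 0.0012]
[52.0, 49.0, 14.0] [0.0004, 0.0031, 0.0025]
```

Emit:
send_rows --motion '[{"hand": 0.85, "translation": [0.0004, 0.0008, 0.0005], "spin": 0}, {"hand": 0.85, "translation": [0.0004, 0.0016, 0.0012], "spin": 0}, {"hand": 0.85, "translation": [0.0004, 0.0016, 0.0012], "spin": 0}]'

```text
time: 36.3
tcp_pos: [701.8, -23.9, 1.6]
orientation: [0.721, -0.561, 0.247, -0.324]
wrist_force: [-2.6, 1.6, -0.8]
finger_gap: 24.1
```

```bash
python3 cab.py 52 49 15 52.5 49 14 53 49.5 13
```

```text
t 36.3 cab [51.9 49.  15.9] gap 24.1 F [-2.6  1.6 -0.8] M [-0.03  0.86 -0.09] q [-0.37  0.81  2.05  2.31  0.63 -1.28]
head 14.8 tilt 48.1 elev -0.4
[52.0, 49.0, 15.0] [0.0001, 0.0007, 0.0007]
[52.5, 49.0, 14.0] [0.0004, 0.0011, 0.0016]
[53.0, 49.5, 13.0] [0.0003, 0.0014, 0.0028]
```

Emit:
send_rows --motion '[{"hand": 0.85, "translation": [0.0001, 0.0007, 0.0007], "spin": 0}, {"hand": 0.85, "translation": [0.0004, 0.0011, 0.0016], "spin": 0}, {"hand": 0.85, "translation": [0.0004, 0.0011, 0.0016], "spin": 0}]'

```text
time: 36.6
tcp_pos: [702.4, -24.2, -0.1]
orientation: [0.721, -0.561, 0.247, -0.324]
wrist_force: [-3.6, 1.2, 1.1]
finger_gap: 24.3
```

```bash
python3 cab.py 53 49.5 13 53.5 50 12 54 50 11
```

```text
t 36.6 cab [52.5 49.  14.3] gap 24.3 F [-3.6  1.2  1.1] M [ 0.1   0.64 -0.  ] q [-0.37  0.82  2.05  2.31  0.63 -1.29]
head 14.8 tilt 48.1 elev -0.4
[53.0, 49.5, 13.0] [-0.0001, 0.0005, 0.0013]
[53.5, 50.0, 12.0] [-0.0002, 0.0008, 0.0025]
[54.0, 50.0, 11.0] [0.0001, 0.0013, 0.0035]
```

Emit:
send_rows --motion '[{"hand": 0.85, "translation": [0, 0.0004, 0.0004], "spin": 0}, {"hand": 0.85, "translation": [0, 0.0004, 0.0004], "spin": 0}]'

```text
time: 36.8
tcp_pos: [702.5, -24.1, -0.3]
orientation: [0.721, -0.561, 0.247, -0.324]
wrist_force: [-7.4, 0.1, 7.4]
finger_gap: 24.6
```

```bash
python3 cab.py 53 49.5 13
```

```text
t 36.8 cab [52.6 49.1 14.1] gap 24.6 F [-7.4  0.1  7.4] M [0.12 0.29 0.06] q [-0.37  0.82  2.05  2.31  0.63 -1.29]
head 14.8 tilt 48.1 elev -0.4
[53.0, 49.5, 13.0] [-0.0001, 0.0005, 0.0011]
```

Emit:
send_rows --motion '[{"hand": 0.85, "translation": [0, -0.0002, -0.0002], "spin": 0}, {"hand": 0.85, "translation": [0, -0.0002, -0.0002], "spin": 0}]'

```text
time: 37.0
tcp_pos: [702.4, -24.2, -0.2]
orientation: [0.721, -0.561, 0.247, -0.324]
wrist_force: [-5.3, 1.8, 3.8]
finger_gap: 24.9
```

```bash
python3 cab.py 53 49.5 13
```

```text
t 37.0 cab [52.6 49.  14.1] gap 24.9 F [-5.3  1.8  3.8] M [0.18 0.43 0.07] q [-0.37  0.82  2.05  2.31  0.63 -1.29]
head 14.8 tilt 48.1 elev -0.4
[53.0, 49.5, 13.0] [-0.0001, 0.0004, 0.0012]
```

```bash
cat > rel.py <<'E'
import sys; sys.argv=['x','36.5','48.1']
import plan,numpy as np
from plan import *
gap=33
F=np.vstack([surf([gap/2,-16,-82],[gap/2+13.5,16,0],4),surf([-gap/2-13.5,-16,-82],[-gap/2,16,0],4)])
plan.H=np.vstack([B,F])@R.T-low
sh=9
for a in [(52.5,49,14),(50,49.5,16),(52,49,18),(51,50,20),(48.5,51,22.5),(46,51,27),(43,51,32),(40,51,38),(39,51,46),(38,51,52),(30,51,55),(20,50,58),(10,47,60),(0,43,60)]:
    print(a,round(float(plan.c(*a,False)),1),round(float(plan.c(*a)),1))
E
python3 rel.py; grep -n "def pen" -A25 s9.py
```

```text
(52.5, 49, 14) 0.9 3.6
(50, 49.5, 16) 0.1 2.9
(52, 49, 18) 3.2 4.1
(51, 50, 20) 2.2 3.3
(48.5, 51, 22.5) 1.2 4.4
(46, 51, 27) 1.2 4.4
(43, 51, 32) 1.2 4.4
(40, 51, 38) 1.2 2.8
(39, 51, 46) 1.2 2.9
(38, 51, 52) 1.2 3.9
(30, 51, 55) 1.2 1.3
(20, 50, 58) 2.2 4.9
(10, 47, 60) 3.4 7.5
(0, 43, 60) 4.2 7.4
```

Emit:
send_rows --motion '[{"hand": 0.7, "translation": [0, 0, 0], "spin": 0}, {"hand": 0.66, "translation": [0, 0, 0], "spin": 0}, {"hand": 0.64, "translation": [0, 0, 0], "spin": 0}, {"hand": 0.64, "translation": [0, 0, 0], "spin": 0}]'

```text
time: 37.4
tcp_pos: [702.4, -24.2, -0.5]
orientation: [0.721, -0.561, 0.247, -0.324]
wrist_force: [-2.3, 0.3, -0.8]
finger_gap: 32.6
```

```bash
python3 cab.py 52 49 15 52 49 18 51 50 20 48.5 51 22.5 46 51 27
```

```text
t 37.4 cab [52.5 49.  13.8] gap 32.6 F [-2.3  0.3 -0.8] M [-0.09  0.74 -0.07] q [-0.37  0.82  2.05  2.31  0.63 -1.29]
head 14.8 tilt 48.1 elev -0.4
[52.0, 49.0, 15.0] [-0.0003, -0.0006, -0.0011]
[52.0, 49.0, 18.0] [-0.0004, -0.0028, -0.0031]
[51.0, 50.0, 20.0] [-0.0018, -0.0041, -0.0046]
[48.5, 51.0, 22.5] [-0.0041, -0.005, -0.0074]
[46.0, 51.0, 27.0] [-0.0056, -0.007, -0.0119]
```

```bash
cat > rel2.py <<'E'
import sys; sys.argv=['x','36.5','48.1']
import plan,numpy as np
from plan import *
gap=32.6
F=np.vstack([surf([gap/2,-16,-82],[gap/2+13.5,16,0],4),surf([-gap/2-13.5,-16,-82],[-gap/2,16,0],4)])
plan.H=np.vstack([B,F])@R.T-low
for z in (14,18,22,26,30,34,38,42):
    b=sorted([(round(float(plan.c(cx,cy,z,False)),1),cx,cy,round(.59*(cx-52.5)-.81*(cy-49),1)) for cx in range(36,56,2) for cy in range(43,54)],reverse=True)
    print(z,[x for x in b if abs(x[3])<2.5][:5],'any',b[:1])
E
python3 rel2.py
```

```text
14 [(2.2, 54, 50, 0.1), (2.2, 54, 49, 0.9), (2.2, 54, 48, 1.7), (1.3, 54, 51, -0.7), (0.9, 52, 51, -1.9)] any [(2.2, 54, 50, 0.1)]
18 [(3.3, 52, 49, -0.3), (3.1, 52, 48, 0.5), (2.3, 52, 50, -1.1), (2.2, 54, 50, 0.1), (2.2, 54, 49, 0.9)] any [(3.3, 52, 49, -0.3)]
22 [(3.3, 52, 49, -0.3), (3.3, 50, 49, -1.5), (3.1, 52, 48, 0.5), (3.1, 50, 48, -0.7), (3.1, 48, 48, -1.8)] any [(3.3, 52, 49, -0.3)]
26 [(3.3, 50, 49, -1.5), (3.1, 50, 48, -0.7), (3.1, 48, 48, -1.8), (2.3, 50, 50, -2.3), (2.1, 50, 47, 0.1)] any [(3.3, 50, 49, -1.5)]
30 [(2.9, 48, 48, -1.8), (2.1, 48, 47, -1.0), (2.1, 46, 47, -2.2), (1.1, 48, 46, -0.2), (1.1, 46, 46, -1.4)] any [(3.3, 46, 49, -3.8)]
34 [(1.9, 46, 47, -2.2), (1.1, 46, 46, -1.4), (0.1, 50, 50, -2.3), (0.1, 50, 49, -1.5), (0.1, 50, 48, -0.7)] any [(3.3, 44, 49, -5.0)]
38 [(0.1, 44, 45, -1.8), (-0.6, 46, 47, -2.2), (-0.6, 46, 46, -1.4), (-0.6, 46, 45, -0.6), (-0.9, 46, 44, 0.2)] any [(2.8, 42, 49, -6.2)]
42 [(-1.2, 44, 45, -1.8), (-1.2, 44, 44, -1.0), (-1.2, 42, 44, -2.1), (-1.9, 44, 43, -0.2), (-1.9, 42, 43, -1.3)] any [(2.4, 38, 49, -8.6)]
```

```bash
python3 cab.py 52 49 18 51 48.5 22 49.5 48 26 48 48 30
```

```text
t 37.4 cab [52.5 49.  13.8] gap 32.6 F [-2.3  0.3 -0.8] M [-0.09  0.74 -0.07] q [-0.37  0.82  2.05  2.31  0.63 -1.29]
head 14.8 tilt 48.1 elev -0.4
[52.0, 49.0, 18.0] [-0.0004, -0.0028, -0.0031]
[51.0, 48.5, 22.0] [-0.0006, -0.005, -0.0066]
[49.5, 48.0, 26.0] [-0.0011, -0.007, -0.0104]
[48.0, 48.0, 30.0] [-0.002, -0.0091, -0.014]
```

Emit:
send_rows --motion '[{"hand": 0.64, "translation": [-0.0002, -0.0014, -0.0015], "spin": 0}, {"hand": 0.64, "translation": [-0.0004, -0.0028, -0.0031], "spin": 0}, {"hand": 0.64, "translation": [-0.0006, -0.005, -0.0066], "spin": 0}, {"hand": 0.64, "translation": [-0.0011, -0.007, -0.0104], "spin": 0}, {"hand": 0.64, "translation": [-0.002, -0.0091, -0.014], "spin": 0}, {"hand": 0.64, "translation": [-0.002, -0.0091, -0.014], "spin": 0}]'

```text
time: 38.0
tcp_pos: [697.5, -23.4, 16.3]
orientation: [0.721, -0.561, 0.247, -0.324]
wrist_force: [-4.0, 2.3, -2.3]
finger_gap: 32.5
```

```bash
python3 cab.py 44 49 35 41 50 40 39 51 46 38 51 52
```

```text
t 38.0 cab [47.8 47.9 30.7] gap 32.5 F [-4.   2.3 -2.3] M [-0.01  0.81 -0.07] q [-0.37  0.78  2.06  2.28  0.61 -1.25]
head 14.8 tilt 48.1 elev -0.4
[44.0, 49.0, 35.0] [-0.0031, -0.0016, -0.0047]
[41.0, 50.0, 40.0] [-0.0057, -0.004, -0.0094]
[39.0, 51.0, 46.0] [-0.0077, -0.0078, -0.0141]
[38.0, 51.0, 52.0] [-0.0084, -0.0117, -0.0187]
```

Emit:
send_rows --motion '[{"hand": 0.64, "translation": [-0.0031, -0.0016, -0.0047], "spin": 0}, {"hand": 0.72, "translation": [-0.0057, -0.004, -0.0094], "spin": 0}, {"hand": 0.72, "translation": [-0.0077, -0.0078, -0.0141], "spin": 0}, {"hand": 0.72, "translation": [-0.0084, -0.0117, -0.0187], "spin": 0}, {"hand": 0.72, "translation": [-0.0084, -0.0117, -0.0187], "spin": 0}]'

```text
time: 38.5
tcp_pos: [689.7, -16.8, 37.9]
orientation: [0.721, -0.56, 0.247, -0.324]
wrist_force: [-4.2, 1.5, -4.0]
finger_gap: 25.5
```

```bash
python3 cab.py 30 52 55 20 50 58 10 48 60 0 44 60
```

```text
t 38.5 cab [38.  51.2 52.2] gap 25.5 F [-4.2  1.5 -4. ] M [ 0.16  1.06 -0.07] q [-0.36  0.73  2.08  2.25  0.59 -1.21]
head 14.8 tilt 48.1 elev -0.4
[30.0, 52.0, 55.0] [-0.0054, 0.002, -0.0063]
[20.0, 50.0, 58.0] [-0.0097, 0.006, -0.0152]
[10.0, 48.0, 60.0] [-0.014, 0.0107, -0.0234]
[0.0, 44.0, 60.0] [-0.0167, 0.0176, -0.0312]
```

Emit:
send_rows --motion '[{"hand": 0.72, "translation": [-0.0027, 0.001, -0.0032], "spin": 0}, {"hand": 0.72, "translation": [-0.0054, 0.002, -0.0063], "spin": 0}, {"hand": 0.72, "translation": [-0.0076, 0.004, -0.0108], "spin": 0}, {"hand": 0.72, "translation": [-0.0097, 0.006, -0.0152], "spin": 0}, {"hand": 0.72, "translation": [-0.0097, 0.006, -0.0152], "spin": 0}]'

```text
time: 39.0
tcp_pos: [671.3, -11.1, 42.5]
orientation: [0.721, -0.561, 0.246, -0.324]
wrist_force: [-7.3, 3.3, -4.4]
finger_gap: 26.0
```

```bash
python3 cab.py 10 48 60 0 44 60 -10 44 60 -20 46 60 -40 50 60
```

```text
t 39.0 cab [18.9 49.7 56.9] gap 26.0 F [-7.3  3.3 -4.4] M [ 0.1   1.12 -0.11] q [-0.37  0.72  2.12  2.28  0.61 -1.25]
head 14.9 tilt 48.0 elev -0.4
[10.0, 48.0, 60.0] [-0.0038, 0.0032, -0.0081]
[0.0, 44.0, 60.0] [-0.0065, 0.0102, -0.0159]
[-10.0, 44.0, 60.0] [-0.0124, 0.0156, -0.0219]
[-20.0, 46.0, 60.0] [-0.0199, 0.0203, -0.0269]
[-40.0, 50.0, 60.0] [-0.0349, 0.0296, -0.0371]
```

Emit:
send_rows --motion '[{"hand": 0.72, "translation": [-0.0019, 0.0012, -0.0042], "spin": 0}, {"hand": 0.72, "translation": [-0.0038, 0.0032, -0.0081], "spin": 0}, {"hand": 0.72, "translation": [-0.0052, 0.0067, -0.012], "spin": 0}, {"hand": 0.72, "translation": [-0.0065, 0.0102, -0.0159], "spin": 0}, {"hand": 0.72, "translation": [-0.0095, 0.0129, -0.0189], "spin": 0}, {"hand": 0.72, "translation": [-0.0124, 0.0156, -0.0219], "spin": 0}, {"hand": 0.72, "translation": [-0.0124, 0.0156, -0.0219], "spin": 0}]'

```text
time: 39.7
tcp_pos: [642.9, -5.9, 45.8]
orientation: [0.721, -0.561, 0.247, -0.324]
wrist_force: [-3.7, 1.9, -1.2]
finger_gap: 25.7
```

```bash
python3 cab.py -20 46 60 -40 50 60 -80 50 70
```

```text
t 39.7 cab [-9.4 44.  60.2] gap 25.7 F [-3.7  1.9 -1.2] M [-0.07  0.9  -0.08] q [-0.38  0.71  2.19  2.33  0.66 -1.33]
head 14.8 tilt 48.1 elev -0.4
[-20.0, 46.0, 60.0] [-0.0078, 0.0051, -0.0053]
[-40.0, 50.0, 60.0] [-0.0228, 0.0144, -0.0155]
[-80.0, 50.0, 70.0] [-0.0464, 0.0287, -0.0461]
```

Emit:
send_rows --motion '[{"hand": 0.72, "translation": [-0.0039, 0.0026, -0.0027], "spin": 0}, {"hand": 0.72, "translation": [-0.0078, 0.0051, -0.0053], "spin": 0}, {"hand": 0.72, "translation": [-0.015, 0.0098, -0.0104], "spin": 0}, {"hand": 0.72, "translation": [-0.0228, 0.0144, -0.0155], "spin": 0}, {"hand": 0.72, "translation": [-0.034, 0.0215, -0.031], "spin": 0}, {"hand": 0.72, "translation": [-0.0464, 0.0287, -0.0461], "spin": 0}, {"hand": 0.72, "translation": [-0.0464, 0.0287, -0.0461], "spin": 0}]'

```text
time: 40.4
tcp_pos: [578.2, 26.5, 55.9]
orientation: [0.721, -0.561, 0.246, -0.324]
wrist_force: [-0.5, 0.8, -0.1]
finger_gap: 25.5
```

```bash
python3 cab.py -140 40 110; python3 - <<'E'
from station import r
import cv2,numpy as np
for n in('scene','top'):
    d=r.get_image(n); cv2.imwrite(f'pics/out_{n}.png',cv2.resize(d['frame'],(800,500)))
    try:
        o=r.outline_of('flap',n); print(n,[(round(x['score'],2),x['extent']) for x in o[:2]])
        g=r.place_of('green_specimen_centre',n); print([(round(x['score'],2),x['uv']) for x in g[:2]])
    except Exception as e: print(e)
E
```

```text
t 40.4 cab [-81.5  50.2  70.3] gap 25.5 F [-0.5  0.8 -0.1] M [-0.16  0.57  0.02] q [-0.36  0.71  2.37  2.49  0.79 -1.51]
head 14.9 tilt 48.0 elev -0.4
[-140.0, 40.0, 110.0] [-0.0265, 0.0063, -0.066]
scene [(0.97, [340.9, 151.6, 379.9, 234.3])]
[]
top [(0.71, [328.4, 161.0, 384.2, 183.2])]
[]
```

View pics/out_scene.png

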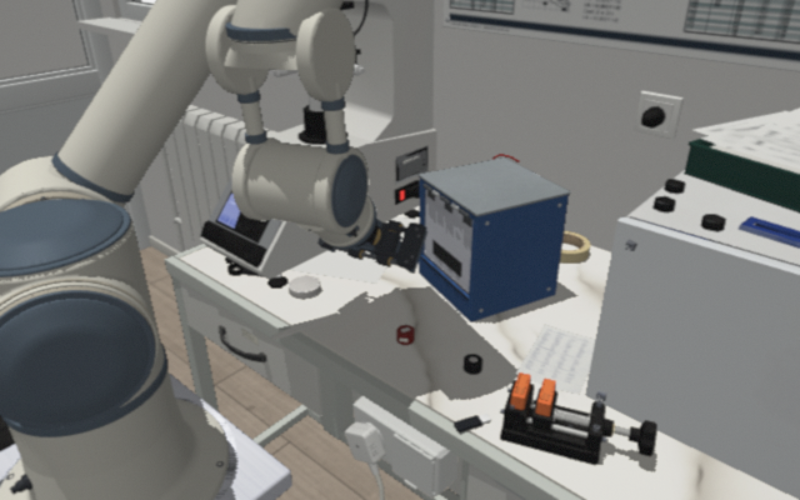

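View pics/out_top.png

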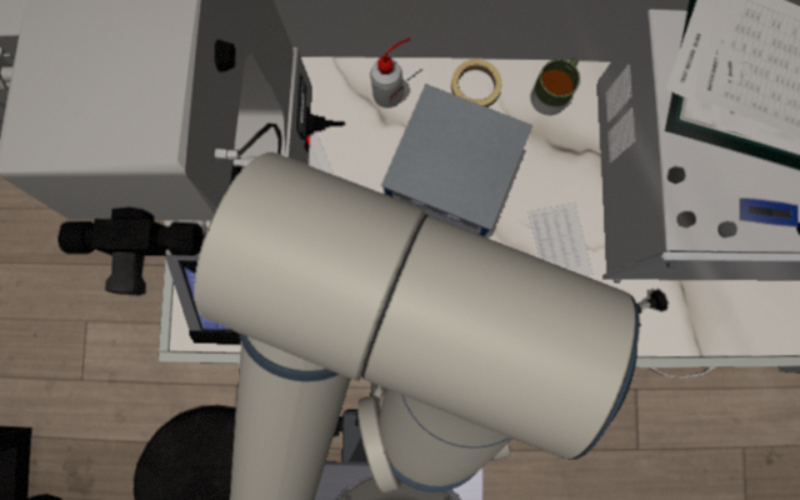

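The flap looks flush and shut at (445,245) in the scene view. No green disc is visible on the bench; red is at (405,335), black at (472,363) and the block at (305,287). I'll measure the flap plane and the other objects before handing in.

```bash
cat h.py | head -30; python3 - <<'E'
from station import r
import numpy as np,cv2
d=r.get_image('scene'); f=200/np.tan(np.radians(d['fovy']/2)); K=np.array([[f,0,d['cx']],[0,f,d['cy']],[0,0,1.]])
C=np.array([596.8,-60.4]);xc=np.array([.929,-.369]);yc=np.array([.369,.929])
def W(m):
    v,u=np.nonzero(m&(d['range_z']>0)); Z=d['range_z'][v,u].astype(float)
    xd=(u-d['cx'])/f; yd=(v-d['cy'])/f; x,y=xd.copy(),yd.copy()
    for _ in range(8):
        s=1+d['k1']*(x*x+y*y); x,y=xd/s,yd/s
    P=np.c_[x*Z,y*Z,Z]; return (P-d['t'])@d['R']
o=r.outline_of('flap','scene')[0]; m=cv2.erode(o['region'].astype(np.uint8),np.ones((5,5)))>0
P=W(m); cx=(P[:,:2]-C)@xc; cy=(P[:,:2]-C)@yc
for lo,hi in((50,80),(80,110),(110,140),(140,170),(170,195)):
    k=(P[:,2]>lo)&(P[:,2]<hi); print(lo,hi,k.sum(),np.median(cx[k]).round(1) if k.any() else None)
for n in('red_specimen_centre','black_specimen_centre','reference_block_centre'):
    o=r.outline_of(n,'scene')
    if o:
        P=W(o[0]['region']); print(n,round(o[0]['score'],2),np.median(P,0).round(0))
E
```

```text
import numpy as np, cv2
from station import r
def K(im):
    f=im["frame"].shape[0]/2/np.tan(np.radians(im["fovy"])/2); return f
def ray(im,u,v):
    f=K(im); xd=(np.asarray(u,float)-im["cx"])/f; yd=(np.asarray(v,float)-im["cy"])/f
    x,y=xd.copy(),yd.copy()
    for _ in range(30):
        s=1+im["k1"]*(x*x+y*y); x,y=xd/s,yd/s
    return x,y
def world(im,u,v,z):
    x,y=ray(im,u,v); P=np.stack([x*z,y*z,z*np.ones_like(x)],-1)
    return (P-np.asarray(im["t"]))@np.asarray(im["R"])
def atz(im,u,v,h):
    x,y=ray(im,u,v); R=np.asarray(im["R"]); c=-R.T@np.asarray(im["t"]); d=R.T@np.array([x,y,1.])
    return c+d*(h-c[2])/d[2]
50 80 266 6.0
80 110 365 6.2
110 140 385 6.7
140 170 389 6.7
170 195 125 6.3
red_specimen_centre 0.76 [446. -99.  16.]
black_specimen_centre 0.63 [ 458. -225.   17.]
reference_block_centre 0.96 [436. 143.  14.]
```

```bash
python3 -c "
from station import r
print(r.job_done(), r.observe()['time'])"
```

```text
the job is handed in; nothing more can be done
the job is handed in; nothing more can be done
```

The green specimen is on the cabinet shelf and the flap is shut, but the run probably broke the 120 N wrist-force limit before the specimen went in. I handed the job in at about 41 s of the 58 s allowed.

**What I did:** I gripped the specimen and took it in with the hand tilted about 48° and turned, because the gripper body is wider than the opening. The hand and specimen pushed the flap open, with a steady load of about 4–8 N. I then lowered it in steps of about 1 mm until it touched the shelf. The first touch gave about 8 N, which I eased to about 5 N before releasing. I then backed the hand out the same way.

**Last checks:**
- **Release:** the fingers opened to 32.6 mm and the shelf contact force disappeared.
- **Flap:** its measured front face is at a depth of 6.0–6.7 mm from bottom to top, so it hangs vertical and shut.
- **Hand:** it is about 80 mm clear of the cabinet, with no force on the wrist beyond noise.
- **Other pieces:** no green specimen was found in either view. The red specimen, black specimen and steel block are where I first measured them, within what the cameras can resolve. The block differed by about 11 mm, which I put down to comparing its visible surface with its centre.

**Failed or not confirmed:**
- **Wrist force:** it read about 129 N at 13.45 s, when a joint reached its range limit at speed in free air. It read about 175 N at 28.75 s, when a fingertip pressed on the bench before the grasp.
- **Placement:** I could not see the specimen inside. That it stands upright, polished face up, on a shelf about 11 mm high is inferred from the forces and geometry.
- **Position and clearance:** it stands about 53 mm in and 49 mm to the left of the middle, not over the suggested point. Clearances to the frame and walls were only 1–4 mm by calculation; I saw no sign of rubbing in the forces.
- **TCP:** the real fingertips were about 39 mm behind the reported TCP, and I corrected for that.

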